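# Clear the sample changer and set its check standard

### The arm

A 6-joint arm with a two-finger parallel gripper is mounted at the origin on the work surface. World frame = base frame: x ahead of the robot, y to its left, z up, the work surface at z = 0. Lengths are in m, angles in rad, forces in N, time in s.
With the tool pointing down it reaches from about 0.4 to 0.825 m from the base axis. Payload 7 kg.
Tool frame: the origin (TCP) lies between the finger pads; the fingertips stand 17 mm ahead of it and the grasp point (between the pads) lies 2 mm behind it; x points along the fingers, z is the direction in which the jaws open and shut, and the axes are right-handed (so a half turn about x gives the same grasp; the last joint's range is limited). The gripper opens to 88 mm and grips with 3 to 60 N. Pads are 19 mm wide; open, the fingers measure 130 mm over their backs; the gripper's body (78 mm by 193 mm) begins 47 mm behind the grasp point.
Start: joints at [-0.9, 0.359, 0.012, 0, -1.224, -0.288], TCP at [0.252, -0.626, 0.212] pointing down, gripper open.
Joint ranges: [-3.07, 3.07], [-1.43, 2.12], [-1.02, 1.25], [-3.03, 1.67], [-3.05, -0], [-3.03, 3.03]. Speed limits (rad/s): [2.39, 2.39, 3.01, 3.14, 3.14, 3.14].

### API

Orientations are given as [roll, pitch, yaw] about the fixed x, y, z axes, in that order (R = Rz(yaw) Ry(pitch) Rx(roll)).
In Python, from station import * gives the robot as it stands.
- The arm moves only by the tool step_arm, never from a script. Its argument "deltas" is a list of rows, each a list of 5 numbers: the shift along the tool's x, y, z in cm, then the turn about the tool's x in degrees, then the closure, from 0 (fully open) to 1 (shut). In form: [[dx, dy, dz, roll, fingers], ...]. A call has exactly 10 rows; each row is the pose to reach, as a shift and turn from the pose commanded when the call began, along the tool's axes at that moment; what a row does not reach only later rows make up. A row lasts 1/12 s, in which the tool goes at most 41.7 mm and 7.16 degrees, less where a joint would pass 70% of its speed; a pose out of reach is approached as far as the arm can. A call with a gripper value outside its range is refused whole. The fingers move at their own pace and stop on an object; "squeeze" is the grip in N (left out, the last holds). Time passes only in rows, so rows that repeat a pose let the fingers close, or fill a call up. It gives the time, the measured TCP pose, the force and the opening at its end, in the units of the state.
- get_state(): the state, without advancing time (a new reading comes with each control period).
- grab_frame(name): name is "scene" or "side" or "wrist"; returns a dict with "pixels" (420x560x3 uint8, red, green, blue), "range_z" (420x560 float32, m along the optical axis (not along the pixel's ray), 0 where there is no reading), "fx", "fy", "cx", "cy" (pixels), "view" (4x4, takes a point from world to camera coordinates); the wrist camera has in their place "hand_eye" (4x4, takes a point from camera to tool coordinates, whose origin is the TCP and whose axes are the tool frame's). Camera axes: x right, y down, z forward; pixel columns grow to the right and rows downward; lengths in m; the calibration is good to about 2 mm. The wrist camera is an equidistant fisheye: a pixel r from the principal point sees the ray r / f radians off the axis. A picture is of the moment at which its call begins: read the wrist's pose just before it.
- job_done(): hands the job in, once; it reports no verdict.
Trained networks look in the newest picture that a camera, given by its name, has taken for a name from the list of things; names that differ only in an ending like _2 or _b are one class to them, and where a whole thing is asked for, a point or a joint stands for the part that bears it (a point fixed in the world has none). Each returns a list of dicts, best first, with "conf" (0 to 1); they miss things now and then, are a little off and sometimes report something else, mostly with a low value. They report only what shows in the picture. A call takes as long as a camera call. They do not tell look-alikes from the thing itself.
- boxes_of(thing, camera): "extent" ([left, top, right, bottom] in pixels, round what is visible of it).
- masks_of(thing, camera): "mask" (420x560 bool, what is visible of it) and "extent" ([left, top, right, bottom] in pixels, round what is visible of it).
The state is a dict: "t": time; "q": joint angles; "qd": joint speeds; "joint_efforts": joint torques, N m; "eef_pos": TCP position; "ee_rot": TCP orientation; "force": force on the tool from outside, world axes, zero at the start; "moment": the same for the moment, N m; "width": finger opening in m.
Only numpy, scipy, OpenCV 4.12 (cv2) and the standard library are available. Lean on these libraries where they do the work, as an engineer would, in place of code of your own. Each camera call takes 0.05 s, during which the arm holds its last target.

### The job

Press the mushroom stop button fully down so that it latches, then, with the machine stopped, flip the cam lever to free the turntable, turn the turntable one click counter-clockwise (seen from above) so that its fixed check standard faces the detector's nose, and lift every sample holder off it to stand upright in the steel tray. Flip the cam lever back to lock the turntable, and only when all that is done twist the stop button clockwise so that it springs back up. Leave the wash bottle, the beaker and the mouse alone.

Things in the scene. Friction and masses are not known exactly. Their poses are not given: they have to be found in the camera images.
- changer: sample changer, fixed: a dark-topped white deck, top 65 mm above the bench. Origin on the turntable's axis at bench height; +x points to the detector housing (80 x 100 mm, 135 mm above the bench, front face 118 mm from the axis, its nose reaching to 105 mm). The deck reaches 160 mm to -x, 200 mm to +x and 150 mm to either side
- turret (a joint): turntable, rad: 0 at the start, growing counter-clockwise seen from above; it clicks into place every 1.047 rad (60 degrees), from -1.047 to 2.094; the locked lever blocks it. Disc of 115 mm radius, top 68 mm above the bench, with six stations 75 mm from the axis; at the start the one before the detector's nose is empty
- turret_grip (a point): point on the turntable's axis in its black bar grip, 130 mm above the bench; the bar is 60 mm long (along this point's x), 14 mm thick (y) and spans 104 to 144 mm above the bench, on a 44 mm round hub. The point turns with the turntable. Turning past the click takes about 0.4 N m
- standard (a point): top centre of the check standard, a brass disc of 52 mm diameter and 22 mm height fixed on a station of the turntable; at the start it is one station clockwise of the detector's nose
- nose (a point): centre of the station before the detector's nose, on the turntable's top surface
- lever (a joint): cam lever, rad: 0 = turntable locked, leaning to the changer's -y; 1.4 = turntable free, leaning to the changer's +y; it stays where it is left
- lever_ball (a point): centre of the lever's black ball (25 mm diameter), 55 mm from the pivot. The pivot is at x = -125 mm, y = +100 mm in the changer's frame, 85 mm above the bench, its axis along the changer's x; on a 50 x 50 mm block 20 mm high above the deck
- stopbox: yellow stop box 74 x 74 mm, 65 mm high, fixed to the bench; origin under its centre
- stop (a joint): how far the red mushroom button is pressed, m: 0 = up, 0.010 = fully down; let go, it stays latched at about 0.0085; pressing takes about 9 N at most
- stop_knob (a joint): how far the mushroom head is twisted clockwise, rad: 0 at rest, 1.2 at the stop. With the head down, 0.5 or more frees the latch, and the head springs up when it is let go; it then turns slowly back to 0
- stop_top (a point): top centre of the mushroom head (48 mm diameter, 20 mm thick, upright rim): 109 mm above the bench when up, 99 mm when pressed
- tray: steel tray on a low grey stand, fixed: 200 x 200 mm, inner floor 40 mm above the bench, rim 60 mm above it, walls 4 mm. Origin under its centre at bench height
- holder1: sample holder: white cup of 54 mm diameter, 36 mm high, with a steel neck of 34 mm diameter above it, 70 mm in all; origin at the centre of its underside, z up through the neck. Two to four holders are present, each standing on a station of the turntable at the start
- holder2: sample holder: white cup of 54 mm diameter, 36 mm high, with a steel neck of 34 mm diameter above it, 70 mm in all; origin at the centre of its underside, z up through the neck. Two to four holders are present, each standing on a station of the turntable at the start
- holder3: sample holder: white cup of 54 mm diameter, 36 mm high, with a steel neck of 34 mm diameter above it, 70 mm in all; origin at the centre of its underside, z up through the neck. Two to four holders are present, each standing on a station of the turntable at the start
- holder4: sample holder: white cup of 54 mm diameter, 36 mm high, with a steel neck of 34 mm diameter above it, 70 mm in all; origin at the centre of its underside, z up through the neck. Two to four holders are present, each standing on a station of the turntable at the start
- wash_bottle: bystander: white bottle 66 mm diameter, 170 mm high; origin at the centre of its underside
- beaker: bystander: glass beaker 80 mm diameter, 100 mm high; origin at the centre of its underside
- mouse: bystander: black computer mouse 100 x 60 x 30 mm; origin at the centre of its underside
Things that resemble listed ones, but are neither listed nor needed, are in the scene too. Several things have the shape of the stopbox; the one meant has the colours described above. What is shaped like the holder1 but purple is not meant.

How it is judged:
By the outcome, as a careful person would: the job done as asked, in the order asked, and still so for the second after the job is handed in, with the robot touching nothing.
Of holder1, holder2, holder3, holder4 only 2 to 4 are there at a start; the rules pass over those that are not, and their reading is None.
At some moment in a run one of holder1, holder2, holder3, holder4 may be knocked a few centimetres aside while the robot is not near it.
Once in a run the grip may slacken for a moment while it holds something.
It also fails if it takes over 210 s, if anything falls off the work surface, if the arm or the gripper's body presses on something with over 40 N, if the wrist force passes 120 N, or if a joint passes its speed limit or range.

## Working session

There is one attempt and no reset: what is moved stays moved. The work goes in short steps, Python scripts to look and compute and a tool call to move; the robot and the scene stay as the last step left them, time stands still between calls to the robot, and variables do not carry over. Pictures are saved under pics/ and viewed, and the job is handed in when it is done.

Besides the shell and the picture viewer there is one more tool, called after ">>>" as name(argument=value, ...), one argument or row to a line, values as JSON. step_arm: Moves the arm, as the interface text tells. Its arguments: {"type":"object","properties":{"deltas":{"type":"array"},"squeeze":{"type":"number"}},"required":["deltas"]}

```bash
ls; mkdir -p pics
cat > h.py <<'E'
from station import *
import numpy as np, cv2
from scipy.spatial.transform import Rotation as R
def save(n,name,f=None,crop=None,scale=1):
    f=f or grab_frame(n)
    im=f["pixels"][:,:,::-1].copy()
    if crop: im=im[crop[1]:crop[3],crop[0]:crop[2]]
    if scale!=1: im=cv2.resize(im,None,fx=scale,fy=scale,interpolation=cv2.INTER_CUBIC)
    cv2.imwrite("pics/"+name,im); return f
def p2w(f,u,v,z=None):
    z=f["range_z"][int(v),int(u)] if z is None else z
    c=np.array([(u-f["cx"])/f["fx"]*z,(v-f["cy"])/f["fy"]*z,z,1])
    return (np.linalg.inv(f["view"])@c)[:3]
def cloud(f):
    z=f["range_z"]; v,u=np.mgrid[:z.shape[0],:z.shape[1]]
    c=np.stack([(u-f["cx"])/f["fx"]*z,(v-f["cy"])/f["fy"]*z,z,np.ones_like(z)],-1)
    return (c@np.linalg.inv(f["view"]).T)[...,:3]
def w2p(f,p):
    c=f["view"]@np.append(p,1); return f["fx"]*c[0]/c[2]+f["cx"],f["fy"]*c[1]/c[2]+f["cy"]
def tool():
    s=get_state(); return np.array(s["eef_pos"]),R.from_euler("xyz",s["ee_rot"]).as_matrix()
E
python3 - <<'E'
from h import *
for n in("scene","side","wrist"): save(n,n+"0.png")
s=get_state(); print(s); print(tool()[1])
E
```

```text
pics
{'t': 0.15, 'q': array([-8.99922327e-01,  3.59239552e-01,  1.12791505e-02, -2.20179240e-04,
       -1.22410634e+00, -2.88105330e-01]), 'qd': array([ 0.0009005 , -0.00423849,  0.0036106 ,  0.00190219, -0.00204292,
        0.00046129]), 'joint_efforts': array([-8.43662237e-04, -5.83275211e+01,  2.93289918e+01,  7.00111896e+00,
        8.75964324e-03, -1.06027665e-04]), 'eef_pos': array([ 0.25192962, -0.62581319,  0.21133729]), 'ee_rot': array([0.12659858, 1.56950916, 2.08008863]), 'force': array([ 0.05373107, -0.24186214, -0.73865648]), 'moment': array([-0.02801483,  0.03801292,  0.00463735]), 'width': 0.08781688092898092}
[[-6.27571534e-04 -9.27662059e-01 -3.73420286e-01]
 [ 1.12381424e-03 -3.73420778e-01  9.27661393e-01]
 [-9.99999172e-01  1.62518851e-04  1.27686808e-03]]
```

The scene view shows the changer at about (208,243), with holders at (204,205), (225,215) and (227,236). The brass standard is at (187,244), the detector at (208,272), the lever at (233,193) and the tray at (342,218). Two things could be the stop box: yellow at (270,203) and green at (298,167). Yellow fits the description. The purple item at (286,229) is a look-alike. I'll confirm this in an enlarged crop and measure.

```bash
cat > m.py <<'E'
from h import *
f=save("scene","crop1.png",crop=(150,140,390,310),scale=3.3)
g=save("side","crop1s.png",crop=(190,80,370,350),scale=2.2)
np.save("f.npy",f,allow_pickle=True);np.save("g.npy",g,allow_pickle=True)
for cam,fr in(("scene",f),("side",g)):
    print(cam,"campos",np.linalg.inv(fr["view"])[:3,3].round(3))
    C=cloud(fr)
    for t in("changer","stopbox","stop_top","lever_ball","tray","holder1","standard","turret_grip","wash_bottle","beaker","mouse"):
        for d in masks_of(t,cam)[:5]:
            m=d["mask"]&(fr["range_z"]>0)
            P=C[m]
            if len(P)==0: continue
            print(t,round(d["conf"],2),[int(x) for x in d["extent"]],len(P),"med",np.median(P,0).round(3),"lo",np.percentile(P,2,0).round(3),"hi",np.percentile(P,98,0).round(3))
E
python3 m.py
```

```text
scene campos [ 1.286 -0.118  1.389]
changer 0.71 [160, 185, 263, 307] 9464 med [ 0.64  -0.222  0.066] lo [ 0.425 -0.36   0.029] hi [ 0.779 -0.068  0.139]
changer 0.65 [265, 258, 290, 289] 515 med [ 0.743 -0.007  0.028] lo [ 0.694 -0.034  0.018] hi [0.785 0.021 0.035]
changer 0.21 [262, 188, 277, 202] 160 med [0.493 0.008 0.109] lo [ 0.414 -0.013  0.014] hi [0.511 0.031 0.115]
stopbox 0.64 [259, 190, 280, 222] 603 med [0.508 0.006 0.065] lo [ 0.462 -0.028  0.009] hi [0.531 0.043 0.113]
stopbox 0.61 [283, 158, 309, 183] 609 med [0.382 0.124 0.064] lo [0.328 0.092 0.001] hi [0.404 0.165 0.112]
stop_top 0.56 [293, 153, 309, 166] 170 med [0.366 0.13  0.107] lo [ 0.26   0.108 -0.003] hi [0.386 0.165 0.115]
stop_top 0.46 [264, 189, 278, 203] 181 med [0.493 0.009 0.108] lo [ 0.436 -0.013  0.037] hi [0.511 0.034 0.115]
stop_top 0.3 [159, 181, 266, 307] 9536 med [ 0.64  -0.221  0.066] lo [ 0.424 -0.36   0.025] hi [ 0.779 -0.067  0.139]
lever_ball 0.66 [218, 184, 238, 200] 127 med [ 0.455 -0.119  0.101] lo [ 0.437 -0.154  0.085] hi [ 0.469 -0.098  0.139]
tray 0.75 [302, 183, 379, 258] 3852 med 
[... 3073 characters left out ...]
 0.141]
standard 0.78 [244, 155, 314, 192] 1436 med [ 0.58  -0.195  0.071] lo [ 0.47  -0.302  0.067] hi [ 0.681 -0.102  0.145]
turret_grip 0.9 [240, 155, 316, 200] 1433 med [ 0.58  -0.195  0.071] lo [ 0.469 -0.303  0.067] hi [ 0.68  -0.102  0.145]
wash_bottle 0.83 [187, 364, 228, 419] 1746 med [0.607 0.544 0.116] lo [0.583 0.507 0.004] hi [0.643 0.563 0.173]
beaker 0.74 [281, 118, 304, 151] 616 med [ 0.565 -0.472  0.072] lo [ 0.53  -0.535  0.006] hi [ 0.6   -0.457  0.103]
mouse 0.89 [196, 219, 235, 235] 601 med [0.732 0.012 0.03 ] lo [ 0.687 -0.027  0.009] hi [0.779 0.028 0.035]
mouse 0.17 [295, 156, 314, 180] 337 med [ 0.496 -0.194  0.106] lo [ 0.473 -0.219  0.075] hi [ 0.521 -0.181  0.141]
```

Run:
```python
from h import *
f=np.load("f.npy",allow_pickle=True).item();g=np.load("g.npy",allow_pickle=True).item()
P=np.concatenate([cloud(x)[x["range_z"]>0] for x in(f,g)])
def box(lo,hi): return P[np.all((P>lo)&(P<hi),1)]
def circ(Q,r=None):
    A=np.c_[2*Q[:,:2],np.ones(len(Q))]; c=np.linalg.lstsq(A,(Q[:,:2]**2).sum(1),rcond=None)[0]
    return c[:2].round(4),np.sqrt(c[2]+c[0]**2+c[1]**2).round(4)
def enc(Q):
    (c,r)=cv2.minEnclosingCircle(Q[:,:2].astype(np.float32)); return np.round(c,4),round(r,4)
# deck top rectangle
D=box([0.38,-.42,.06],[.84,-.03,.0675])
print("deck",cv2.minAreaRect(D[:,:2].astype(np.float32)),len(D))
T=box([0.42,-.42,.0665],[.75,-.05,.0705]); 
# grip bar
G=box([.52,-.26,.138],[.63,-.17,.15]); print("bar",len(G),G.mean(0),cv2.minAreaRect(G[:,:2].astype(np.float32)))
De=box([.6,-.36,.130],[.85,-.1,.139]); print("det",cv2.minAreaRect(De[:,:2].astype(np.float32)))
for n,c in(("h1",(.545,-.142)),("h2",(.616,-.144)),("h3",(.503,-.205)),("purple",(.595,.05))):
    z=0.138 if n!="purple" else .07
    H=box([c[0]-.03,c[1]-.03,z-.004],[c[0]+.03,c[1]+.03,z+.006]); print(n,len(H),enc(H),np.median(H,0).round(3))
S=box([.45,-.05,.106],[.54,.06,.12]); print("stop",len(S),enc(S),S.mean(0),S[:,2].max())
B=box([.44,-.05,.06],[.55,.06,.068]); print("sbox",cv2.minAreaRect(B[:,:2].astype(np.float32)))
Tr=box([.45,.1,.056],[.73,.37,.064]); print("tray rim",cv2.minAreaRect(Tr[:,:2].astype(np.float32)))
Tf=box([.45,.1,.037],[.73,.37,.043]); print("tray fl",cv2.minAreaRect(Tf[:,:2].astype(np.float32)))
L=box([.42,-.18,.1],[.485,-.08,.16]); print("lever",len(L)); L=L[L[:,2]>.112]; print(len(L),L.mean(0),L.min(0),L.max(0))
br=box([.55,-.33,.085],[.68,-.24,.094]); print("std",len(br),enc(br),br.mean(0))
```

```text
deck ((0.5940954685211182, -0.21186159551143646), (0.30668920278549194, 0.36360689997673035), 88.6046371459961) 6309
bar 159 [ 0.57458519 -0.21115482  0.14361453] ((0.5741749405860901, -0.21085801720619202), (0.020047789439558983, 0.060603249818086624), 88.45560455322266)
det ((0.6835464239120483, -0.20162232220172882), (0.11378373205661774, 0.19338196516036987), 76.13032531738281)
h1 151 (array([ 0.5407, -0.1449]), 0.0195) [ 0.54  -0.144  0.139]
h2 149 (array([ 0.6119, -0.1445]), 0.0197) [ 0.611 -0.144  0.139]
h3 145 (array([ 0.4994, -0.2086]), 0.0195) [ 0.498 -0.209  0.139]
purple 168 (array([0.5917, 0.0468]), 0.0198) [0.59  0.048 0.071]
stop 272 (array([0.4899, 0.0122]), 0.0262) [0.48835061 0.012631   0.11050108] 0.11656276358331952
sbox ((0.48913201689720154, 0.011882074177265167), (0.07989701628684998, 0.07753682136535645), 81.40670776367188)
tray rim ((0.584973931312561, 0.23471295833587646), (0.2038855403661728, 0.20677748322486877), 5.637455463409424)
tray fl ((0.5861291885375977, 0.23489850759506226), (0.21175090968608856, 0.21376211941242218), 6.187584400177002)
lever 192
121 [ 0.45226102 -0.13942905  0.1312097 ] [ 0.43983961 -0.15683235  0.11217166] [ 0.4638608  -0.12250691  0.14517041]
std 198 (array([ 0.6101, -0.2778]), 0.0281) [ 0.61411728 -0.27826591  0.08954414]
```

The crops confirm the yellow box with the red mushroom at scene (270,203). The green one is a look-alike, and so is the purple cup. Three white holders stand on the turntable. Next I'll fit the changer pose and write a delta helper.

```bash
cat >> h.py <<'E'
def go(x,y,z,psi):
    """delta (cm, deg) from present pose to world TCP xyz, jaw-direction angle psi deg (mod 180)"""
    p,M=tool(); d=M.T@(np.array([x,y,z])-p)*100
    cur=np.degrees(np.arctan2(M[1,2],M[0,2])); a=(psi-cur+90)%180-90
    q=np.degrees(get_state()["q"])
    print("delta cm",d.round(2),"roll",round(-a,1),"or",round(-a+(180 if a>0 else -180),1),"q1,q6",q[0].round(1),q[5].round(1),"psi",cur.round(1))
E
python3 - <<'E'
from h import *
from scipy.optimize import least_squares
a=np.radians([120,60,180,-60]);m=np.array([[.5405,-.1445],[.6115,-.1443],[.499,-.2088],[.6115,-.278]]);b=np.array([.5743,-.211])
def r(v):
    c=v[:2]; return np.concatenate([(c+.075*np.c_[np.cos(a+v[2]),np.sin(a+v[2])]-m).ravel(),c-b])
s=least_squares(r,[.574,-.211,0]); print(s.x,np.degrees(s.x[2]),(s.fun*1000).round(1))
x,y,w=s.x; c,sn=np.cos(w),np.sin(w)
print("pivot",x-.125*c-.1*sn,y-.125*sn+.1*c)
go(.4895,.012,.16,178.5)
E
```

```text
[ 0.57461019 -0.21045144 -0.01912569] -1.095821243925562 [-2.1 -0.3  1.8 -1.9  0.6 -0.2 -0.6  1.9  0.3  0.5]
pivot 0.45154550705895335 -0.10807916285998817
delta cm [  5.21 -45.86  50.33] roll -66.6 or 113.4 q1,q6 -51.6 -16.5 psi 111.9
```

>>> step_arm(
  deltas=[
    [0,-3,3.3,-6,1],
    [0,-6,6.6,-13,1],
    [0,-9,9.9,-20,1],
    [0,-12,13.2,-27,1],
    [0,-15,16.5,-34,1],
    [0,-18,19.8,-41,1],
    [0,-21,23.1,-48,1],
    [0,-24,26.4,-55,1],
    [0,-27,29.7,-62,1],
    [0,-29,31.8,-66.6,1],
  ],
  squeeze=30,
)

```text
t: 2.18
eef_pos: [0.3976, -0.2338, 0.2125]
ee_rot: [3.015, 1.57, -0.146]
force: [1.9, -0.4, 0.3]
width: 0.0264
```

Run:
```python
from h import *
go(.4895,.012,.16,178.9); print(get_state()["width"])
```

```text
delta cm [  5.26 -24.75  -8.71] roll 0.0 or -180.0 q1,q6 -5.9 4.8 psi 178.9
0.026413576176468532
```

>>> step_arm(
  deltas=[
    [0,-3,-1,0,1],
    [0,-6.5,-2.2,0,1],
    [0,-10,-3.5,0,1],
    [0,-13.5,-4.7,0,1],
    [0,-17,-6,0,1],
    [0,-20.5,-7.2,0,1],
    [0,-23,-8.1,0,1],
    [0,-24.75,-8.7,0,1],
    [2,-24.75,-8.7,0,1],
    [4,-24.75,-8.7,0,1],
  ],
)

```text
t: 3.02
eef_pos: [0.492, 0.0112, 0.1725]
ee_rot: [-2.754, 1.568, 0.364]
force: [-0.3, 0.0, -0.4]
width: 0.0005
```

Run:
```python
from h import *
save("wrist","w1.png");save("side","s1.png",crop=(190,80,370,300),scale=2.5);go(.4895,.012,.126,178.9); s=get_state();print(s["width"],s["force"],s["eef_pos"])
```

```text
delta cm [ 4.35 -0.26 -0.09] roll -0.4 or 179.6 q1,q6 24.2 -25.6 psi 178.5
0.00020558808525163774 [-0.55487938  0.15749981  0.59287322] [0.48875631 0.00949186 0.1694749 ]
```

The wrist view shows the yellow box's button at (287,207) with the closed fingertips near (280,285). I'll measure the button from the wrist camera.

```bash
cat >> h.py <<'E'
def wcloud(f,p,M):
    """world points of wrist fisheye image"""
    z=f["range_z"]; v,u=np.mgrid[:z.shape[0],:z.shape[1]]
    a=(u-f["cx"])/f["fx"]; b=(v-f["cy"])/f["fy"]; th=np.hypot(a,b)+1e-9
    k=np.tan(np.minimum(th,1.5))/th*z
    c=np.stack([a*k,b*k,z,np.ones_like(z)],-1)@np.array(f["hand_eye"]).T
    return c[...,:3]@M.T+p
def wpix(f,p,M,w):
    t=M.T@(np.asarray(w)-p); c=(np.linalg.inv(f["hand_eye"])@np.append(t,1))[:3]
    r=np.hypot(c[0],c[1]); th=np.arctan2(r,c[2]); return f["cx"]+f["fx"]*th*c[0]/r, f["cy"]+f["fy"]*th*c[1]/r
def wgrab(name=None):
    p,M=tool(); f=grab_frame("wrist")
    if name: save("wrist",name,f)
    return f,p,M,wcloud(f,p,M)
def enc(Q):
    (c,r)=cv2.minEnclosingCircle(Q[:,:2].astype(np.float32)); return np.round(c,4),round(r,4)
def nearp(C,f,c,r,z0,z1):
    P=C[f["range_z"]>0]; return P[(np.hypot(P[:,0]-c[0],P[:,1]-c[1])<r)&(P[:,2]>z0)&(P[:,2]<z1)]
E
python3 - <<'E'
from h import *
f,p,M,C=wgrab()
print(C[207,287],f["range_z"][207,287])
im=f["pixels"].astype(int); red=(im[...,0]>120)&(im[...,1]<70)&(im[...,2]<70)&(f["range_z"]>0)
red[:, :240]=0; red[:,340:]=0
P=C[red]; print(len(P),P.min(0),P.max(0)); T=P[P[:,2]>.103]; print(enc(T),T.mean(0),np.median(T[:,2]))
for n,c in(("h1",(.5405,-.1445)),("h2",(.6115,-.1443)),("ball",(.452,-.14))):
    T=nearp(C,f,c,.03,.128,.15); print(n,len(T),len(T)and enc(T))
go(.4895,.012,.126,178.9)
E
```

```text
[0.48165697 0.0021649  0.11029251] 0.24166758
2399 [ 0.46322762 -0.01456943  0.10299788] [0.50910646 0.03004077 0.11202165]
(array([0.4862, 0.0085]), 0.0233) [0.48627461 0.0062624  0.10900326] 0.10930364995954096
h1 1047 (array([ 0.5378, -0.1453]), 0.0166)
h2 1495 (array([ 0.6106, -0.1479]), 0.0179)
ball 419 (array([ 0.4491, -0.1438]), 0.0121)
delta cm [ 4.53 -0.27  0.03] roll -0.3 or 179.7 q1,q6 24.1 -25.6 psi 178.6
```

>>> step_arm(
  deltas=[
    [1.5,0,0.1,0,1],
    [3,0,0.1,0,1],
    [4,0,0.1,0,1],
    [4.4,0,0.1,0,1],
    [4.7,0,0.1,0,1],
    [5.0,0,0.1,0,1],
    [5.2,0,0.1,0,1],
    [5.3,0,0.1,0,1],
    [5.4,0,0.1,0,1],
    [5.4,0,0.1,0,1],
  ],
)

```text
t: 4.0
eef_pos: [0.4898, 0.0096, 0.1182]
ee_rot: [-2.815, 1.571, 0.301]
force: [-0.2, -0.7, -0.3]
width: 0.0007
```

>>> step_arm(
  deltas=[
    [0.1,0,0,0,1],
    [0.2,0,0,0,1],
    [0.3,0,0,0,1],
    [0.3,0,0,0,1],
    [0.3,0,0,0,1],
    [0.3,0,0,0,1],
    [0.3,0,0,0,1],
    [0.3,0,0,0,1],
    [0.3,0,0,0,1],
    [0.3,0,0,0,1],
  ],
)

```text
t: 4.83
eef_pos: [0.4897, 0.0096, 0.1151]
ee_rot: [-2.701, 1.571, 0.415]
force: [0.2, -1.3, 0.3]
width: 0.0002
```

Run:
```python
from h import *
save("side","s2.png",crop=(240,150,370,290),scale=4);s=get_state();print(s["width"],s["force"],s["eef_pos"])
```

```text
0.00043288979934675615 [-0.21582678 -0.21177191 -0.23715777] [0.48971904 0.00962103 0.11506807]
```

Run:
```python
from h import *
p,M=tool(); g=grab_frame("side"); f=grab_frame("scene")
for n,x in(("side",g),("scene",f)):
    print(n,"tcp",w2p(x,p),"tip",w2p(x,p+.017*M[:,0]),"headtop",w2p(x,(.489,.011,.109)))
G=cloud(g)
save("scene","sc2.png",f,crop=(190,130,330,270),scale=4)
for v in range(196,216,2): print(v,[tuple(G[v,u].round(3)) for u in (296,300,304)])
fw,p,M,C=wgrab("w2.png"); print("wrist tip",wpix(fw,p,M,p+.017*M[:,0]),wpix(fw,p,M,(.489,.011,.109)))
```

```text
side tcp (np.float64(300.02104140560107), np.float64(209.64839727530244)) tip (np.float64(299.94637492642806), np.float64(214.55498461225073)) headtop (np.float64(300.21585594818123), np.float64(211.75502447545725))
scene tcp (np.float64(270.16471784310846), np.float64(192.4144726743772)) tip (np.float64(270.2146327733779), np.float64(195.170761089684)) headtop (np.float64(270.5584785154642), np.float64(193.15829619662648))
196 [(np.float64(0.499), np.float64(0.025), np.float64(0.172)), (np.float64(0.489), np.float64(0.021), np.float64(0.17)), (np.float64(0.479), np.float64(0.022), np.float64(0.171))]
198 [(np.float64(0.499), np.float64(0.023), np.float64(0.164)), (np.float64(0.489), np.float64(0.02), np.float64(0.162)), (np.float64(0.479), np.float64(0.022), np.float64(0.164))]
200 [(np.float64(0.499), np.float64(0.022), np.float64(0.156)), (np.float64(0.489), np.float64(0.021), np.float64(0.157)), (np.float64(0.479), np.float64(0.024), np.float64(0.16))]
202 [(np.float64(0.499), np.float64(0.022), np.float64(0.15)), (np.float64(0.489), np.float64(0.021), np.float64(0.15)), (np.floa
[... 574 characters left out ...]
, np.float64(0.113))]
210 [(np.float64(0.5), np.float64(0.013), np.float64(0.115)), (np.float64(0.49), np.float64(0.007), np.float64(0.111)), (np.float64(0.479), np.float64(0.004), np.float64(0.11))]
212 [(np.float64(0.5), np.float64(0.019), np.float64(0.114)), (np.float64(0.489), np.float64(0.019), np.float64(0.114)), (np.float64(0.479), np.float64(0.015), np.float64(0.112))]
214 [(np.float64(0.499), np.float64(0.023), np.float64(0.11)), (np.float64(0.488), np.float64(0.023), np.float64(0.111)), (np.float64(0.478), np.float64(0.022), np.float64(0.112))]
wrist tip (np.float64(277.93737713340676), np.float64(237.08188327618006)) (np.float64(279.10437154045906), np.float64(245.91105103042582))
```

Run:
```python
from h import *
g=grab_frame("side")
for y,z in((.019,.153),(.019,.136),(.019,.187),(.019,.098),(.019,.132)): print(y,z,w2p(g,(.489,y,z)))
fw,p,M,C=wgrab()
for v in range(225,330,5): print(v,C[v,269].round(3),C[v,280].round(3),C[v,291].round(3))
g0=np.load("g.npy",allow_pickle=True).item()
# start-pose check: project finger tips at start
p0=np.array([.25193,-.62581,.21134]); z=np.array([-.3734,.9277,0])
for s in(-1,1): print("start tip",w2p(g0,p0+s*.05*z-[0,0,.017]),w2p(g0,p0+s*.05*z+[0,0,.017]))
save("side","s0c.png",g0,crop=(350,20,430,100),scale=7)
```

```text
0.019 0.153 (np.float64(300.138929758375), np.float64(200.59067850365602))
0.019 0.136 (np.float64(300.0613121066638), np.float64(205.71667183894925))
0.019 0.187 (np.float64(300.2986749580396), np.float64(190.04085110263128))
0.019 0.098 (np.float64(299.8929873399506), np.float64(216.83310751195242))
0.019 0.132 (np.float64(300.04326096534027), np.float64(206.90879796076777))
225 [ 0.495 -0.003  0.11 ] [ 0.488 -0.003  0.11 ] [ 0.482 -0.003  0.111]
230 [ 0.495 -0.     0.111] [0.488 0.    0.11 ] [0.482 0.    0.111]
235 [0.495 0.003 0.11 ] [0.488 0.003 0.111] [0.482 0.003 0.111]
240 [0.495 0.007 0.109] [0.488 0.006 0.112] [0.482 0.007 0.11 ]
245 [ 0.494 -0.001  0.136] [ 0.488 -0.     0.134] [ 0.483 -0.002  0.138]
250 [ 0.494 -0.002  0.144] [ 0.488 -0.     0.14 ] [ 0.483 -0.001  0.143]
255 [ 0.493 -0.001  0.149] [0.488 0.    0.146] [ 0.483 -0.001  0.149]
260 [0.494 0.002 0.148] [ 0.488 -0.001  0.153] [0.483 0.001 0.15 ]
265 [0.494 0.004 0.15 ] [ 0.488 -0.     0.158] [ 0.485 -0.025  0.208]
270 [ 0.493 -0.002  0.165] [0.488 0.    0.162] [ 0.485 -0.025  0.211]
275 [ 0.493 -0.     0.166] [ 
[... 315 characters left out ...]
0.485 -0.02   0.216]
300 [ 0.491 -0.018  0.214] [ 0.488 -0.018  0.214] [ 0.485 -0.019  0.217]
305 [0.493 0.007 0.179] [0.489 0.008 0.177] [ 0.485 -0.018  0.217]
310 [0.493 0.009 0.18 ] [0.489 0.011 0.177] [ 0.485 -0.015  0.216]
315 [0.493 0.01  0.181] [0.489 0.014 0.176] [ 0.485 -0.013  0.215]
320 [0.493 0.012 0.182] [0.489 0.016 0.177] [ 0.485 -0.     0.199]
325 [0.493 0.014 0.183] [0.491 0.125 0.036] [0.485 0.003 0.198]
start tip (np.float64(376.49019930684574), np.float64(80.61402428054907)) (np.float64(377.6346940376992), np.float64(71.62193175839022))
start tip (np.float64(388.42619263304533), np.float64(91.59846520319462)) (np.float64(389.79715470278506), np.float64(82.31487629622367))
```

The depths from the side and wrist cameras agree that the visible fingertips end about 18 mm behind the reported TCP. The notes say 17 mm ahead. The force is zero and the head is still up, so I trust the evidence. I'll go on down slowly and let contact calibrate it.

>>> step_arm(
  deltas=[
    [0.3,0,0,0,1],
    [0.6,0,0,0,1],
    [0.9,0,0,0,1],
    [1.2,0,0,0,1],
    [1.5,0,0,0,1],
    [1.7,0,0,0,1],
    [1.9,0,0,0,1],
    [2.0,0,0,0,1],
    [2.0,0,0,0,1],
    [2.0,0,0,0,1],
  ],
)

```text
t: 5.97
eef_pos: [0.4898, 0.0096, 0.0951]
ee_rot: [-3.064, 1.571, 0.052]
force: [0.0, -0.4, -0.3]
width: 0.0
```

>>> step_arm(
  deltas=[
    [0.1,0,0,0,1],
    [0.2,0,0,0,1],
    [0.3,0,0,0,1],
    [0.4,0,0,0,1],
    [0.5,0,0,0,1],
    [0.5,0,0,0,1],
    [0.5,0,0,0,1],
    [0.5,0,0,0,1],
    [0.5,0,0,0,1],
    [0.5,0,0,0,1],
  ],
)

```text
t: 6.8
eef_pos: [0.4896, 0.0096, 0.0899]
ee_rot: [0.239, 1.571, -2.928]
force: [0.2, 0.5, -0.4]
width: 0.0004
```

>>> step_arm(
  deltas=[
    [0.1,0,0,0,1],
    [0.2,0,0,0,1],
    [0.3,0,0,0,1],
    [0.4,0,0,0,1],
    [0.5,0,0,0,1],
    [0.5,0,0,0,1],
    [0.5,0,0,0,1],
    [0.5,0,0,0,1],
    [0.5,0,0,0,1],
    [0.5,0,0,0,1],
  ],
)

```text
t: 7.63
eef_pos: [0.4897, 0.0096, 0.0851]
ee_rot: [-1.418, 1.571, 1.698]
force: [-1.2, 1.5, 2.0]
width: 0.0008
```

Run:
```python
from h import *
g=save("side","s3.png",crop=(270,170,330,260),scale=6);s=get_state();print(s["width"],s["force"],s["eef_pos"])
G=cloud(g)
for v in range(198,224,2): print(v,[tuple(map(float,G[v,u].round(3))) for u in (296,300,304)])
```

```text
0.00014728760040812585 [-0.86686143 -0.27180033  2.30291695] [0.48971526 0.00960382 0.0851149 ]
198 [(0.497, 0.051, 0.186), (0.487, 0.048, 0.184), (0.477, 0.052, 0.188)]
200 [(0.497, 0.05, 0.179), (0.487, 0.05, 0.179), (0.477, 0.049, 0.179)]
202 [(0.499, 0.022, 0.15), (0.487, 0.051, 0.174), (0.477, 0.051, 0.174)]
204 [(0.499, 0.022, 0.144), (0.489, 0.02, 0.143), (0.479, 0.022, 0.145)]
206 [(0.499, 0.025, 0.139), (0.489, 0.022, 0.137), (0.478, 0.022, 0.139)]
208 [(0.499, 0.023, 0.131), (0.489, 0.022, 0.131), (0.478, 0.023, 0.132)]
210 [(0.499, 0.023, 0.124), (0.489, 0.021, 0.124), (0.478, 0.024, 0.127)]
212 [(0.499, 0.025, 0.118), (0.489, 0.022, 0.117), (0.478, 0.021, 0.118)]
214 [(0.499, 0.022, 0.109), (0.489, 0.021, 0.11), (0.478, 0.023, 0.112)]
216 [(0.499, 0.022, 0.102), (0.489, 0.02, 0.102), (0.478, 0.024, 0.106)]
218 [(0.499, 0.024, 0.097), (0.488, 0.028, 0.102), (0.477, 0.029, 0.103)]
220 [(0.498, 0.032, 0.097), (0.487, 0.033, 0.099), (0.477, 0.029, 0.096)]
222 [(0.498, 0.032, 0.09), (0.487, 0.034, 0.093), (0.477, 0.033, 0.093)]
```

>>> step_arm(
  deltas=[
    [0.1,0,0,0,1],
    [0.15,0,0,0,1],
    [0.2,0,0,0,1],
    [0.25,0,0,0,1],
    [0.3,0,0,0,1],
    [0.35,0,0,0,1],
    [0.4,0,0,0,1],
    [0.4,0,0,0,1],
    [0.4,0,0,0,1],
    [0.4,0,0,0,1],
  ],
)

```text
t: 8.52
eef_pos: [0.4907, 0.0096, 0.0841]
ee_rot: [3.095, 1.568, -0.071]
force: [-11.8, 1.9, 33.9]
width: 0.0005
```

>>> step_arm(
  deltas=[
    [-0.4,0,0,0,1],
    [-1,0,0,0,1],
    [-2,0,0,0,1],
    [-3,0,0,0,1],
    [-4,0,0,0,1],
    [-5,0,0,0,1],
    [-6,0,0,0,1],
    [-7,0,0,0,1],
    [-7,0,0,0,1],
    [-7,0,0,0,1],
  ],
)

```text
t: 9.35
eef_pos: [0.49, 0.0098, 0.1517]
ee_rot: [-2.627, 1.569, 0.489]
force: [0.8, -0.8, 0.1]
width: 0.0007
```

Run:
```python
from h import *
s=get_state();print(s["width"],s["force"],s["eef_pos"])
f,p,M,C=wgrab("w4.png")
im=f["pixels"].astype(int); red=(im[...,0]>120)&(im[...,1]<70)&(im[...,2]<70)&(f["range_z"]>0)
red[:, :240]=0; red[:,340:]=0
P=C[red]; print(len(P)); T=P[P[:,2]>.093]; print(enc(T),np.percentile(T[:,2],[10,50,90]))
for n,c in(("h1",(.5405,-.1445)),("h2",(.6115,-.1443)),("ball",(.452,-.14))):
    T=nearp(C,f,c,.03,.128,.15); print(n,len(T),len(T)and enc(T))
g=save("side","s4.png",crop=(240,150,370,290),scale=4)
G=cloud(g)
for v in range(206,224,2): print(v,[tuple(map(float,G[v,u].round(3))) for u in (296,300,304)])
```

```text
0.0006554708648472896 [ 0.79352608 -0.81672347  0.0651318 ] [0.49003559 0.00977651 0.15166948]
2517
(array([0.4857, 0.0081]), 0.0232) [0.09799687 0.10063068 0.10186687]
h1 677 (array([ 0.5383, -0.1398]), 0.0152)
h2 1388 (array([ 0.61 , -0.147]), 0.0177)
ball 131 (array([ 0.4489, -0.1377]), 0.0089)
206 [(0.507, -0.064, 0.068), (0.496, -0.065, 0.067), (0.485, -0.069, 0.065)]
208 [(0.507, -0.064, 0.06), (0.496, -0.066, 0.06), (0.484, -0.063, 0.063)]
210 [(0.507, -0.062, 0.054), (0.491, -0.002, 0.104), (0.48, -0.006, 0.102)]
212 [(0.501, 0.006, 0.103), (0.49, 0.006, 0.104), (0.479, 0.006, 0.105)]
214 [(0.5, 0.015, 0.103), (0.489, 0.014, 0.104), (0.479, 0.009, 0.101)]
216 [(0.499, 0.021, 0.102), (0.488, 0.027, 0.108), (0.478, 0.021, 0.104)]
218 [(0.498, 0.029, 0.101), (0.488, 0.028, 0.101), (0.477, 0.026, 0.101)]
220 [(0.498, 0.035, 0.099), (0.487, 0.034, 0.099), (0.477, 0.032, 0.099)]
222 [(0.498, 0.03, 0.089), (0.487, 0.036, 0.094), (0.477, 0.035, 0.094)]
```

The head now reads z≈0.1006, down from 0.1093, so it is latched. Contact gives fingertips ≈ TCP+15 mm, so the grasp point is ≈ TCP+34 mm. I'll use that offset. The lever is next.

Run:
```python
from h import *
go(.451,-.142,.152,178.9)
```

```text
delta cm [-0.13 15.25  3.44] roll -0.4 or 179.6 q1,q6 24.2 -25.6 psi 178.5
```

>>> step_arm(
  deltas=[
    [0,2.5,0.5,0,0.4],
    [0,5,1.1,0,0.4],
    [0,7.5,1.7,0,0.4],
    [0,10,2.3,0,0.4],
    [0,12.5,2.9,0,0.4],
    [0,14.5,3.3,0,0.4],
    [0,15.25,3.45,0,0.4],
    [0,15.25,3.45,0,0.4],
    [0,15.25,3.45,0,0.4],
    [0,15.25,3.45,0,0.4],
  ],
)

```text
t: 10.28
eef_pos: [0.4515, -0.1415, 0.1508]
ee_rot: [-0.159, 1.57, 2.957]
force: [-0.4, 0.4, -0.1]
width: 0.0523
```

Run:
```python
from h import *
f,p,M,C=wgrab("w5.png");print(p,get_state()["width"]); print(wpix(f,p,M,(.4515,-.143,.127)))
for n,c in(("h1",(.5405,-.1445)),("h3",(.499,-.209)),("ball",(.452,-.14))):
    T=nearp(C,f,c,.03,.128,.15); print(n,len(T),len(T)and enc(T))
go(.451,-.142,.093,178.9)
```

```text
[ 0.45145802 -0.14145297  0.15078758] 0.05216954936259867
(np.float64(277.8238892751448), np.float64(231.01165993390768))
h1 1507 (array([ 0.5378, -0.1473]), 0.0171)
h3 2540 (array([ 0.4957, -0.2115]), 0.0171)
ball 1155 (array([ 0.4495, -0.1468]), 0.0124)
delta cm [5.79 0.07 0.05] roll -0.3 or 179.7 q1,q6 6.5 -8.0 psi 178.6
```

>>> step_arm(
  deltas=[
    [1.5,0.1,0.05,0,0.4],
    [3,0.2,0.05,0,0.4],
    [4.5,0.2,0.05,0,0.4],
    [5.5,0.2,0.05,0,0.4],
    [5.8,0.2,0.05,0,0.4],
    [5.8,0.2,0.05,0,0.4],
    [5.8,0.2,0.05,0,0.8],
    [5.8,0.2,0.05,0,0.8],
    [5.8,0.2,0.05,0,0.8],
    [5.8,0.2,0.05,0,0.8],
  ],
  squeeze=15,
)

```text
t: 11.17
eef_pos: [0.4512, -0.1439, 0.0936]
ee_rot: [-3.065, 1.57, 0.051]
force: [0.6, -0.2, 0.2]
width: 0.0312
```

Run:
```python
from h import *
s=get_state();print(s["width"],s["force"],s["eef_pos"])
```

```text
0.031216121202378575 [ 0.62559886 -0.2240655   0.18892345] [ 0.45119595 -0.14389769  0.093647  ]
```

>>> step_arm(
  deltas=[
    [0,0,0,0,0.85],
    [0,0,0,0,0.85],
    [-0.55,-0.8,0,0,0.85],
    [-0.95,-1.65,0,0,0.85],
    [-1.2,-2.6,0,0,0.85],
    [-1.3,-3.55,0,0,0.85],
    [-1.2,-4.5,0,0,0.85],
    [-0.95,-5.4,0,0,0.85],
    [-0.55,-6.3,0,0,0.85],
    [0,-7.1,0,0,0.85],
  ],
)

```text
t: 12.0
eef_pos: [0.4528, -0.0716, 0.0929]
ee_rot: [-2.484, 1.57, 0.632]
force: [0.1, -0.2, -0.4]
width: 0.0186
```

Run:
```python
from h import *
s=get_state();print(s["width"],s["force"],s["eef_pos"]);save("side","s6.png",crop=(250,130,380,270),scale=4)
```

```text
0.018575310316870295 [ 0.12717639 -0.24258823 -0.41461085] [ 0.45280333 -0.07157363  0.09294184]
```

>>> step_arm(
  deltas=[
    [0,0,0,0,0.4],
    [0,0,0,0,0.4],
    [0,0,0,0,0.4],
    [-1.5,0,0,0,0.4],
    [-3,0,0,0,0.4],
    [-4.5,0,0,0,0.4],
    [-6,0,0,0,0.4],
    [-6,0,0,0,0.4],
    [-6,0,0,0,0.4],
    [-6,0,0,0,0.4],
  ],
)

```text
t: 12.88
eef_pos: [0.4524, -0.0732, 0.1527]
ee_rot: [-1.409, 1.571, 1.706]
force: [0.4, -0.4, -0.2]
width: 0.0526
```

Run:
```python
from h import *
f,p,M,C=wgrab("w7.png");print(p,get_state()["width"]); print(wpix(f,p,M,(.4515,-.143,.127)),wpix(f,p,M,(.4515,-.073,.127)))
g=save("side","s7.png",crop=(250,130,380,270),scale=4); print(w2p(g,(.4515,-.143,.127)),w2p(g,(.4515,-.073,.127)))
```

```text
[ 0.45238677 -0.07316017  0.15273414] 0.052688955987130734
(np.float64(276.2631084770901), np.float64(123.1573208812966)) (np.float64(279.34156737987706), np.float64(232.38366198470226))
(np.float64(318.01912039317335), np.float64(174.26059239007867)) (np.float64(316.5097222310944), np.float64(188.53961057223063))
```

Run:
```python
from h import *
f,p,M,C=wgrab()
im=f["pixels"].astype(int).sum(2); P=C[195:228,262:298].reshape(-1,3); P=P[P[:,2]>.11]; print(len(P),P.min(0),P.max(0),enc(P))
from scipy.optimize import least_squares
for b0 in[[.4515,-.087,.13]]:
  s=least_squares(lambda c:np.linalg.norm(P-c,axis=1)-.0125,b0,loss="soft_l1",f_scale=.001); b=s.x; print(b, np.degrees(np.arctan2(b[1]+.108,b[2]-.085)))
print(C[205:216:2,280].round(3))
```

```text
1123 [ 0.44005181 -0.14754942  0.13391369] [ 0.46131156 -0.08169695  0.32536286] (array([ 0.4517, -0.1142]), 0.0335)
[ 0.45111565 -0.0903379   0.136262  ] 19.011164444309173
[[ 0.45  -0.097  0.146]
 [ 0.45  -0.096  0.147]
 [ 0.45  -0.095  0.149]
 [ 0.45  -0.094  0.148]
 [ 0.45  -0.093  0.149]
 [ 0.45  -0.092  0.148]]
```

Spherical fit: the lever is only at about +19°, because the ball slipped out of the grip. I'll push it the rest of the way with closed fingers.

>>> step_arm(
  deltas=[
    [0,2,0,0,1],
    [0,4,0,0,1],
    [0,5,0,0,1],
    [0,5,0,0,1],
    [1.5,5,0,0,1],
    [3,5,0,0,1],
    [4.5,5,0,0,1],
    [5,5,0,0,1],
    [5,5,0,0,1],
    [5,5,0,0,1],
  ],
  squeeze=20,
)

```text
t: 13.87
eef_pos: [0.4515, -0.1228, 0.1032]
ee_rot: [0.581, 1.57, -2.586]
force: [-0.1, -0.8, 0.0]
width: 0.0005
```

>>> step_arm(
  deltas=[
    [0,-0.5,0,0,1],
    [0,-1,0,0,1],
    [0,-1.4,0,0,1],
    [0,-1.7,0,0,1],
    [0,-2.0,0,0,1],
    [0,-2.2,0,0,1],
    [0,-2.4,0,0,1],
    [0,-2.5,0,0,1],
    [0,-2.6,0,0,1],
    [0,-2.6,0,0,1],
  ],
)

```text
t: 14.7
eef_pos: [0.4518, -0.098, 0.1032]
ee_rot: [1.304, 1.569, -1.863]
force: [1.0, -9.7, -0.0]
width: 0.0002
```

```bash
cat > ball.py <<'E'
from h import *
import sys
from scipy.optimize import least_squares
f,p,M,C=wgrab(sys.argv[1]); s=get_state(); print(p,s["force"].round(1),s["width"])
P=C[f["range_z"]>0]; im=f["pixels"][f["range_z"]>0].astype(int).max(1)
P=P[(abs(P[:,0]-.451)<.02)&(abs(P[:,1]+.108)<.055)&(P[:,2]>.112)&(P[:,2]<.155)&(im<70)]
print(len(P))
for y in(-.14,-.09,-.07):
    s=least_squares(lambda c:np.linalg.norm(P-c,axis=1)-.0125,[.451,y,.13],loss="soft_l1",f_scale=.001); b=s.x; print(b,"lean deg", np.degrees(np.arctan2(b[1]+.108,b[2]-.085)),s.cost)
E
python3 ball.py w8.png
```

```text
[ 0.45182927 -0.0979724   0.10320174] [ 0.6 -9.2  0.4] 0.0005827411776829307
517
[ 0.45176912 -0.09737719  0.13870355] lean deg 11.188929702498497 0.0014536545133218642
[ 0.4517682  -0.09737712  0.13870347] lean deg 11.189019819362581 0.0014536545139266451
[ 0.45176907 -0.09737719  0.13870362] lean deg 11.188924142641897 0.0014536545132548134
```

>>> step_arm(
  deltas=[
    [0,-0.05,0,0,1],
    [0,-0.1,0,0,1],
    [0,-0.15,0,0,1],
    [0,-0.15,0,0,1],
    [0,-0.15,0,0,1],
    [0,0.5,0,0,1],
    [0,1.5,0,0,1],
    [-2,1.5,0,0,1],
    [-4,1.5,0,0,1],
    [-5,1,0,0,1],
  ],
)

```text
t: 15.58
eef_pos: [0.4528, -0.1074, 0.155]
ee_rot: [-2.942, 1.568, 0.173]
force: [1.6, -0.5, -0.5]
width: 0.0008
```

>>> step_arm(
  deltas=[
    [0,1,0,0,0.4],
    [0,2,0,0,0.4],
    [0,2,0,0,0.4],
    [0,2,0,0,0.4],
    [0,2,0,0,0.4],
    [0,2,0,0,0.4],
    [0,2,0,0,0.4],
    [0,2,0,0,0.4],
    [0,2,0,0,0.4],
    [0,2,0,0,0.4],
  ],
)

```text
t: 16.42
eef_pos: [0.4512, -0.1268, 0.153]
ee_rot: [-0.106, 1.571, 3.011]
force: [-1.2, 0.6, 1.2]
width: 0.0523
```

```bash
python3 ball.py w9.png
python3 - <<'E'
from h import *
g=save("side","s9.png",crop=(250,130,380,270),scale=4); print(w2p(g,(.4515,-.143,.127)),w2p(g,(.4515,-.073,.127)))
E
```

```text
[ 0.45123121 -0.12684743  0.15302499] [-0.2 -0.5 -0.4] 0.05228289114666782
298
[ 0.45122358 -0.07576994  0.12714287] lean deg 37.4080634727291 2.734392538289559e-05
[ 0.45039684 -0.07099984  0.14883903] lean deg 30.09594473082346 0.00039482495663926954
[ 0.45122358 -0.07576994  0.12714287] lean deg 37.408061144422774 2.734392538284316e-05
(np.float64(318.01912039317335), np.float64(174.26059239007867)) (np.float64(316.5097222310944), np.float64(188.53961057223063))
```

Run:
```python
from h import *
f,p,M,C=wgrab()
for q in((.5746,-.2105,.144),(.6046,-.211,.144),(.5446,-.2099,.144),(.5746,-.2105,.104)): print(wpix(f,p,M,q))
for n,c in(("h1",(.5405,-.1445)),("h2",(.6115,-.1443)),("h3",(.499,-.209))):
    T=nearp(C,f,c,.03,.128,.14); print(n,len(T),len(T)and enc(T))
T=nearp(C,f,(.5746,-.2105),.04,.138,.16); print(cv2.minAreaRect(T[:,:2].astype(np.float32)),T[:,2].mean())
go(.5743,-.2107,.155,88.9)
```

```text
(np.float64(79.08259030526247), np.float64(117.90039469479885))
(np.float64(45.28397783586371), np.float64(123.21748541249546))
(np.float64(118.58190672021965), np.float64(112.9399372397895))
(np.float64(108.54189349851734), np.float64(116.05633952538585))
h1 2043 (array([ 0.5379, -0.1474]), 0.0172)
h2 1465 (array([ 0.6099, -0.1482]), 0.0175)
h3 2483 (array([ 0.4957, -0.2114]), 0.0174)
((0.5717387199401855, -0.21472035348415375), (0.014384240843355656, 0.060111694037914276), 88.54849243164062) 0.14382670525282323
delta cm [ -0.19   8.07 -12.51] roll 89.6 or -90.4 q1,q6 8.4 -9.9 psi 178.5
```

>>> step_arm(
  deltas=[
    [0,0.8,-1.3,7,0.4],
    [0,1.6,-2.6,14,0.4],
    [0,2.4,-3.9,21,0.4],
    [0,3.2,-5.2,28,0.4],
    [0,4,-6.5,35,0.4],
    [0,4.8,-7.8,42,0.4],
    [0,5.6,-9.1,49,0.4],
    [0,6.4,-10.4,56,0.4],
    [0,7.4,-11.5,63,0.4],
    [0,8.1,-12.4,70,0.4],
  ],
)

```text
t: 17.4
eef_pos: [0.5738, -0.2118, 0.1527]
ee_rot: [1.498, 1.57, -2.897]
force: [-0.6, -0.0, 0.4]
width: 0.0523
```

>>> step_arm(
  deltas=[
    [0,0,0,7,0.4],
    [0,0,0,14,0.4],
    [0,0,0,19.6,0.4],
    [0,0,0,19.6,0.4],
    [0,0,0,19.6,0.4],
    [0,0,0,19.6,0.4],
    [0,0,0,19.6,0.4],
    [0,0,0,19.6,0.4],
    [0,0,0,19.6,0.4],
    [0,0,0,19.6,0.4],
  ],
)

```text
t: 18.23
eef_pos: [0.5731, -0.2111, 0.1531]
ee_rot: [-1.37, 1.571, 0.183]
force: [0.7, -0.9, -1.0]
width: 0.053
```

Run:
```python
from h import *
f,p,M,C=wgrab("w10.png"); print(p)
T=nearp(C,f,(.5746,-.2105),.04,.138,.16); print(len(T),cv2.minAreaRect(T[:,:2].astype(np.float32)),T[:,2].mean())
go(.573,-.2125,.094,88.9)
```

```text
[ 0.57308252 -0.21109312  0.15310426]
1910 ((0.5694445967674255, -0.21457377076148987), (0.013900713995099068, 0.054573677480220795), 88.413330078125) 0.14389512069599278
delta cm [ 5.91  0.01 -0.14] roll 0.1 or -179.9 q1,q6 -1.9 -89.1 psi 89.0
```

>>> step_arm(
  deltas=[
    [1.5,0,-0.1,0,0.4],
    [3,0,-0.1,0,0.4],
    [4.5,0,-0.1,0,0.4],
    [5.6,0,-0.1,0,0.4],
    [5.9,0,-0.1,0,0.4],
    [5.9,0,-0.1,0,1],
    [5.9,0,-0.1,0,1],
    [5.9,0,-0.1,0,1],
    [5.9,0,-0.1,0,1],
    [5.9,0,-0.1,0,1],
  ],
  squeeze=45,
)

```text
t: 19.12
eef_pos: [0.5735, -0.2122, 0.0948]
ee_rot: [-1.652, 1.57, -0.1]
force: [0.5, 0.5, 0.5]
width: 0.0247
```

Run:
```python
from h import *
s=get_state();print(s["width"],s["force"],s["moment"],s["eef_pos"])
```

```text
0.024650840978446283 [0.50082512 0.46377493 0.50890866] [-0.00384905 -0.00197344 -0.02206072] [ 0.5735037  -0.21216374  0.09483651]
```

>>> step_arm(
  deltas=[
    [0,0,0,0,1],
    [0,0,0,0,1],
    [0,0,0,0,1],
    [0,0,0,-4,1],
    [0,0,0,-9,1],
    [0,0,0,-14,1],
    [0,0,0,-19,1],
    [0,0,0,-24,1],
    [0,0,0,-29,1],
    [0,0,0,-34,1],
  ],
)

```text
t: 19.95
eef_pos: [0.5721, -0.2149, 0.0947]
ee_rot: [2.267, 1.568, -1.869]
force: [4.6, -10.4, -4.9]
width: 0.0155
```

Run:
```python
from h import *
s=get_state();print(s["width"],s["force"],s["moment"],s["eef_pos"])
f,p,M,C=wgrab("w11.png"); go(.573,-.2125,.094,88.9+60)
```

```text
0.015498548786768668 [  4.56423139 -10.44411941  -4.91410883] [-3.52248802 -1.60017106 -0.42665393] [ 0.57206441 -0.21486844  0.09468287]
delta cm [ 0.06 -0.05  0.17] roll -25.4 or 154.6 q1,q6 -2.1 -54.4 psi 123.5
```

>>> step_arm(
  deltas=[
    [0,0.05,-0.1,-5,1],
    [0,0.1,-0.15,-10,1],
    [0,0.1,-0.15,-15,1],
    [0,0.1,-0.15,-20,1],
    [0,0.1,-0.15,-25,1],
    [0,0.1,-0.15,-27,1],
    [0,0.1,-0.15,-27,1],
    [0,0.1,-0.15,-27,1],
    [0,0.1,-0.15,-27,1],
    [0,0.1,-0.15,-27,1],
  ],
)

```text
t: 20.83
eef_pos: [0.573, -0.2145, 0.0946]
ee_rot: [2.641, 1.57, -1.027]
force: [-2.1, -5.0, 4.7]
width: 0.0159
```

Run:
```python
from h import *
s=get_state();print(s["width"],s["force"],s["moment"],s["eef_pos"])
go(.573,-.2125,.094,88.9+60)
f=save("scene","sc12.png",crop=(150,170,270,310),scale=4)
```

```text
0.01585610018679698 [-2.14441325 -5.00588025  4.68778688] [-1.83120843  0.64616876 -1.50447954] [ 0.57303489 -0.21453094  0.09457951]
delta cm [ 0.06 -0.17  0.11] roll 0.9 or -179.1 q1,q6 -2.2 -28.0 psi 149.8
```

The standard now faces the nose. I'll release, rise and check the angle.

>>> step_arm(
  deltas=[
    [0,0,0,0,0.4],
    [0,0,0,0,0.4],
    [0,0,0,0,0.4],
    [0,0,0,0,0.4],
    [-1.5,0,0,0,0.4],
    [-3,0,0,0,0.4],
    [-4.5,0,0,0,0.4],
    [-6,0,0,0,0.4],
    [-7.5,0,0,0,0.4],
    [-8,0,0,0,0.4],
  ],
)

```text
t: 21.72
eef_pos: [0.5742, -0.2139, 0.1763]
ee_rot: [-2.817, 1.568, -0.199]
force: [0.2, 0.2, 0.5]
width: 0.0524
```

```bash
cat > tt.py <<'E'
from h import *
import sys
f,p,M,C=wgrab(sys.argv[1]); s=get_state(); print("pose",p.round(4),"w",s["width"],"F",s["force"].round(1))
T=nearp(C,f,(.572,-.2135),.04,.138,.16); print("bar",len(T),len(T)>50 and cv2.minAreaRect(T[:,:2].astype(np.float32)))
for d in masks_of("holder1","wrist"):
    P=C[d["mask"]&(f["range_z"]>0)]
    if len(P)<50: continue
    zt=np.percentile(P[:,2],97); Q=P[P[:,2]>zt-.008]; c,r=enc(Q)
    print("holder",round(d["conf"],2),[int(x) for x in d["extent"]],"top",zt.round(3),c,r,"rel ang",np.degrees(np.arctan2(c[1]+.2145,c[0]-.572)).round(1))
E
python3 tt.py w13.png
```

```text
pose [ 0.5742 -0.2139  0.1763] w 0.05239045726814986 F [0.6 0.1 0.9]
bar 1732 ((0.5725458860397339, -0.21479147672653198), (0.059827253222465515, 0.014136278070509434), 48.37031936645508)
holder 0.8 [335, 141, 406, 211] top 0.139 [ 0.4976 -0.2015] 0.0169 rel ang 170.1
holder 0.77 [319, 220, 379, 273] top 0.123 [ 0.5272 -0.1891] 0.0418 rel ang 150.4
holder 0.65 [257, 78, 331, 149] top 0.139 [ 0.5237 -0.2746] 0.0172 rel ang -128.8
```

The bar reads 48.4°, but one full click would put it near 58.5°. The turntable stopped about 10° short because the bar slipped in the jaws. I'll re-align the jaws, grip harder and turn more slowly.

Run:
```python
from h import *
go(.5728,-.2143,.094,138.4)
```

```text
delta cm [8.09 0.11 0.06] roll 11.6 or -168.4 q1,q6 -2.2 -27.9 psi 150.0
```

>>> step_arm(
  deltas=[
    [1.5,0,0.05,6,0.4],
    [3.5,0.1,0.05,11.6,0.4],
    [5.5,0.1,0.05,11.6,0.4],
    [7,0.1,0.05,11.6,0.4],
    [8,0.1,0.05,11.6,0.4],
    [8.3,0.1,0.05,11.6,0.4],
    [8.3,0.1,0.05,11.6,1],
    [8.3,0.1,0.05,11.6,1],
    [8.3,0.1,0.05,11.6,1],
    [8.3,0.1,0.05,11.6,1],
  ],
  squeeze=60,
)

```text
t: 22.65
eef_pos: [0.5727, -0.2146, 0.0921]
ee_rot: [-2.522, 1.569, -0.108]
force: [1.0, 0.5, 0.7]
width: 0.0313
```

>>> step_arm(
  deltas=[
    [0,0,0,0,1],
    [0,0,0,0,1],
    [0,0,0,0,1],
    [0,0,0,0,1],
    [0,0,0,-1.5,1],
    [0,0,0,-3,1],
    [0,0,0,-4.5,1],
    [0,0,0,-6,1],
    [0,0,0,-7.5,1],
    [0,0,0,-9,1],
  ],
)

```text
t: 23.48
eef_pos: [0.5725, -0.2152, 0.0916]
ee_rot: [-2.708, 1.57, -0.138]
force: [1.0, -4.5, 1.7]
width: 0.0152
```

Run:
```python
from h import *
s=get_state();print(s["width"],s["force"],s["moment"],s["eef_pos"])
go(.5725,-.2148,.092,148.5)
```

```text
0.015243711808090924 [ 1.0144811  -4.47954305  1.73595165] [-1.32064441 -0.26042042 -1.99227282] [ 0.57247722 -0.21522491  0.09159501]
delta cm [-0.04 -0.04  0.02] roll -1.3 or 178.7 q1,q6 -2.3 -30.5 psi 147.2
```

```bash
python3 tt.py w14.png
python3 - <<'E'
from h import *
f=grab_frame("scene"); C=cloud(f); im=f["pixels"].astype(int)
m=(im[...,0]-im[...,2]>60)&(f["range_z"]>0)&(np.hypot(C[...,0]-.574,C[...,1]+.211)<.13); P=C[m]; P=P[P[:,2]>.08]; c,r=enc(P); print("std",len(P),c,r,np.degrees(np.arctan2(c[1]+.2105,c[0]-.5746)))
save("side","s14.png",crop=(210,110,340,220),scale=5)
E
```

```text
pose [ 0.5725 -0.2152  0.0916] w 0.015087801711909644 F [ 1.  -4.1  1.9]
bar 3161 ((0.5683785676956177, -0.21809592843055725), (0.05011875554919243, 0.0307956263422966), 68.04347229003906)
holder 0.78 [239, 60, 346, 168] top 0.139 [ 0.5246 -0.2755] 0.0172 rel ang -127.8
holder 0.71 [350, 149, 466, 261] top 0.139 [ 0.505  -0.2098] 0.0284 rel ang 176.0
holder 0.68 [2, 0, 512, 332] top 0.129 [ 0.5913 -0.2245] 0.1066 rel ang -27.4
std 141 [ 0.6474 -0.228 ] 0.0259 -13.516568108791338
```

>>> step_arm(
  deltas=[
    [0,0,0,0,0.4],
    [0,0,0,0,0.4],
    [0,0,0,0,0.4],
    [-1.5,0,0,0,0.4],
    [-3,0,0,0,0.4],
    [-5,0,0,0,0.4],
    [-8,0,0,0,0.4],
    [-11,0,0,0,0.4],
    [-14,0,0,0,0.4],
    [-16,0,0,0,0.4],
  ],
)

```text
t: 24.52
eef_pos: [0.5726, -0.2143, 0.2541]
ee_rot: [-2.775, 1.568, -0.202]
force: [1.0, -0.7, 0.4]
width: 0.0528
```

```bash
python3 tt.py w15.png;  python3 - <<'E'
from h import *
f=grab_frame("wrist"); save("wrist","w15c.png",f,crop=(100,30,460,260),scale=2.2)
g=save("side","s15.png",crop=(210,110,340,220),scale=5)
E
```

```text
pose [ 0.5726 -0.2143  0.2541] w 0.05251028155347705 F [ 2.1 -0.7  5. ]
bar 982 ((0.5724102258682251, -0.21507452428340912), (0.05946774035692215, 0.014060902409255505), 48.29972839355469)
holder 0.61 [320, 135, 374, 190] top 0.139 [ 0.4978 -0.2009] 0.0172 rel ang 169.6
holder 0.6 [258, 86, 314, 140] top 0.139 [ 0.5234 -0.2747] 0.0173 rel ang -128.9
holder 0.56 [312, 199, 363, 244] top 0.139 [ 0.5414 -0.1468] 0.0162 rel ang 114.3
```

```bash
python3 ball.py w16.png
python3 - <<'E'
from h import *
f,p,M,C=wgrab()
for (u,v) in((210,212),(208,208),(350,130)):
    U=100+u/2.2;V=30+v/2.2; c=C[int(V),int(U)]; d=c[:2]-[.5724,-.2148]; print((u,v),c.round(3),np.hypot(*d).round(3),np.degrees(np.arctan2(d[1],d[0])).round(1))
P=C[f["range_z"]>0]; d=P[:,:2]-[.5724,-.2148]; r=np.hypot(*d.T); a=np.degrees(np.arctan2(d[:,1],d[:,0]))
# anything above the disc/deck near rim
m=(r>.095)&(r<.135)&(P[:,2]>.074)&(P[:,2]<.2)
h,e=np.histogram(a[m],bins=36,range=(-180,180)); print([(int(x),int(n)) for x,n in zip(e,h) if n>0])
im=f["pixels"]; cv2.imwrite("pics/w16z.png",cv2.resize(im[90:170,150:240,::-1],None,fx=7,fy=7,interpolation=cv2.INTER_CUBIC))
E
```

```text
[ 0.57208916 -0.21390272  0.25107807] [-0.3  0.1 -0.6] 0.05282739218395213
119
[ 0.4466996  -0.09660431  0.13277277] lean deg 13.416581854323704 0.0001551931649991384
[ 0.44669937 -0.09660426  0.13277241] lean deg 13.416739944698227 0.00015519316529283143
[ 0.4514785  -0.07569287  0.12717905] lean deg 37.45038242825509 1.8550506156918682e-05
(210, 212) [ 0.614 -0.319  0.069] 0.112 -68.3
(208, 208) [ 0.613 -0.321  0.068] 0.114 -68.9
(350, 130) [ 0.533 -0.313  0.069] 0.105 -112.0
[(-180, 6), (-150, 7), (-140, 112), (-130, 130), (-120, 16), (-30, 267), (-20, 738), (-10, 484), (0, 133), (110, 9), (120, 24), (130, 42), (140, 84), (160, 26), (170, 93)]
```

The bar and holders read the same as before, so about 50° holds firm in the forward direction. I'll grip again and try a small turn back. That will show whether it is locked both ways or blocked one way.

Run:
```python
from h import *
go(.5725,-.2148,.094,138.3)
```

```text
delta cm [15.57 -0.   -0.17] roll 9.1 or -170.9 q1,q6 -2.2 -30.4 psi 147.4
```

>>> step_arm(
  deltas=[
    [3,0,-0.1,6,0.4],
    [6,0,-0.1,9.1,0.4],
    [9,0,-0.1,9.1,0.4],
    [12,0,-0.1,9.1,0.4],
    [14.5,0,-0.1,9.1,0.4],
    [15.8,0,-0.1,9.1,0.4],
    [15.8,0,-0.1,9.1,0.4],
    [15.8,0,-0.1,9.1,1],
    [15.8,0,-0.1,9.1,1],
    [15.8,0,-0.1,9.1,1],
  ],
  squeeze=60,
)

```text
t: 25.65
eef_pos: [0.5738, -0.2152, 0.0943]
ee_rot: [-2.596, 1.569, -0.183]
force: [-0.3, -0.3, 0.8]
width: 0.0383
```

>>> step_arm(
  deltas=[
    [0,0,0,0,1],
    [0,0,0,0,1],
    [0,0,0,0,1],
    [0,0,0,0,1],
    [0,0,0,0,1],
    [0,0,0,1,1],
    [0,0,0,2,1],
    [0,0,0,3,1],
    [0,0,0,4,1],
    [0,0,0,4,1],
  ],
)

```text
t: 26.48
eef_pos: [0.5728, -0.2148, 0.0936]
ee_rot: [-1.141, 1.571, 1.2]
force: [-2.8, 3.3, 6.5]
width: 0.0135
```

```bash
python3 - <<'E'
from h import *
s=get_state();print(s["width"],s["force"],s["moment"])
go(.5725,-.2148,.092,138.3)
E
python3 tt.py w17.png
```

```text
0.013472445406277341 [-2.81870495  3.26124464  6.46290112] [1.30420607 1.03051667 0.06395274]
delta cm [0.16 0.02 0.02] roll -4.1 or 175.9 q1,q6 -2.3 -43.5 psi 134.2
pose [ 0.5728 -0.2148  0.0936] w 0.013581776675197452 F [-2.7  4.   5.8]
bar 3297 ((0.5701056122779846, -0.2187209129333496), (0.05236087739467621, 0.029258614405989647), 33.3345832824707)
holder 0.7 [342, 130, 461, 241] top 0.139 [ 0.4988 -0.1955] 0.0174 rel ang 165.4
holder 0.68 [427, 308, 438, 326] top 0.139 [ 0.5335 -0.1387] 0.0082 rel ang 116.9
holder 0.58 [412, 374, 450, 411] top 0.071 [ 0.5661 -0.0735] 0.1353 rel ang 92.4
holder 0.56 [220, 59, 326, 164] top 0.139 [ 0.5194 -0.2708] 0.0171 rel ang -133.1
```

Run:
```python
from h import *
save("scene","sc18.png",crop=(150,170,280,310),scale=4.2);save("side","s18.png",crop=(205,105,345,215),scale=5.5)
```

Run:
```python
from h import *
g=grab_frame("side"); G=cloud(g); im=g["pixels"].astype(int)
ys=lambda v0,v1,u0,u1:G[v0:v1,u0:u1].reshape(-1,3)
# nose region: s18 crop (195-228,290-345)/5.5+(205,105)
for v in range(156,170,2):
    print(v,[ (u,)+tuple(map(float,G[v,u].round(3))) for u in range(236,268,3)])
```

```text
156 [(236, 0.705, -0.2, 0.137), (239, 0.697, -0.204, 0.136), (242, 0.691, -0.218, 0.127), (245, 0.703, -0.312, 0.067), (248, 0.695, -0.318, 0.064), (251, 0.684, -0.315, 0.067), (254, 0.672, -0.31, 0.07), (257, 0.664, -0.318, 0.066), (260, 0.653, -0.317, 0.067), (263, 0.643, -0.318, 0.068), (266, 0.634, -0.32, 0.067)]
158 [(236, 0.702, -0.188, 0.138), (239, 0.695, -0.196, 0.134), (242, 0.692, -0.221, 0.118), (245, 0.702, -0.302, 0.066), (248, 0.69, -0.298, 0.069), (251, 0.682, -0.304, 0.066), (254, 0.672, -0.305, 0.066), (257, 0.66, -0.3, 0.07), (260, 0.651, -0.305, 0.067), (263, 0.641, -0.304, 0.069), (266, 0.631, -0.306, 0.068)]
160 [(236, 0.701, -0.18, 0.136), (239, 0.694, -0.189, 0.131), (242, 0.691, -0.215, 0.114), (245, 0.681, -0.212, 0.117), (248, 0.69, -0.292, 0.065), (251, 0.679, -0.292, 0.066), (254, 0.67, -0.294, 0.065), (257, 0.652, -0.256, 0.091), (260, 0.649, -0.289, 0.07), (263, 0.638, -0.287, 0.072), (266, 0.629, -0.292, 0.069)]
162 [(236, 0.699, -0.17, 0.136), (239, 0.694, -0.185, 0.126), (242, 0.689, -0.205, 0.114), (245, 0.68, -0.205, 0.114), (248, 0.686, -0.276, 0.
[... 431 characters left out ...]
5, 0.09), (263, 0.629, -0.236, 0.09), (266, 0.626, -0.269, 0.069)]
166 [(236, 0.7, -0.169, 0.122), (239, 0.693, -0.177, 0.117), (242, 0.69, -0.206, 0.099), (245, 0.679, -0.2, 0.103), (248, 0.416, 0.909, 0.851), (251, 0.666, -0.225, 0.087), (254, 0.656, -0.222, 0.09), (257, 0.646, -0.222, 0.091), (260, 0.637, -0.224, 0.09), (263, 0.627, -0.222, 0.092), (266, 0.623, -0.254, 0.071)]
168 [(236, 0.701, -0.171, 0.113), (239, 0.693, -0.176, 0.11), (242, 0.69, -0.202, 0.094), (245, 0.682, -0.208, 0.09), (248, 0.679, -0.237, 0.071), (251, 0.665, -0.216, 0.086), (254, 0.654, -0.212, 0.089), (257, 0.644, -0.21, 0.091), (260, 0.635, -0.21, 0.092), (263, 0.627, -0.22, 0.086), (266, 0.621, -0.242, 0.071)]
```

Nose and standard are about 12 mm apart, so they aren't the block. Turning back was easy. I'll turn forward again in small steps and watch the moment.

>>> step_arm(
  deltas=[
    [0,0,0,-0.5,1],
    [0,0,0,-1,1],
    [0,0,0,-1.5,1],
    [0,0,0,-2,1],
    [0,0,0,-2.5,1],
    [0,0,0,-3,1],
    [0,0,0,-3.5,1],
    [0,0,0,-4,1],
    [0,0,0,-4,1],
    [0,0,0,-4,1],
  ],
)

```text
t: 27.57
eef_pos: [0.5728, -0.2148, 0.0936]
ee_rot: [-1.296, 1.571, 1.117]
force: [-1.6, 3.0, 6.2]
width: 0.0139
```

```bash
cat > st.py <<'E'
from h import *
s=get_state();print(s["width"],s["force"].round(2),s["moment"].round(2),"t",s["t"]); go(.5725,-.2148,.092,148.5)
E
python3 st.py
```

```text
0.013872107348225832 [-1.62  2.95  6.23] [1.29 1.02 0.05] t 27.5667
delta cm [0.16 0.02 0.03] roll -10.3 or 169.7 q1,q6 -2.3 -39.5 psi 138.2
```

>>> step_arm(
  deltas=[
    [0,0,0,-0.5,1],
    [0,0,0,-1,1],
    [0,0,0,-1.5,1],
    [0,0,0,-2,1],
    [0,0,0,-2.5,1],
    [0,0,0,-3,1],
    [0,0,0,-3.5,1],
    [0,0,0,-4,1],
    [0,0,0,-4,1],
    [0,0,0,-4,1],
  ],
)

```text
t: 28.4
eef_pos: [0.5728, -0.2148, 0.0936]
ee_rot: [-1.424, 1.57, 1.056]
force: [-2.3, 3.9, 5.3]
width: 0.0142
```

```bash
python3 st.py; python3 tt.py w19.png
```

```text
0.014246324196602081 [-2.27  3.92  5.34] [ 1.21  0.96 -1.52] t 28.4
delta cm [0.16 0.02 0.03] roll -6.4 or 173.6 q1,q6 -2.3 -35.6 psi 142.1
pose [ 0.5728 -0.2148  0.0936] w 0.013925380445445812 F [-1.5  3.6  7. ]
bar 3279 ((0.5686125755310059, -0.2171272337436676), (0.05220775306224823, 0.029357220977544785), 62.80134963989258)
holder 0.97 [406, 378, 430, 419] top 0.071 [ 0.5629 -0.0583] 0.1158 rel ang 93.3
holder 0.87 [344, 137, 461, 246] top 0.139 [ 0.501  -0.2053] 0.0219 rel ang 172.6
holder 0.55 [224, 58, 333, 165] top 0.139 [ 0.5245 -0.2754] 0.0171 rel ang -128.0
```

```bash
python3 - <<'E'
from h import *
f,p,M,C=wgrab()
# rectify: orthographic top view of z in (.06,.15) around the axis, from wrist colours, for several saved? only current
P=C.reshape(-1,3); col=f["pixels"].reshape(-1,3)
print("speck pix now",wpix(f,p,M,(.613,-.320,.068)))
u,v=map(int,wpix(f,p,M,(.613,-.320,.068)))
x0,y0=max(0,u-45),max(0,v-40)
save("wrist","w20z.png",f,crop=(x0,y0,x0+90,y0+80),scale=7)
for d in masks_of("stop_top","wrist")[:3]: print(d["conf"],d["extent"])
E
for i in 9 10 13; do echo; done
python3 - <<'E'
import cv2
a=cv2.imread("pics/w13.png")[60:300,140:420]; cv2.imwrite("pics/w13z.png",cv2.resize(a,None,fx=2.8,fy=2.5,interpolation=cv2.INTER_CUBIC))
E
```

```text
speck pix now (np.float64(130.91924101709233), np.float64(147.08271253768885))
```

>>> step_arm(
  deltas=[
    [0,0,0,0,0.4],
    [0,0,0,0,0.4],
    [0,0,0,0,0.4],
    [-1.5,0,0,0,0.4],
    [-3,0,0,0,0.4],
    [-5,0,0,0,0.4],
    [-8,0,0,0,0.4],
    [-11,0,0,0,0.4],
    [-11,0,0,0,0.4],
    [-11,0,0,0,0.4],
  ],
)

```text
t: 29.43
eef_pos: [0.5742, -0.2153, 0.2051]
ee_rot: [-2.622, 1.567, -0.14]
force: [-0.2, 0.9, -1.3]
width: 0.0524
```

```bash
python3 tt.py w21.png; python3 ball.py w22.png
python3 - <<'E'
from h import *
from scipy.optimize import least_squares
for n in("side","scene"):
    g=grab_frame(n); G=cloud(g); ok=g["range_z"]>0; P=G[ok]; im=g["pixels"][ok].astype(int).max(1)
    Q=P[(np.hypot(P[:,0]-.4515,P[:,1]+.108)<.06)&(P[:,2]>.112)&(im<70)&(P[:,2]<.15)]; print(n,len(Q),Q.mean(0))
    if len(Q)>8:
        s=least_squares(lambda c:np.linalg.norm(Q-c,axis=1)-.0125,[.4515,-.073,.127],loss="soft_l1",f_scale=.001); b=s.x; print(b,np.degrees(np.arctan2(b[1]+.108,b[2]-.085)))
    S=P[(np.hypot(P[:,0]-.489,P[:,1]-.011)<.02)&(P[:,2]>.09)]; print("head z",np.median(S[:,2]) if len(S) else None)
E
```

```text
pose [ 0.5742 -0.2153  0.2051] w 0.052678961909712885 F [ 0.2 -0.1 -1.6]
bar 1372 ((0.5724172592163086, -0.21503254771232605), (0.05949784442782402, 0.014036914333701134), 48.35896301269531)
holder 0.87 [249, 82, 315, 145] top 0.139 [ 0.5236 -0.2748] 0.0171 rel ang -128.8
holder 0.76 [323, 204, 382, 262] top 0.139 [ 0.5415 -0.1692] 0.038 rel ang 124.0
holder 0.61 [326, 130, 390, 193] top 0.139 [ 0.4973 -0.2013] 0.017 rel ang 170.0
[ 0.57253939 -0.21494136  0.20233861] [-0.8 -0.1  0.2] 0.052590348052848346
187
[ 0.44067697 -0.09060526  0.13850858] lean deg 18.008472706997374 0.0002755404315393935
[ 0.44067698 -0.09060514  0.13850879] lean deg 18.008525293012845 0.00027554043150634786
[ 0.45189581 -0.07568761  0.12740345] lean deg 37.30822086989559 2.9850829284520056e-05
side 56 [ 0.45257823 -0.06652005  0.13327465]
[ 0.45246453 -0.07431651  0.12921403] 37.30116889460574
head z 0.608617027243982
scene 42 [ 0.45689596 -0.0751544   0.13436402]
[ 0.45232294 -0.07562468  0.12744639] 37.334004643191896
head z 0.6752087716955599
```

Run:
```python
from h import *
ax=np.array([.5724,-.2150])
f,p,M,C=wgrab()
im=f["pixels"].astype(int); ok=f["range_z"]>0
m=(im[...,0]-im[...,2]>40)&ok&(np.hypot(C[...,0]-ax[0],C[...,1]-ax[1])<.115)&(C[...,2]>.085)&(C[...,2]<.096)
c,r=enc(C[m]); d=c-ax; print("std",m.sum(),c,r,np.hypot(*d),np.degrees(np.arctan2(d[1],d[0])))
# rings: dark pixels on disc at z~.068
for a in range(0,360,60):
    pass
g=grab_frame("scene"); G=cloud(g); okg=g["range_z"]>0; im=g["pixels"].astype(int)
D=G[okg]; De=D[(D[:,2]>.1305)&(D[:,2]<.139)&(D[:,0]>.675)&(abs(D[:,1]+.21)<.08)&(D[:,0]<.80)]; print("det",len(De),cv2.minAreaRect(De[:,:2].astype(np.float32)))
m=(im[...,0]-im[...,2]>50)&okg&(np.hypot(G[...,0]-.574,G[...,1]+.211)<.115)&(G[...,2]>.08); P=G[m]; print("std scene",enc(P),len(P))
Di=cv2.minEnclosingCircle(D[(D[:,2]>.0665)&(D[:,2]<.0705)&(np.hypot(D[:,0]-.574,D[:,1]+.211)<.125)][:,:2].astype(np.float32)); print("disc",Di)
```

```text
std 1605 [ 0.6455 -0.2298] 0.0259 0.07458317504638691 -11.445525703826592
det 652 ((0.7338215112686157, -0.21742019057273865), (0.0981263667345047, 0.07934315502643585), 88.19689178466797)
std scene (array([ 0.6464, -0.2296]), 0.0264) 172
disc ((0.5742921233177185, -0.21093043684959412), 0.12480475753545761)
```

Run:
```python
from h import *
g=grab_frame("side"); G=cloud(g)
P=G[g["range_z"]>0]
Q=P[(P[:,0]>.655)&(P[:,0]<.70)&(P[:,1]>-.30)&(P[:,1]<-.13)&(P[:,2]>.073)&(P[:,2]<.133)]
for x in np.arange(.655,.70,.004):
    q=Q[(Q[:,0]>=x)&(Q[:,0]<x+.004)]
    if len(q): print(x.round(3),len(q),"y",q[:,1].min().round(3),q[:,1].max().round(3),"z",q[:,2].min().round(3),q[:,2].max().round(3))
save("side","s23.png",g,crop=(205,130,285,195),scale=9)
f=save("scene","sc23.png",crop=(150,180,270,310),scale=4.5)
```

```text
0.655 17 y -0.24 -0.202 z 0.075 0.094
0.659 13 y -0.242 -0.203 z 0.079 0.094
0.663 10 y -0.235 -0.209 z 0.076 0.092
0.667 8 y -0.239 -0.211 z 0.074 0.093
0.671 4 y -0.224 -0.219 z 0.078 0.088
0.675 12 y -0.227 -0.2 z 0.091 0.114
0.679 21 y -0.228 -0.18 z 0.074 0.119
0.683 12 y -0.212 -0.197 z 0.096 0.12
0.687 17 y -0.248 -0.197 z 0.093 0.119
0.691 87 y -0.256 -0.167 z 0.078 0.133
0.695 25 y -0.186 -0.165 z 0.074 0.132
0.699 8 y -0.171 -0.166 z 0.079 0.131
```

The turntable is clearly stalled at about 50° of 60°, and no contact is visible. I'll probe the torque profile by turning back some way and coming forward again slowly.

Run:
```python
from h import *
go(.5726,-.2149,.096,138.3)
```

```text
delta cm [ 1.064e+01 -1.000e-02  1.000e-02] roll 3.9 or -176.1 q1,q6 -2.3 -35.5 psi 142.2
```

>>> step_arm(
  deltas=[
    [3,0,0,4,0.4],
    [6,0,0,4,0.4],
    [9,0,0,4,0.4],
    [10.6,0,0,4,0.4],
    [10.6,0,0,4,0.4],
    [10.6,0,0,4,1],
    [10.6,0,0,4,1],
    [10.6,0,0,4,1],
    [10.6,0,0,4,1],
    [10.6,0,0,4,1],
  ],
  squeeze=60,
)

```text
t: 30.72
eef_pos: [0.5736, -0.2151, 0.0983]
ee_rot: [-2.484, 1.569, -0.071]
force: [-0.0, -0.8, 0.1]
width: 0.0249
```

>>> step_arm(
  deltas=[
    [0,0,0,0,1],
    [0,0,0,0,1],
    [0,0,0,2,1],
    [0,0,0,4,1],
    [0,0,0,6,1],
    [0,0,0,8,1],
    [0,0,0,10,1],
    [0,0,0,10,1],
    [0,0,0,10,1],
    [0,0,0,10,1],
  ],
)

```text
t: 31.55
eef_pos: [0.5728, -0.2148, 0.0977]
ee_rot: [-0.821, 1.57, 1.418]
force: [-2.4, 3.2, 4.9]
width: 0.0138
```

```bash
python3 st.py
```

```text
0.013820843241503471 [-2.36  3.2   4.95] [ 1.31  1.02 -0.03] t 31.55
delta cm [0.57 0.03 0.01] roll -20.2 or 159.8 q1,q6 -2.3 -49.4 psi 128.3
```

>>> step_arm(
  deltas=[
    [0,0,0,2,1],
    [0,0,0,4,1],
    [0,0,0,6,1],
    [0,0,0,8,1],
    [0,0,0,10,1],
    [0,0,0,12,1],
    [0,0,0,12,1],
    [0,0,0,12,1],
    [0,0,0,12,1],
    [0,0,0,12,1],
  ],
)

```text
t: 32.38
eef_pos: [0.5728, -0.2147, 0.0977]
ee_rot: [-0.409, 1.57, 1.621]
force: [-3.2, 3.5, 5.8]
width: 0.0138
```

```bash
python3 st.py; python3 tt.py w24.png
```

```text
0.013808234244565286 [-3.2   3.53  5.75] [ 1.44  1.08 -0.03] t 32.3833
delta cm [ 0.57  0.03 -0.  ] roll -32.2 or 147.8 q1,q6 -2.3 -61.4 psi 116.3
pose [ 0.5728 -0.2147  0.0977] w 0.013790254004314141 F [-3.5  3.7  6. ]
bar 3356 ((0.5687165856361389, -0.2140977382659912), (0.05556081607937813, 0.03056170791387558), 39.7368049621582)
holder 0.9 [454, 292, 486, 326] top 0.035 [0.5853 0.0204] 0.0118 rel ang 86.8
holder 0.66 [218, 62, 326, 164] top 0.139 [ 0.5045 -0.2518] 0.0171 rel ang -151.1
holder 0.57 [338, 131, 450, 237] top 0.139 [ 0.5082 -0.1741] 0.0172 rel ang 147.7
```

>>> step_arm(
  deltas=[
    [0,0,0,-7,1],
    [0,0,0,-14,1],
    [0,0,0,-21,1],
    [0,0,0,-28,1],
    [0,0,0,-34,1],
    [0,0,0,-34,1],
    [0,0,0,-34,1],
    [0,0,0,-34,1],
    [0,0,0,-34,1],
    [0,0,0,-34,1],
  ],
)

```text
t: 33.32
eef_pos: [0.5734, -0.2142, 0.0977]
ee_rot: [-1.813, 1.569, 0.806]
force: [0.1, 5.9, 4.9]
width: 0.0159
```

```bash
python3 st.py; python3 tt.py w25.png
```

```text
0.015870748058121418 [0.07 5.94 4.86] [ 2.21  0.4  -1.92] t 33.3167
delta cm [0.57 0.09 0.05] roll 1.6 or -178.4 q1,q6 -2.3 -27.6 psi 150.1
pose [ 0.5734 -0.2142  0.0977] w 0.01588311622946404 F [-1.4  4.7  5.9]
bar 3411 ((0.5702431797981262, -0.2159656286239624), (0.05532519891858101, 0.033927515149116516), 68.20010375976562)
holder 0.69 [244, 63, 350, 162] top 0.139 [ 0.5254 -0.2763] 0.0171 rel ang -127.0
holder 0.56 [350, 151, 461, 260] top 0.139 [ 0.5043 -0.213 ] 0.0293 rel ang 178.7
```

>>> step_arm(
  deltas=[
    [0,0,0,0,0.4],
    [0,0,0,0,0.4],
    [0,0,0,0,0.4],
    [-2,0,0,0,0.4],
    [-4,0,0,0,0.4],
    [-6,0,0,0,0.4],
    [-7,0,0,0,0.4],
    [-7,0,0,0,0.4],
    [-7,0,0,0,0.4],
    [-7,0,0,0,0.4],
  ],
)

```text
t: 34.25
eef_pos: [0.5722, -0.215, 0.1658]
ee_rot: [0.229, 1.569, 2.851]
force: [-0.4, -0.1, -0.0]
width: 0.0522
```

```bash
python3 tt.py w26.png;python3 - <<'E'
from h import *
go(.4515,-.125,.168,178.6)
E
```

```text
pose [ 0.5722 -0.215   0.1658] w 0.05254048035126467 F [ 0.7  1.  -0.6]
bar 1870 ((0.5723285675048828, -0.21497416496276855), (0.05930414795875549, 0.014241953380405903), 47.982032775878906)
holder 0.83 [257, 77, 333, 152] top 0.139 [ 0.5239 -0.275 ] 0.0172 rel ang -128.5
holder 0.73 [319, 227, 378, 274] top 0.106 [ 0.5357 -0.1855] 0.0452 rel ang 141.4
holder 0.7 [335, 143, 409, 220] top 0.139 [ 0.4974 -0.2016] 0.0172 rel ang 170.2
holder 0.67 [431, 219, 468, 242] top 0.21 [ 0.5035 -0.2206] 0.0033 rel ang -174.9
delta cm [-0.2  -1.82 14.95] roll -28.4 or 151.6 q1,q6 -2.3 -27.5 psi 150.2
```

>>> step_arm(
  deltas=[
    [0,-0.3,2.5,-5,1],
    [0,-0.6,5,-10,1],
    [0,-0.9,7.5,-15,1],
    [0,-1.2,10,-20,1],
    [0,-1.5,12.5,-25,1],
    [0,-1.8,15,-28.4,1],
    [0,-1.8,15,-28.4,1],
    [0,-1.8,15,-28.4,1],
    [0,-1.8,15,-28.4,1],
    [0,-1.8,15,-28.4,1],
  ],
  squeeze=30,
)

```text
t: 35.18
eef_pos: [0.4522, -0.1252, 0.1668]
ee_rot: [0.521, 1.57, -2.645]
force: [0.6, 1.1, -0.6]
width: 0.0005
```

```bash
python3 tt.py w27.png;python3 - <<'E'
from h import *
go(.4515,-.125,.103,178.6)
E
```

```text
pose [ 0.4522 -0.1252  0.1668] w 0.0005804747264845943 F [-0.5  0.4 -0.1]
bar 1662 ((0.5718209147453308, -0.21430903673171997), (0.06014460325241089, 0.014526352286338806), 47.805599212646484)
holder 0.75 [179, 79, 254, 154] top 0.139 [ 0.4969 -0.2012] 0.017 rel ang 170.0
holder 0.75 [137, 1, 220, 65] top 0.139 [ 0.5238 -0.2747] 0.0173 rel ang -128.7
holder 0.55 [127, 157, 204, 233] top 0.139 [ 0.5414 -0.1438] 0.0171 rel ang 113.4
holder 0.29 [39, 3, 268, 233] top 0.144 [ 0.5391 -0.203 ] 0.0762 rel ang 160.7
delta cm [ 6.36 -0.03  0.05] roll -0.0 or 180.0 q1,q6 8.6 -10.1 psi 178.6
```

>>> step_arm(
  deltas=[
    [2,0,0,0,1],
    [4,0,0,0,1],
    [6,0,0,0,1],
    [6.4,0,0,0,1],
    [6.4,-1,0,0,1],
    [6.4,-1.8,0,0,1],
    [6.4,-2.3,0,0,1],
    [6.4,-2.6,0,0,1],
    [6.4,-2.8,0,0,1],
    [6.4,-2.8,0,0,1],
  ],
)

```text
t: 36.12
eef_pos: [0.4531, -0.0979, 0.1042]
ee_rot: [2.078, 1.568, -1.086]
force: [2.7, -10.9, -1.9]
width: 0.0003
```

>>> step_arm(
  deltas=[
    [0,-0.1,0,0,1],
    [0,-0.2,0,0,1],
    [0,-0.25,0,0,1],
    [0,-0.25,0,0,1],
    [0,-0.25,0,0,1],
    [0,-0.25,0,0,1],
    [0,-0.25,0,0,1],
    [0,-0.25,0,0,1],
    [0,-0.25,0,0,1],
    [0,-0.25,0,0,1],
  ],
)

```text
t: 36.95
eef_pos: [0.453, -0.0974, 0.1043]
ee_rot: [1.767, 1.566, -1.397]
force: [4.4, -23.1, -2.8]
width: 0.0003
```

```bash
python3 st.py
```

```text
0.00034272394793008953 [  4.43 -23.09  -2.84] [-8.5  -1.58  0.02] t 36.95
delta cm [  1.29  11.46 -12.21] roll 30.2 or -149.8 q1,q6 12.6 -14.1 psi 178.7
```

>>> step_arm(
  deltas=[
    [0,1,0,0,1],
    [0,2,0,0,1],
    [-2,2,0,0,1],
    [-4,2,0,0,1],
    [-6,2,0,0,1],
    [-8,0,0,0,1],
    [-10,-4,0,0,1],
    [-10,-8,0,0,1],
    [-10,-12,0,0,1],
    [-10,-12,0,0,1],
  ],
)

```text
t: 37.78
eef_pos: [0.4562, 0.031, 0.2044]
ee_rot: [-2.419, 1.567, 0.703]
force: [0.2, -0.3, 0.2]
width: 0.0003
```

Run:
```python
from h import *
g=save("side","s28.png",crop=(190,110,350,260),scale=4.5)
G=cloud(g); P=G[g["range_z"]>0]; S=P[(np.hypot(P[:,0]-.489,P[:,1]-.011)<.02)&(P[:,2]>.09)&(P[:,2]<.13)]; print("head z",np.median(S[:,2]),len(S))
f=save("wrist","w28.png")
h=save("scene","sc28.png",crop=(150,170,310,310),scale=4.5)
```

```text
head z 0.10272709922115797 109
```

A holder (h2, toward +y) has just been knocked inward off its ring. The lever is firmly at its end stop. For the turntable I'll use a stronger hold: grip the fixed brass standard itself and move it along its arc. I'll locate everything first.

Run:
```python
from h import *
f=grab_frame("scene"); C=cloud(f)
for d in masks_of("holder1","scene")[:5]:
    P=C[d["mask"]&(f["range_z"]>0)]; zt=np.percentile(P[:,2],97); Q=P[P[:,2]>zt-.008]; c,r=enc(Q); print(round(d["conf"],2),d["extent"],zt.round(3),c,r)
im=f["pixels"].astype(int)
m=(im[...,0]-im[...,2]>50)&(f["range_z"]>0)&(np.hypot(C[...,0]-.574,C[...,1]+.211)<.115)&(C[...,2]>.08); P=C[m]; print("std scene",enc(P),len(P))
go(.6455,-.2310,.16,78)
```

```text
0.84 [193.8, 198.2, 215.6, 218.7] 0.141 [ 0.4978 -0.2033] 0.0184
0.83 [278.3, 216.7, 296.5, 241.2] 0.073 [0.5907 0.0438] 0.0183
0.75 [210.2, 206.5, 223.4, 227.3] 0.141 [ 0.5414 -0.1699] 0.0162
0.55 [173.4, 208.8, 197.9, 229.4] 0.141 [ 0.5254 -0.2751] 0.0176
std scene (array([ 0.6474, -0.2291]), 0.0257) 171
delta cm [  4.3   25.1  -19.66] roll -79.4 or 100.6 q1,q6 28.0 -29.4 psi 178.6
```

>>> step_arm(
  deltas=[
    [0,2.5,-2,7,0.2],
    [0,5,-4,14,0.2],
    [0,7.5,-6,21,0.2],
    [0,10,-8,28,0.2],
    [0,12.5,-10,35,0.2],
    [0,15,-12,42,0.2],
    [0,17.5,-14,49,0.2],
    [0,20,-16,56,0.2],
    [0,22.5,-18,63,0.2],
    [0,25.1,-19.7,70,0.2],
  ],
)

```text
t: 38.87
eef_pos: [0.6464, -0.2336, 0.2024]
ee_rot: [1.143, 1.57, 3.031]
force: [-0.8, -0.1, 0.7]
width: 0.0614
```

>>> step_arm(
  deltas=[
    [0,0,0,7,0.2],
    [0,0,0,14,0.2],
    [0,0,0,21,0.2],
    [0,0,0,28,0.2],
    [0,0,0,30.6,0.2],
    [0,0,0,30.6,0.2],
    [0,0,0,30.6,0.2],
    [0,0,0,30.6,0.2],
    [0,0,0,30.6,0.2],
    [0,0,0,30.6,0.2],
  ],
)

```text
t: 39.7
eef_pos: [0.6461, -0.2304, 0.2031]
ee_rot: [2.076, 1.571, -2.845]
force: [-0.4, 0.2, 0.0]
width: 0.0701
```

```bash
python3 tt.py w29.png
python3 - <<'E'
from h import *
print(np.round(grab_frame("wrist")["hand_eye"],3))
go(.6455,-.2305,.064,78)
save("side","s29.png",crop=(190,90,350,240),scale=4.5)
E
```

```text
pose [ 0.6461 -0.2304  0.2031] w 0.07005177970939937 F [-0.6  0.  -0.1]
bar 1603 ((0.5596826672554016, -0.20386719703674316), (0.0599263496696949, 0.04829462990164757), 49.89284133911133)
holder 0.81 [164, 50, 232, 110] top 0.139 [ 0.5247 -0.2751] 0.0172 rel ang -128.0
holder 0.6 [290, 35, 355, 97] top 0.139 [ 0.5377 -0.1715] 0.0171 rel ang 128.6
holder 0.56 [241, 0, 304, 65] top 0.139 [ 0.4959 -0.2048] 0.0173 rel ang 172.7
holder 0.56 [464, 76, 516, 118] top 0.071 [0.5882 0.043 ] 0.0175 rel ang 86.4
[[ 0.001 -0.277  0.961 -0.173]
 [-0.001 -0.961 -0.277  0.075]
 [ 1.    -0.    -0.001 -0.   ]
 [ 0.     0.     0.     1.   ]]
delta cm [13.91  0.06 -0.05] roll 0.1 or -179.9 q1,q6 -3.4 -98.6 psi 78.1
```

>>> step_arm(
  deltas=[
    [2,0,0,0,0.2],
    [4,0,0,0,0.2],
    [6,0,0,0,0.2],
    [8,0,0,0,0.2],
    [9.5,0,0,0,0.2],
    [10.5,0,0,0,0.2],
    [11.3,0,0,0,0.2],
    [11.8,0,0,0,0.2],
    [12,0,0,0,0.2],
    [12,0,0,0,0.2],
  ],
  squeeze=25,
)

```text
t: 40.73
eef_pos: [0.6464, -0.2302, 0.0832]
ee_rot: [-1.991, 1.571, -0.629]
force: [0.1, -0.5, 0.4]
width: 0.0703
```

```bash
python3 st.py
python3 - <<'E'
from h import *
save("side","s30.png",crop=(190,90,350,240),scale=4.5);save("scene","sc30.png",crop=(150,170,310,310),scale=4.5)
E
```

```text
0.07028392470212239 [ 0.07 -0.54  0.37] [-0.02 -0.02 -0.04] t 40.7333
delta cm [-0.88  7.55 -0.03] roll -70.5 or 109.5 q1,q6 -3.4 -98.6 psi 78.0
```

>>> step_arm(
  deltas=[
    [0.5,0,0,0,0.2],
    [1,0,0,0,0.2],
    [1.5,0,0,0,0.2],
    [1.7,0,0,0,0.2],
    [1.7,0,0,0,0.6],
    [1.7,0,0,0,0.6],
    [1.7,0,0,0,0.6],
    [1.7,0,0,0,0.6],
    [1.7,0,0,0,0.6],
    [1.7,0,0,0,0.6],
  ],
  squeeze=25,
)

```text
t: 41.67
eef_pos: [0.6466, -0.23, 0.0662]
ee_rot: [-1.186, 1.57, 0.176]
force: [0.6, 1.6, -1.3]
width: 0.051
```

```bash
python3 st.py
```

```text
0.05101178990665742 [ 0.6   1.57 -1.31] [ 0.39 -0.48 -0.16] t 41.6667
delta cm [-2.58  7.56 -0.05] roll -70.5 or 109.5 q1,q6 -3.4 -98.6 psi 78.0
```

>>> step_arm(
  deltas=[
    [0,0,0.1,-0.7,0.6],
    [0,0,0.2,-1.5,0.6],
    [0,0,0.3,-2.3,0.6],
    [0,0,0.4,-3,0.6],
    [0,0,0.5,-3.8,0.6],
    [0,0,0.5,-3.8,0.6],
    [0,0,0.5,-3.8,0.6],
    [0,0,0.5,-3.8,0.6],
    [0,0,0.5,-3.8,0.6],
    [0,0,0.5,-3.8,0.6],
  ],
)

```text
t: 42.5
eef_pos: [0.6459, -0.2282, 0.0662]
ee_rot: [2.582, 1.567, -2.274]
force: [-2.2, -13.3, -1.5]
width: 0.0509
```

```bash
python3 st.py
```

```text
0.050919673548866604 [ -2.19 -13.26  -1.45] [-4.8   0.68 -0.51] t 42.5
delta cm [-2.57  7.46  0.27] roll -66.7 or 113.3 q1,q6 -3.1 -95.2 psi 81.8
```

>>> step_arm(
  deltas=[
    [0,0,0.1,-0.5,0.6],
    [0,0,0.2,-1,0.6],
    [0,0,0.3,-1,0.6],
    [0,0,0.4,-1,0.6],
    [0,0,0.4,-1,0.6],
    [0,0,0.4,-1,0.6],
    [0,0,0.4,-1,0.6],
    [0,0,0.4,-1,0.6],
    [0,0,0.4,-1,0.6],
    [0,0,0.4,-1,0.6],
  ],
)

```text
t: 43.33
eef_pos: [0.6454, -0.2278, 0.0661]
ee_rot: [2.682, 1.563, -2.156]
force: [-3.2, -28.6, -3.6]
width: 0.051
```

```bash
python3 st.py; python3 tt.py w31.png;python3 - <<'E'
from h import *
save("side","s31.png",crop=(190,90,350,240),scale=4.5)
E
```

```text
0.051001858588751225 [ -3.22 -28.57  -3.6 ] [-10.52   1.02  -0.38] t 43.3333
delta cm [-2.57  7.4   0.36] roll -65.7 or 114.3 q1,q6 -3.0 -94.5 psi 82.8
pose [ 0.6454 -0.2278  0.0661] w 0.05076623926499241 F [ -2.7 -28.6  -4.4]
bar 8882 ((0.5597180128097534, -0.20343196392059326), (0.060408156365156174, 0.04792535677552223), 49.25405502319336)
holder 0.98 [58, 1, 209, 99] top 0.139 [ 0.5253 -0.2755] 0.0177 rel ang -127.4
holder 0.74 [537, 92, 559, 154] top 0.029 [0.5884 0.0275] 0.021 rel ang 86.1
holder 0.73 [243, 0, 317, 26] top 0.102 [ 0.5177 -0.2094] 0.0146 rel ang 174.6
holder 0.58 [311, 0, 449, 91] top 0.139 [ 0.5377 -0.1715] 0.0171 rel ang 128.6
```

>>> step_arm(
  deltas=[
    [0,0,-0.6,2,0.6],
    [0,0,-0.9,4,0.2],
    [0,0,-0.9,4,0.2],
    [0,0,-0.9,4,0.2],
    [-2,0,-0.9,4,0.2],
    [-4,0,-0.9,4,0.2],
    [-7,0,-0.9,4,0.2],
    [-10,0,-0.9,4,0.2],
    [-10,2,-0.9,4,0.2],
    [-10,2,-0.9,4,0.2],
  ],
)

```text
t: 44.32
eef_pos: [0.6263, -0.2269, 0.1689]
ee_rot: [-1.321, 1.567, 0.057]
force: [-0.9, 0.6, -0.7]
width: 0.0704
```

Run:
```python
from h import *
f,p,M,C=wgrab("w32.png"); print(p)
save("wrist","w32z.png",f,crop=(200,130,380,290),scale=4.4)
np.savez("w32.npz",C=C,px=f["pixels"],rz=f["range_z"])
ok=f["range_z"]>0; P=C[ok]
ax=np.array([.5722,-.2148]); yaw=np.radians(-1.5); Rm=np.array([[np.cos(yaw),np.sin(yaw)],[-np.sin(yaw),np.cos(yaw)]])
L=(P[:,:2]-ax)@Rm.T
m=(P[:,2]>.074)&(P[:,2]<.15)&(L[:,0]>.06)&(L[:,0]<.14)&(abs(L[:,1])<.06)
for y in np.arange(-.05,.05,.005):
    q=m&(L[:,1]>=y)&(L[:,1]<y+.005)
    hi=q&(P[:,2]<.094); no=q&(P[:,2]>.096)
    print(y.round(3),"low: ",hi.sum(),(L[hi,0].min().round(4),L[hi,0].max().round(4)) if hi.sum() else "", " high:",no.sum(),(L[no,0].min().round(4),P[no][:,2].min().round(3)) if no.sum() else "")
```

```text
[ 0.62632914 -0.22690841  0.1688527 ]
-0.05 low:  0   high: 89 (np.float64(0.1199), np.float64(0.114))
-0.045 low:  12 (np.float64(0.0681), np.float64(0.0779))  high: 149 (np.float64(0.1186), np.float64(0.121))
-0.04 low:  165 (np.float64(0.06), np.float64(0.1186))  high: 166 (np.float64(0.1178), np.float64(0.124))
-0.035 low:  214 (np.float64(0.06), np.float64(0.119))  high: 173 (np.float64(0.1182), np.float64(0.125))
-0.03 low:  244 (np.float64(0.06), np.float64(0.1187))  high: 175 (np.float64(0.1186), np.float64(0.126))
-0.025 low:  256 (np.float64(0.0603), np.float64(0.1189))  high: 177 (np.float64(0.1183), np.float64(0.127))
-0.02 low:  256 (np.float64(0.0604), np.float64(0.1189))  high: 180 (np.float64(0.1045), np.float64(0.098))
-0.015 low:  261 (np.float64(0.0602), np.float64(0.1056))  high: 211 (np.float64(0.1044), np.float64(0.096))
-0.01 low:  273 (np.float64(0.06), np.float64(0.1061))  high: 211 (np.float64(0.1047), np.float64(0.096))
-0.005 low:  268 (np.float64(0.0601), np.float64(0.1057))  high: 210 (np.float64(0.1044), np.float64(0.096))
-0.0 low:  243 (np.float64(0.0
[... 167 characters left out ...]
loat64(0.096))
0.01 low:  20 (np.float64(0.0713), np.float64(0.1059))  high: 208 (np.float64(0.1048), np.float64(0.096))
0.015 low:  30 (np.float64(0.1175), np.float64(0.1195))  high: 146 (np.float64(0.1051), np.float64(0.098))
0.02 low:  54 (np.float64(0.1175), np.float64(0.1191))  high: 127 (np.float64(0.1224), np.float64(0.132))
0.025 low:  54 (np.float64(0.1173), np.float64(0.1194))  high: 120 (np.float64(0.1177), np.float64(0.096))
0.03 low:  57 (np.float64(0.1174), np.float64(0.1192))  high: 120 (np.float64(0.1181), np.float64(0.097))
0.035 low:  17 (np.float64(0.1174), np.float64(0.1191))  high: 35 (np.float64(0.1245), np.float64(0.133))
0.04 low:  0   high: 0 
0.045 low:  0   high: 0
```

Run:
```python
from h import *
from scipy.optimize import least_squares
f0=np.load("f.npy",allow_pickle=True).item();g0=np.load("g.npy",allow_pickle=True).item()
f1=grab_frame("scene");g1=grab_frame("side")
def fit(fr,y0):
    G=cloud(fr); ok=fr["range_z"]>0; P=G[ok]; im=fr["pixels"][ok].astype(int).max(1)
    Q=P[(abs(P[:,0]-.4515)<.02)&(abs(P[:,1]-y0)<.02)&(P[:,2]>.113)&(im<75)&(P[:,2]<.15)]
    s=least_squares(lambda c:np.linalg.norm(Q-c,axis=1)-.0125,[.4515,y0,.127],loss="soft_l1",f_scale=.001); return s.x,len(Q)
for n,a,b in(("scene",f0,f1),("side",g0,g1)):
    A,na=fit(a,-.143);B,nb=fit(b,-.073); ch=np.linalg.norm(A-B); print(n,A.round(4),na,B.round(4),nb,"chord",ch,"angle rad",2*np.arcsin(min(1,ch/.11)))
```

```text
scene [ 0.4514 -0.1451  0.1273] 36 [ 0.4544 -0.0756  0.1276] 42 chord 0.06959465979412133 angle rad 1.3700147566151926
side [ 0.4515 -0.1447  0.1293] 50 [ 0.4525 -0.0738  0.1288] 58 chord 0.07087499945265649 angle rad 1.4002627866703872
```

Run:
```python
from h import *
go(.6462,-.2305,.0665,78)
```

```text
delta cm [ 9.96 -1.95  0.04] roll 0.9 or -179.1 q1,q6 -3.2 -97.9 psi 78.9
```

>>> step_arm(
  deltas=[
    [0,-1.95,0,0.9,0.2],
    [3,-1.95,0,0.9,0.2],
    [6,-1.95,0,0.9,0.2],
    [8.5,-1.95,0,0.9,0.2],
    [9.6,-1.95,0,0.9,0.2],
    [9.95,-1.95,0,0.9,0.2],
    [9.95,-1.95,0,0.9,0.6],
    [9.95,-1.95,0,0.9,0.6],
    [9.95,-1.95,0,0.9,0.6],
    [9.95,-1.95,0,0.9,0.6],
  ],
  squeeze=25,
)

```text
t: 45.3
eef_pos: [0.6472, -0.2317, 0.0684]
ee_rot: [-1.538, 1.568, -0.177]
force: [-1.1, -0.4, 1.8]
width: 0.0507
```

>>> step_arm(
  deltas=[
    [0,0,0,0,0.6],
    [0,0.02,-0.52,4,0.6],
    [0,0.07,-1.04,8,0.6],
    [0,0.16,-1.56,12,0.6],
    [0,0.29,-2.07,16,0.6],
    [0,0.45,-2.57,20,0.6],
    [0,0.65,-3.05,24,0.6],
    [0,0.65,-3.05,24,0.6],
    [0,0.65,-3.05,24,0.6],
    [0,0.65,-3.05,24,0.6],
  ],
)

```text
t: 46.13
eef_pos: [0.6338, -0.2604, 0.0684]
ee_rot: [-1.303, 1.569, -0.362]
force: [-1.7, -0.3, 5.0]
width: 0.0505
```

```bash
python3 st.py
```

```text
0.05052042177472702 [-1.68 -0.34  4.98] [-0.03  0.59  0.04] t 46.1333
delta cm [-2.38  7.63  0.08] roll 85.4 or -94.6 q1,q6 -6.1 -120.0 psi 53.9
```

>>> step_arm(
  deltas=[
    [0,0.01,-0.39,3,0.6],
    [0,0.04,-0.78,6,0.6],
    [0,0.09,-1.17,9,0.6],
    [0,0.16,-1.56,12,0.6],
    [0,0.16,-1.56,12,0.6],
    [0,0.16,-1.56,12,0.6],
    [0,0.16,-1.56,12,0.6],
    [0,0.16,-1.56,12,0.6],
    [0,0.16,-1.56,12,0.6],
    [0,0.16,-1.56,12,0.6],
  ],
)

```text
t: 46.97
eef_pos: [0.623, -0.2719, 0.0683]
ee_rot: [-1.252, 1.569, -0.52]
force: [-1.7, 0.3, 6.0]
width: 0.0507
```

```bash
python3 st.py
```

```text
0.05070965270752764 [-1.7   0.27  6.  ] [0.19 0.98 0.14] t 46.9667
delta cm [-2.38  7.62  0.07] roll 73.5 or -106.5 q1,q6 -7.2 -130.9 psi 42.0
```

>>> step_arm(
  deltas=[
    [0,0.01,-0.26,2,0.6],
    [0,0.02,-0.52,4,0.6],
    [0,0.05,-0.78,6,0.6],
    [0,0.05,-0.78,6,0.6],
    [0,0.05,-0.78,6,0.6],
    [0,0.05,-0.78,6,0.6],
    [0,0.05,-0.78,6,0.6],
    [0,0.05,-0.78,6,0.6],
    [0,0.05,-0.78,6,0.6],
    [0,0.05,-0.78,6,0.6],
  ],
)

```text
t: 47.8
eef_pos: [0.6187, -0.2744, 0.0683]
ee_rot: [-0.329, 1.567, 0.3]
force: [1.8, 10.8, 5.6]
width: 0.0508
```

```bash
python3 st.py
```

```text
0.050848774789610474 [ 1.8  10.79  5.6 ] [ 3.98 -0.68  0.4 ] t 47.8
delta cm [-2.39  7.53 -0.22] roll 67.5 or -112.5 q1,q6 -7.5 -136.4 psi 36.0
```

>>> step_arm(
  deltas=[
    [0,0,-0.2,1.5,0.6],
    [0,0,-0.4,3,0.6],
    [0,0,-0.4,3,0.6],
    [0,0,-0.4,3,0.6],
    [0,0,-0.4,3,0.6],
    [0,0,-0.4,3,0.6],
    [0,0,-0.4,3,0.6],
    [0,0,-0.4,3,0.6],
    [0,0,-0.4,3,0.6],
    [0,0,-0.4,3,0.6],
  ],
)

```text
t: 48.63
eef_pos: [0.6142, -0.2776, 0.0683]
ee_rot: [-0.133, 1.568, 0.441]
force: [-1.1, 7.1, 7.4]
width: 0.0506
```

```bash
python3 st.py
```

```text
0.050593504839341503 [-1.1   7.06  7.45] [ 2.79  0.39 -0.54] t 48.6333
delta cm [-2.38  7.53 -0.09] roll 64.4 or -115.6 q1,q6 -7.8 -139.2 psi 32.9
```

Run:
```python
from h import *
d=np.load("w32.npz"); C,px,rz=d["C"],d["px"].astype(int),d["rz"]
ax=np.array([.5722,-.2148]); yaw=np.radians(-1.5); Rm=np.array([[np.cos(yaw),np.sin(yaw)],[-np.sin(yaw),np.cos(yaw)]])
L=(C[...,:2]-ax)@Rm.T
# print along image columns through std to nose: L_x and z
for u in (268,275,282,290,298,306):
    print(u,[ (v,float(L[v,u,0].round(4)),float(L[v,u,1].round(3)),float(C[v,u,2].round(3)),int(px[v,u,0]-px[v,u,2])) for v in range(238,276,2)])
```

```text
268 [(238, 0.0777, -0.024, 0.09, 65), (240, 0.0791, -0.024, 0.091, 64), (242, 0.0807, -0.024, 0.091, 68), (244, 0.0826, -0.025, 0.091, 65), (246, 0.0848, -0.025, 0.09, 65), (248, 0.0864, -0.025, 0.09, 79), (250, 0.0881, -0.026, 0.09, 91), (252, 0.0911, -0.026, 0.088, 91), (254, 0.0922, -0.027, 0.09, 91), (256, 0.095, -0.027, 0.087, 80), (258, 0.1058, -0.03, 0.068, 2), (260, 0.108, -0.03, 0.068, 1), (262, 0.1091, -0.03, 0.07, 0), (264, 0.1124, -0.031, 0.067, -7), (266, 0.1154, -0.032, 0.065, -6), (268, 0.1177, -0.032, 0.065, -2), (270, 0.1194, -0.032, 0.066, -3), (272, 0.1217, -0.033, 0.065, -6), (274, 0.118, -0.032, 0.077, 2)]
275 [(238, 0.0784, -0.018, 0.09, 61), (240, 0.0804, -0.018, 0.09, 62), (242, 0.0817, -0.019, 0.091, 63), (244, 0.084, -0.019, 0.09, 68), (246, 0.0856, -0.019, 0.09, 89), (248, 0.0871, -0.02, 0.091, 90), (250, 0.0892, -0.02, 0.09, 87), (252, 0.0907, -0.02, 0.091, 92), (254, 0.0935, -0.021, 0.089, 92), (256, 0.0955, -0.021, 0.088, 93), (258, 0.0978, -0.021, 0.088, 46), (260, 0.1085, -0.024, 0.069, 0), (262, 0.1103, -0.024, 0.069, -2), (264, 0.1145, -0.025, 0.065,
[... 1972 characters left out ...]
1056, -0.003, 0.101, 3), (272, 0.1044, -0.004, 0.107, 5), (274, 0.1059, -0.004, 0.108, 3)]
306 [(238, 0.0839, 0.007, 0.088, 61), (240, 0.0857, 0.007, 0.087, 22), (242, 0.0957, 0.007, 0.068, 2), (244, 0.0974, 0.007, 0.069, 1), (246, 0.0994, 0.007, 0.069, 1), (248, 0.1014, 0.006, 0.069, 2), (250, 0.1036, 0.006, 0.068, 3), (252, 0.1061, 0.006, 0.067, 1), (254, 0.1072, 0.006, 0.069, 1), (256, 0.11, 0.005, 0.068, 5), (258, 0.112, 0.005, 0.068, 3), (260, 0.1053, 0.005, 0.086, 2), (262, 0.105, 0.004, 0.09, 3), (264, 0.1055, 0.004, 0.093, 1), (266, 0.1057, 0.004, 0.096, 1), (268, 0.1049, 0.003, 0.101, -1), (270, 0.1055, 0.003, 0.104, 4), (272, 0.1057, 0.003, 0.107, 1), (274, 0.1056, 0.003, 0.11, 0)]
```

>>> step_arm(
  deltas=[
    [0,0,0,0,0.2],
    [0,0,0,0,0.2],
    [0,0,0,0,0.2],
    [-1.5,0,0,0,0.2],
    [-3,0,0,0,0.2],
    [-5,0,0,0,0.2],
    [-7,0,0,0,0.2],
    [-10,0,0,0,0.2],
    [-10,0,0,0,0.2],
    [-10,0,0,0,0.2],
  ],
)

```text
t: 49.47
eef_pos: [0.6145, -0.2794, 0.1689]
ee_rot: [-0.813, 1.567, -0.238]
force: [0.0, -0.7, -0.8]
width: 0.0699
```

```bash
python3 tt.py w33.png
python3 - <<'E'
from h import *
save("scene","sc33.png",crop=(150,170,310,310),scale=4.5)
E
```

```text
pose [ 0.6145 -0.2794  0.1689] w 0.06990835125046459 F [-0.2 -0.7 -0.4]
bar 2202 ((0.5717211961746216, -0.19776389002799988), (0.05974581837654114, 0.0478820875287056), 2.9562087059020996)
holder 0.75 [147, 37, 228, 104] top 0.139 [ 0.4956 -0.2226] 0.0172 rel ang -173.9
holder 0.57 [291, 21, 366, 93] top 0.139 [ 0.5791 -0.1593] 0.0171 rel ang 82.7
holder 0.57 [234, 2, 307, 54] top 0.139 [ 0.5277 -0.1562] 0.0165 rel ang 127.2
```

Run:
```python
from h import *
f,p,M,C=wgrab(); im=f["pixels"].astype(int); ax=np.array([.5722,-.2148])
m=(im[...,0]-im[...,2]>40)&(f["range_z"]>0)&(np.hypot(C[...,0]-ax[0],C[...,1]-ax[1])<.115)&(C[...,2]>.085)&(C[...,2]<.096)
c,r=enc(C[m]); d=c-ax; print("std",m.sum(),c,r,np.hypot(*d),np.degrees(np.arctan2(d[1],d[0])))
go(c[0],c[1],.0675,33)
```

```text
std 3011 [ 0.613  -0.2771] 0.0259 0.07447100106752963 -56.77938459389699
delta cm [9.79 0.11 0.13] roll -0.1 or 179.9 q1,q6 -7.9 -139.2 psi 32.9
```

>>> step_arm(
  deltas=[
    [3,0.1,0.1,0,0.2],
    [6,0.1,0.1,0,0.2],
    [8.5,0.1,0.1,0,0.2],
    [9.8,0.1,0.1,0,0.2],
    [9.9,0.1,0.1,0,0.2],
    [9.9,0.1,0.1,0,0.6],
    [9.9,0.1,0.1,0,0.6],
    [9.9,0.1,0.1,0,0.6],
    [9.9,0.1,0.1,0,0.6],
    [9.9,0.1,0.1,0,0.6],
  ],
  squeeze=30,
)

```text
t: 50.5
eef_pos: [0.6145, -0.2777, 0.069]
ee_rot: [-0.876, 1.569, -0.3]
force: [-0.1, 0.1, 2.5]
width: 0.0507
```

>>> step_arm(
  deltas=[
    [0,0.02,0.52,-4,0.6],
    [0,0.07,1.04,-8,0.6],
    [0,0.16,1.56,-12,0.6],
    [0,0.29,2.07,-16,0.6],
    [0,0.45,2.57,-20,0.6],
    [0,0.65,3.05,-24,0.6],
    [0,0.88,3.52,-28,0.6],
    [0,1.14,3.97,-32,0.6],
    [0,1.43,4.41,-36,0.6],
    [0,1.43,4.41,-36,0.6],
  ],
)

```text
t: 51.33
eef_pos: [0.6439, -0.241, 0.0689]
ee_rot: [-1.492, 1.569, -0.284]
force: [-2.1, -1.3, 4.7]
width: 0.0505
```

```bash
cat > sp.py <<'E'
from h import *
s=get_state(); p=np.array(s["eef_pos"]); ax=np.array([.5725,-.2148]); d=p[:2]-ax; a=np.arctan2(d[1],d[0]); F=s["force"]
print("t",round(s["t"],1),"ang",np.degrees(a).round(2),"r",np.hypot(*d).round(4),"z",p[2].round(4),"w",round(s["width"],4),"Ft",round(-F[0]*np.sin(a)+F[1]*np.cos(a),1),"Fr",round(F[0]*np.cos(a)+F[1]*np.sin(a),1),"Fz",round(F[2],1)); go(p[0],p[1],p[2],np.degrees(a)+90)
E
python3 sp.py
```

```text
t 51.3 ang -20.17 r 0.0761 z 0.0689 w 0.0505 Ft -2.0 Fr -1.6 Fz 4.7
delta cm [0. 0. 0.] roll -0.7 or 179.3 q1,q6 -4.3 -106.5 psi 69.2
```

>>> step_arm(
  deltas=[
    [0,0.01,0.26,-2,0.6],
    [0,0.02,0.52,-4,0.6],
    [0,0.04,0.78,-6,0.6],
    [0,0.04,0.78,-6,0.6],
    [0,0.06,0.91,-7,0.6],
    [0,0.08,1.04,-8,0.6],
    [0,0.09,1.17,-9,0.6],
    [0,0.11,1.3,-10,0.6],
    [0,0.14,1.43,-11,0.6],
    [0,0.14,1.43,-11,0.6],
  ],
)

```text
t: 52.17
eef_pos: [0.6473, -0.2288, 0.0689]
ee_rot: [-1.966, 1.569, -0.573]
force: [-1.1, -4.7, 5.5]
width: 0.0504
```

```bash
python3 sp.py
```

```text
t 52.2 ang -10.59 r 0.0761 z 0.0689 w 0.0504 Ft -4.9 Fr -0.2 Fz 5.5
delta cm [0. 0. 0.] roll 0.4 or -179.6 q1,q6 -3.2 -97.0 psi 79.8
```

>>> step_arm(
  deltas=[
    [0,0,0.13,-1,0.6],
    [0,0.01,0.26,-2,0.6],
    [0,0.02,0.4,-3,0.6],
    [0,0.02,0.52,-4,0.6],
    [0,0.02,0.52,-4,0.6],
    [0,0.02,0.52,-4,0.6],
    [0,0.02,0.52,-4,0.6],
    [0,0.02,0.52,-4,0.6],
    [0,0.02,0.52,-4,0.6],
    [0,0.02,0.52,-4,0.6],
  ],
)

```text
t: 53.0
eef_pos: [0.6458, -0.2279, 0.0687]
ee_rot: [2.868, 1.565, -1.955]
force: [-4.8, -21.1, 4.2]
width: 0.0505
```

```bash
python3 sp.py;  python3 - <<'E'
from h import *
save("side","s34.png",crop=(200,110,320,210),scale=6)
save("wrist","w34.png")
E
```

```text
t 53.0 ang -10.17 r 0.0745 z 0.0687 w 0.0505 Ft -21.6 Fr -1.0 Fz 4.2
delta cm [0. 0. 0.] roll 3.8 or -176.2 q1,q6 -3.0 -93.5 psi 83.7
```

The white carriage plates of the gripper hang lower than I assumed. In this standard-grip pose a plate corner overlaps the detector housing, so this push test is invalid and I'm stopping it. I'll release and pull one end of the bar along its arc instead, where the body stays high above everything.

>>> step_arm(
  deltas=[
    [0,0,-0.6,3,0.6],
    [0,0,-0.6,3,0.2],
    [0,0,-0.6,3,0.2],
    [0,0,-0.6,3,0.2],
    [-2,0,-0.6,3,0.2],
    [-4,0,-0.6,3,0.2],
    [-7,0,-0.6,3,0.2],
    [-10,0,-0.6,3,0.3],
    [-10,2,-0.6,3,0.4],
    [-10,4,-0.6,3,0.5],
  ],
)

```text
t: 53.93
eef_pos: [0.6086, -0.2237, 0.1692]
ee_rot: [-1.467, 1.567, -0.054]
force: [-0.2, -0.1, -0.4]
width: 0.0552
```

```bash
cat > bar.py <<'E'
from h import *
import sys
f,p,M,C=wgrab(sys.argv[1] if len(sys.argv)>1 else None); ax=np.array([.5722,-.2148])
im=f["pixels"].astype(int).max(2)
P=C[(f["range_z"]>0)&(im<80)]; T=P[(np.hypot(P[:,0]-ax[0],P[:,1]-ax[1])<.036)&(P[:,2]>.139)&(P[:,2]<.15)]
q=T[:,:2]-T[:,:2].mean(0); w,v=np.linalg.eigh(q.T@q); a=np.degrees(np.arctan2(v[1,1],v[0,1]))%180
print("pose",p.round(4),"bar",len(T),T[:,:2].mean(0).round(4),"axis deg",a.round(2),cv2.minAreaRect(T[:,:2].astype(np.float32)))
E
python3 bar.py w35.png; python3 tt.py w36.png | grep holder
```

```text
pose [ 0.6086 -0.2237  0.1692] bar 1671 [ 0.5697 -0.2153] axis deg 49.17 ((0.5725820660591125, -0.21446876227855682), (0.05964968353509903, 0.014424231834709644), 47.54917907714844)
holder 0.97 [299, 83, 370, 153] top 0.139 [ 0.5378 -0.1707] 0.0172 rel ang 128.0
holder 0.96 [246, 32, 319, 106] top 0.139 [ 0.4956 -0.2037] 0.0171 rel ang 172.0
holder 0.66 [476, 121, 536, 170] top 0.071 [0.5888 0.043 ] 0.0174 rel ang 86.3
holder 0.65 [153, 88, 234, 158] top 0.139 [ 0.5234 -0.2744] 0.0171 rel ang -129.1
```

Run:
```python
from h import *
go(.559,-.2294,.098,137.5)
```

```text
delta cm [ 7.    4.6  -1.32] roll -56.6 or 123.4 q1,q6 -3.0 -96.0 psi 80.9
```

>>> step_arm(
  deltas=[
    [0,1,-0.3,-7,0.6],
    [0,2,-0.6,-14,0.6],
    [0,3,-0.9,-21,0.6],
    [0,4,-1.2,-28,0.6],
    [0,4.6,-1.3,-35,0.6],
    [0,4.6,-1.3,-42,0.6],
    [0,4.6,-1.3,-49,0.6],
    [0,4.6,-1.3,-56.6,0.6],
    [0,4.6,-1.3,-56.6,0.6],
    [0,4.6,-1.3,-56.6,0.6],
  ],
  squeeze=60,
)

```text
t: 54.92
eef_pos: [0.5601, -0.2296, 0.1671]
ee_rot: [0.542, 1.57, 2.94]
force: [1.4, -1.2, 0.3]
width: 0.0353
```

```bash
python3 bar.py w37.png;python3 - <<'E'
from h import *
go(.559,-.2294,.095,137.5); print(get_state()["width"])
E
```

```text
pose [ 0.5601 -0.2296  0.1671] bar 799 [ 0.5664 -0.2249] axis deg 47.37 ((0.5676397085189819, -0.2233675867319107), (0.041361745446920395, 0.010231477208435535), 45.665504455566406)
delta cm [7.22 0.05 0.08] roll -0.2 or 179.8 q1,q6 -3.8 -38.9 psi 137.3
0.03505851593120693
```

>>> step_arm(
  deltas=[
    [2,0,0.1,0,0.6],
    [4,0,0.1,0,0.6],
    [5.5,0,0.1,0,0.6],
    [6.6,0,0.1,0,0.6],
    [7.2,0,0.1,0,0.6],
    [7.2,0,0.1,0,0.6],
    [7.2,0,0.1,0,1],
    [7.2,0,0.1,0,1],
    [7.2,0,0.1,0,1],
    [7.2,0,0.1,0,1],
  ],
  squeeze=60,
)

```text
t: 55.8
eef_pos: [0.5595, -0.2293, 0.0965]
ee_rot: [-2.611, 1.569, -0.211]
force: [9.0, -10.9, -5.6]
width: 0.014
```

```bash
python3 st.py
```

```text
0.014030329551999066 [  9.   -10.85  -5.57] [-3.68 -3.37  0.06] t 55.8
delta cm [ 0.45 -1.94  0.02] roll -11.0 or 169.0 q1,q6 -3.8 -38.7 psi 137.5
```

>>> step_arm(
  deltas=[
    [0,0,-0.15,0,1],
    [0,0,-0.3,0,1],
    [0,0,-0.35,-1.5,1],
    [0,0,-0.4,-3,1],
    [0,0,-0.45,-4.5,1],
    [0,-0.01,-0.51,-6,1],
    [0,-0.01,-0.51,-6,1],
    [0,-0.01,-0.51,-6,1],
    [0,-0.01,-0.51,-6,1],
    [0,-0.01,-0.51,-6,1],
  ],
)

```text
t: 56.63
eef_pos: [0.56, -0.2298, 0.0964]
ee_rot: [-0.227, 1.565, 2.275]
force: [-11.3, 17.0, 15.6]
width: 0.0142
```

```bash
python3 st.py; python3 tt.py w38.png|grep holder
```

```text
0.014186777340019368 [-11.32  16.97  15.63] [ 6.08  4.03 -1.43] t 56.6333
delta cm [ 0.44 -1.95 -0.11] roll -5.1 or 174.9 q1,q6 -4.0 -32.5 psi 143.4
holder 0.95 [225, 95, 330, 201] top 0.139 [ 0.5253 -0.2763] 0.0172 rel ang -127.1
holder 0.73 [342, 163, 450, 265] top 0.139 [ 0.4959 -0.2139] 0.0245 rel ang 179.5
holder 0.48 [405, 383, 417, 419] top 0.067 [ 0.5537 -0.0739] 0.1182 rel ang 97.4
```

>>> step_arm(
  deltas=[
    [0,0,-0.1,-1,1],
    [0,0,-0.2,-2,1],
    [0,0,-0.3,-3,1],
    [0,0,-0.4,-4,1],
    [0,0,-0.5,-5,1],
    [0,0,-0.6,-6,1],
    [0,0,-0.6,-6,1],
    [0,0,-0.6,-6,1],
    [0,0,-0.6,-6,1],
    [0,0,-0.6,-6,1],
  ],
)

```text
t: 57.57
eef_pos: [0.5626, -0.2318, 0.0963]
ee_rot: [-0.126, 1.561, 2.483]
force: [-20.9, 27.4, 24.2]
width: 0.0138
```

```bash
python3 st.py; python3 tt.py w39.png|grep holder
```

```text
0.013839689375267908 [-20.86  27.42  24.16] [ 9.18  6.72 -0.49] t 57.5667
delta cm [ 0.43 -1.97  0.  ] roll 1.0 or -179.0 q1,q6 -4.2 -26.1 psi 149.5
holder 0.96 [338, 154, 448, 260] top 0.139 [ 0.5002 -0.2285] 0.0261 rel ang -169.0
holder 0.72 [218, 95, 320, 199] top 0.139 [ 0.5375 -0.2841] 0.0172 rel ang -116.4
```

It broke through: the bar now follows the tool to about 59.5°. I'll relax, release and measure.

>>> step_arm(
  deltas=[
    [0,0,0.2,0,1],
    [0,0,0.4,0.5,1],
    [0,0,0.5,0.5,1],
    [0,0,0.5,0.5,0.6],
    [0,0,0.5,0.5,0.6],
    [0,0,0.5,0.5,0.6],
    [-2,0,0.5,0.5,0.6],
    [-4,0,0.5,0.5,0.6],
    [-6,0,0.5,0.5,0.6],
    [-8,1,0.5,0.5,0.6],
  ],
)

```text
t: 58.5
eef_pos: [0.5587, -0.2418, 0.1763]
ee_rot: [1.642, 1.571, -2.039]
force: [0.2, -0.5, -0.9]
width: 0.0345
```

```bash
python3 bar.py w40.png; python3 tt.py w41.png; python3 sp.py
```

```text
pose [ 0.5587 -0.2418  0.1763] bar 502 [ 0.568  -0.2279] axis deg 59.28 ((0.5681352019309998, -0.22691430151462555), (0.034842342138290405, 0.0077512431889772415), 58.68446731567383)
pose [ 0.5595 -0.2441  0.181 ] w 0.03507828593080289 F [-0.5  0.2  1.1]
bar 934 ((0.5661656260490417, -0.22476457059383392), (0.03611643984913826, 0.013642583042383194), 58.870609283447266)
holder 0.95 [317, 217, 371, 250] top 0.115 [ 0.5184 -0.2271] 0.0392 rel ang -166.8
holder 0.76 [325, 154, 395, 232] top 0.139 [ 0.4953 -0.2205] 0.0172 rel ang -175.5
holder 0.62 [243, 120, 313, 188] top 0.139 [ 0.5372 -0.284 ] 0.0171 rel ang -116.6
t 58.6 ang -115.54 r 0.0312 z 0.1774 w 0.0351 Ft 0.0 Fr -0.3 Fz 0.1
delta cm [0. 0. 0.] roll -5.5 or 174.5 q1,q6 -5.1 -25.9 psi 149.0
```

The bar reads about 58.8°, which is one click. Now the holders: I'll locate all three and confirm the standard's position.

```bash
cat > hold.py <<'E'
from h import *
import sys
for n in("scene","side"):
    f=grab_frame(n); C=cloud(f)
    if len(sys.argv)>1: save(n,sys.argv[1]+n+".png",f,crop=(150,100,390,310) if n=="scene" else (190,100,350,340),scale=3 if n=="scene" else 2.3)
    for d in masks_of("holder1",n)[:6]:
        P=C[d["mask"]&(f["range_z"]>0)]
        if len(P)<30: continue
        zt=np.percentile(P[:,2],96); Q=P[P[:,2]>zt-.007]; c,r=enc(Q); print(n,round(d["conf"],2),[int(x) for x in d["extent"]],"top",zt.round(3),c,r,"corr",(c-[.002,.004]).round(4) if n=="scene" else "")
E
python3 hold.py a
```

```text
scene 0.6 [204, 205, 222, 225] top 0.14 [ 0.5353 -0.1768] 0.0152 corr [ 0.5333 -0.1808]
scene 0.56 [277, 219, 297, 242] top 0.073 [0.5902 0.0446] 0.0174 corr [0.5882 0.0406]
scene 0.47 [159, 182, 261, 307] top 0.137 [ 0.6081 -0.1644] 0.1885 corr [ 0.6061 -0.1684]
scene 0.46 [191, 198, 212, 220] top 0.142 [ 0.5464 -0.2203] 0.063 corr [ 0.5444 -0.2243]
scene 0.43 [175, 220, 192, 233] top 0.111 [ 0.5984 -0.2629] 0.0559 corr [ 0.5964 -0.2669]
side 0.97 [249, 225, 273, 254] top 0.073 [0.5897 0.0477] 0.0177 corr 
side 0.74 [287, 143, 301, 163] top 0.141 [ 0.5335 -0.2421] 0.057 corr 
side 0.69 [297, 154, 314, 181] top 0.141 [ 0.4986 -0.2148] 0.0186 corr 
side 0.64 [287, 160, 300, 188] top 0.141 [ 0.5299 -0.1756] 0.0193 corr 
side 0.62 [194, 217, 232, 238] top 0.034 [7.345e-01 1.000e-04] 0.0497 corr 
side 0.3 [200, 254, 294, 336] top 0.062 [0.5842 0.2355] 0.1413 corr
```

```bash
cat h.py tt.py st.py hold.py | head -150; python3 st.py
python3 - <<'E'
from h import *
go(0.50,-0.23,0.24,149)
E
```

```text
from station import *
import numpy as np, cv2
from scipy.spatial.transform import Rotation as R
def save(n,name,f=None,crop=None,scale=1):
    f=f or grab_frame(n)
    im=f["pixels"][:,:,::-1].copy()
    if crop: im=im[crop[1]:crop[3],crop[0]:crop[2]]
    if scale!=1: im=cv2.resize(im,None,fx=scale,fy=scale,interpolation=cv2.INTER_CUBIC)
    cv2.imwrite("pics/"+name,im); return f
def p2w(f,u,v,z=None):
    z=f["range_z"][int(v),int(u)] if z is None else z
    c=np.array([(u-f["cx"])/f["fx"]*z,(v-f["cy"])/f["fy"]*z,z,1])
    return (np.linalg.inv(f["view"])@c)[:3]
def cloud(f):
    z=f["range_z"]; v,u=np.mgrid[:z.shape[0],:z.shape[1]]
    c=np.stack([(u-f["cx"])/f["fx"]*z,(v-f["cy"])/f["fy"]*z,z,np.ones_like(z)],-1)
    return (c@np.linalg.inv(f["view"]).T)[...,:3]
def w2p(f,p):
    c=f["view"]@np.append(p,1); return f["fx"]*c[0]/c[2]+f["cx"],f["fy"]*c[1]/c[2]+f["cy"]
def tool():
    s=get_state(); return np.array(s["eef_pos"]),R.from_euler("xyz",s["ee_rot"]).as_matrix()
def go(x,y,z,psi):
    """delta (cm, deg) from present pose to world TCP xyz, jaw-direction angle psi deg (mod 180)
[... 1963 characters left out ...]
rab_frame(n); C=cloud(f)
    if len(sys.argv)>1: save(n,sys.argv[1]+n+".png",f,crop=(150,100,390,310) if n=="scene" else (190,100,350,340),scale=3 if n=="scene" else 2.3)
    for d in masks_of("holder1",n)[:6]:
        P=C[d["mask"]&(f["range_z"]>0)]
        if len(P)<30: continue
        zt=np.percentile(P[:,2],96); Q=P[P[:,2]>zt-.007]; c,r=enc(Q); print(n,round(d["conf"],2),[int(x) for x in d["extent"]],"top",zt.round(3),c,r,"corr",(c-[.002,.004]).round(4) if n=="scene" else "")
0.03548618785612138 [-0.81 -0.31 -0.91] [0.05 0.02 0.01] t 58.85
delta cm [ 8.24 -3.11  0.11] roll 0.5 or -179.5 q1,q6 -5.1 -25.9 psi 149.0
delta cm [-6.54  1.94  5.57] roll 0.0 or -180.0 q1,q6 -5.1 -25.9 psi 149.0
```

Run:
```python
from h import *
go(0.495,-0.2205,0.20,140)
```

```text
delta cm [-2.54  1.38  6.48] roll 9.0 or -171.0 q1,q6 -5.1 -25.9 psi 149.0
```

>>> step_arm(
  deltas=[
    [-0.8,0.1,0.5,2,0.3],
    [-1.6,0.4,1.6,4,0.3],
    [-2.5,0.8,3.2,6,0.3],
    [-2.5,1.2,4.8,8,0.3],
    [-2.5,1.38,6,9,0.3],
    [-2.5,1.38,6.48,9,0.3],
    [-2.5,1.38,6.48,9,0.3],
    [-2.5,1.38,6.48,9,0.3],
    [-2.5,1.38,6.48,9,0.3],
    [-2.5,1.38,6.48,9,0.3],
  ],
  squeeze=35,
)

```text
t: 59.68
eef_pos: [0.496, -0.2208, 0.2001]
ee_rot: [0.816, 1.57, -3.023]
force: [-0.2, 0.3, 0.2]
width: 0.0613
```

```bash
python3 tt.py pics/a1.png 2>&1 | sed 's#pics/##'; ls pics | tail -3
python3 - <<'E'
from h import *
go(0.495,-0.2205,0.093,140)
E
```

```text
pose [ 0.496  -0.2208  0.2001] w 0.06165760609725241 F [-0.2 -0.2 -0.4]
bar 102 ((0.5651622414588928, -0.1903301328420639), (0.009584251791238785, 0.052118200808763504), 82.74974060058594)
holder 0.76 [254, 228, 309, 274] top 0.139 [ 0.5152 -0.1941] 0.0244 rel ang 160.2
holder 0.61 [162, 146, 228, 209] top 0.139 [ 0.5369 -0.2838] 0.0173 rel ang -116.9
holder 0.27 [18, 0, 115, 77] top 0.101 [ 0.5635 -0.4993] 0.0409 rel ang -91.7
w8.png
w9.png
wrist0.png
delta cm [10.72  0.03  0.07] roll 0.0 or -180.0 q1,q6 -3.3 -36.7 psi 140.0
```

```bash
python3 tt.py a1.png
```

```text
pose [ 0.4958 -0.2208  0.2002] w 0.061419631707278294 F [-0.1 -0.7  0.4]
bar 103 ((0.5658437609672546, -0.1900213062763214), (0.010074836201965809, 0.05270420014858246), 81.65885925292969)
holder 0.94 [162, 148, 228, 211] top 0.139 [ 0.5366 -0.2839] 0.0172 rel ang -117.0
holder 0.93 [254, 231, 311, 274] top 0.139 [ 0.5152 -0.1932] 0.024 rel ang 159.4
holder 0.9 [247, 168, 310, 238] top 0.139 [ 0.4948 -0.2204] 0.017 rel ang -175.6
holder 0.31 [48, 26, 411, 329] top 0.095 [ 0.4947 -0.2065] 0.111 rel ang 174.1
```

View pics/a1.png

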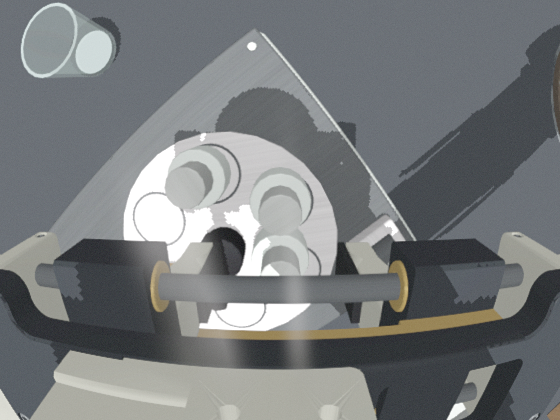

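The picture shows h3's neck near (188,185), h1's near (278,208) and h2 at (285,255), partly hidden. I'm centred over h1, so I'll descend and grip.

>>> step_arm(
  deltas=[
    [0.8,0,0.05,0,0.3],
    [2.4,0,0.1,0,0.3],
    [4.5,0.05,0.1,0,0.3],
    [7,0.05,0.1,0,0.3],
    [9,0.05,0.1,0,0.3],
    [10.3,0.05,0.1,0,0.3],
    [10.7,0.05,0.1,0,0.3],
    [10.7,0.05,0.1,0,0.3],
    [10.7,0.05,0.1,0,0.8],
    [10.7,0.05,0.1,0,0.8],
  ],
)

```text
t: 60.72
eef_pos: [0.4951, -0.2205, 0.0945]
ee_rot: [-2.679, 1.569, -0.234]
force: [-0.6, -0.7, 0.6]
width: 0.0528
```

>>> step_arm(
  deltas=[
    [0,0,0,0,0.8],
    [0,0,0,0,0.8],
    [0,0,0,0,0.8],
    [0,0,0,0,0.8],
    [0,0,0,0,0.8],
    [-0.5,0,0,0,0.8],
    [-1.5,0,0,0,0.8],
    [-2.5,0,0,0,0.8],
    [-3.0,0,0,0,0.8],
    [-3.0,0,0,0,0.8],
  ],
)

```text
t: 61.55
eef_pos: [0.4954, -0.2205, 0.1254]
ee_rot: [-2.592, 1.568, -0.147]
force: [-0.2, -0.6, -2.2]
width: 0.033
```

Run:
```python
from h import *
s=get_state();print(s["width"],s["force"].round(2),s["moment"].round(2),"t",s["t"])
save("side","b1.png",crop=(150,80,400,340),scale=2.3)
# tray slots
c=np.array([.583,.231]);a=np.radians(6);X=np.array([np.cos(a),np.sin(a)]);Y=np.array([-X[1],X[0]])
for i,j in((1,1),(1,-1),(-1,1),(-1,-1)): print(i,j,(c+.045*i*X+.045*j*Y).round(4))
go(.5,-.05,.22,150)
go(.6231,.2805,.22,150)
```

```text
0.033039307577089894 [-0.17 -0.63 -2.19] [-0.   -0.03 -0.01] t 61.55
1 1 [0.623  0.2805]
1 -1 [0.6325 0.191 ]
-1 1 [0.5335 0.271 ]
-1 -1 [0.543  0.1815]
delta cm [ -9.55 -13.39  10.54] roll -10.0 or 170.0 q1,q6 -3.3 -36.7 psi 140.0
delta cm [ -9.52 -46.63  22.34] roll -10.0 or 170.0 q1,q6 -3.3 -36.7 psi 140.0
```

View pics/b1.png

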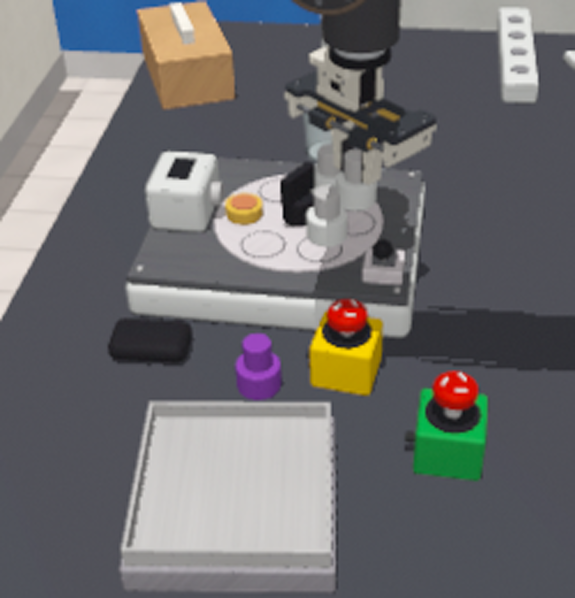

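>>> step_arm(
  deltas=[
    [-1,0,0,0,0.8],
    [-3,0,0,0,0.8],
    [-6,0,0,0,0.8],
    [-8.5,-0.7,0.3,0,0.8],
    [-9.5,-2.5,1.2,0,0.8],
    [-9.5,-5.2,2.5,0,0.8],
    [-9.5,-8.3,4,0,0.8],
    [-9.5,-11.5,5.5,0,0.8],
    [-9.5,-14.7,7,0,0.8],
    [-9.5,-17.9,8.6,0,0.8],
  ],
)

```text
t: 62.43
eef_pos: [0.5434, -0.0265, 0.219]
ee_rot: [0.852, 1.571, -2.988]
force: [-0.5, -0.6, -2.0]
width: 0.0334
```

>>> step_arm(
  deltas=[
    [0,-3.2,1.5,0,0.8],
    [0,-6.4,3,0,0.8],
    [0,-9.6,4.6,0,0.8],
    [0,-12.8,6.1,0,0.8],
    [0,-16,7.7,0,0.8],
    [0,-19.2,9.2,0,0.8],
    [0,-22.4,10.7,0,0.8],
    [0,-25.4,12.2,0,0.8],
    [0,-27.8,13.3,0,0.8],
    [0,-28.7,13.8,0,0.8],
  ],
)

```text
t: 63.27
eef_pos: [0.6224, 0.284, 0.2177]
ee_rot: [1.184, 1.57, -2.653]
force: [-0.7, -0.8, -1.9]
width: 0.0333
```

Run:
```python
from h import *
s=get_state();print(s["width"],s["force"].round(2),s["eef_pos"],"t",s["t"])
go(.623,.2805,.07,140)
f,p,M,C=wgrab("b2.png")
P=C[(f["range_z"]>0)]
Q=P[(P[:,2]>.05)&(P[:,2]<.066)&(np.hypot(P[:,0]-.583,P[:,1]-.231)<.16)]
print(len(Q),cv2.minAreaRect(Q[:,:2].astype(np.float32)))
```

```text
0.033253947708039314 [-0.65 -0.84 -1.91] [0.62235667 0.28398708 0.21768543] t 63.2667
delta cm [14.77  0.21 -0.28] roll 0.1 or -179.9 q1,q6 40.8 -80.7 psi 140.1
3819 ((0.5834060907363892, 0.23271732032299042), (0.2011861801147461, 0.20121969282627106), 5.810013771057129)
```

View pics/b2.png

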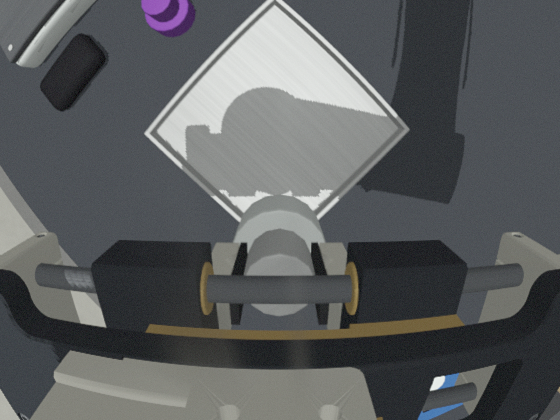

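The tray fills (145–410, 0–225) in the picture and its measured centre is (0.583, 0.233). The held holder is over the far corner, so I'll lower it.

>>> step_arm(
  deltas=[
    [1,0.1,0,0,0.8],
    [3.5,0.1,-0.1,0,0.8],
    [7,0.1,-0.1,0,0.8],
    [10.5,0.1,-0.1,0,0.8],
    [13,0.1,-0.1,0,0.8],
    [14.4,0.1,-0.1,0,0.8],
    [14.8,0.1,-0.1,0,0.8],
    [15.0,0.1,-0.1,0,0.8],
    [15.1,0.1,-0.1,0,0.8],
    [15.1,0.1,-0.1,0,0.8],
  ],
)

```text
t: 64.15
eef_pos: [0.6229, 0.2793, 0.069]
ee_rot: [-1.864, 1.569, 0.58]
force: [0.2, -0.1, -1.8]
width: 0.0335
```

Run:
```python
from h import *
s=get_state();print(s["width"],s["force"].round(2),s["moment"].round(2),s["eef_pos"],"t",s["t"])
```

```text
0.03348480167192919 [ 0.17 -0.12 -1.77] [ 0.05 -0.01  0.01] [0.62286476 0.27926949 0.06896585] t 64.15
```

>>> step_arm(
  deltas=[
    [0,0,0,0,0.8],
    [0.1,0,0,0,0.8],
    [0.2,0,0,0,0.8],
    [0.2,0,0,0,0.3],
    [0.2,0,0,0,0.3],
    [0.2,0,0,0,0.3],
    [0.2,0,0,0,0.3],
    [-0.5,0,0,0,0.3],
    [-2,0,0,0,0.3],
    [-4.5,0,0,0,0.3],
  ],
)

```text
t: 64.98
eef_pos: [0.6208, 0.2784, 0.1109]
ee_rot: [1.288, 1.566, -2.551]
force: [-0.3, -0.0, -0.7]
width: 0.0611
```

Run:
```python
from h import *
s=get_state();print(s["width"],s["force"].round(2),s["eef_pos"],"t",s["t"])
go(.5368,-.284,.21,100)
```

```text
0.061078453036555395 [-0.27 -0.02 -0.68] [0.62078835 0.27838699 0.11089104] t 64.9833
delta cm [ -9.73  48.53 -29.69] roll 40.0 or -140.0 q1,q6 40.5 -80.5 psi 140.0
```

>>> step_arm(
  deltas=[
    [-2.5,0,0,0,0.3],
    [-5.5,0.8,-0.5,0,0.3],
    [-8.5,3,-1.8,0,0.3],
    [-9.7,6,-3.7,0,0.3],
    [-9.7,9.3,-5.7,0,0.3],
    [-9.7,12.6,-7.7,0,0.3],
    [-9.7,15.9,-9.7,0,0.3],
    [-9.7,19.2,-11.7,0,0.3],
    [-9.7,22.5,-13.8,0,0.3],
    [-9.7,25.8,-15.8,0,0.3],
  ],
)

```text
t: 65.82
eef_pos: [0.577, -0.0217, 0.2105]
ee_rot: [-2.341, 1.57, 0.104]
force: [1.3, -0.1, 0.5]
width: 0.0615
```

>>> step_arm(
  deltas=[
    [0,3.3,-2,0,0.3],
    [0,6.6,-4,0,0.3],
    [0,9.9,-6,0,0.3],
    [0,13.2,-8,0,0.3],
    [0,16.5,-10,0,0.3],
    [0,19.5,-11.9,0,0.3],
    [0,21.8,-13.3,0,0.3],
    [0,22.7,-13.9,0,0.3],
    [0,22.7,-13.9,0,0.3],
    [0,22.7,-13.9,0,0.3],
  ],
)

```text
t: 66.65
eef_pos: [0.5381, -0.2835, 0.2098]
ee_rot: [-1.742, 1.571, 0.701]
force: [-0.1, 0.8, 0.4]
width: 0.0617
```

```bash
python3 tt.py c1.png; python3 hold.py c1
python3 - <<'E'
from h import *
go(.5368,-.284,.094,140)
E
```

```text
pose [ 0.5381 -0.2835  0.2098] w 0.06172051839201984 F [0.1 0.5 0.3]
bar 502 ((0.5720373392105103, -0.2156367152929306), (0.05944576859474182, 0.014113538898527622), 58.3773078918457)
holder 0.8 [324, 239, 359, 276] top 0.224 [ 0.5078 -0.268 ] 0.0045 rel ang -140.2
holder 0.56 [249, 166, 309, 233] top 0.139 [ 0.5371 -0.2841] 0.0171 rel ang -116.6
holder 0.24 [188, 151, 397, 332] top 0.139 [ 0.5417 -0.2451] 0.0719 rel ang -134.7
scene 0.68 [173, 212, 191, 231] top 0.141 [ 0.5402 -0.2825] 0.0169 corr [ 0.5382 -0.2865]
scene 0.62 [346, 210, 370, 233] top 0.112 [0.6243 0.2792] 0.0185 corr [0.6223 0.2752]
scene 0.61 [278, 217, 298, 240] top 0.073 [0.5908 0.0436] 0.0175 corr [0.5888 0.0396]
scene 0.51 [205, 202, 223, 224] top 0.141 [ 0.5342 -0.1788] 0.017 corr [ 0.5322 -0.1828]
scene 0.45 [158, 182, 263, 306] top 0.137 [ 0.6095 -0.1661] 0.1876 corr [ 0.6075 -0.1701]
scene 0.29 [266, 257, 287, 289] top 0.034 [ 0.7392 -0.0056] 0.0505 corr [ 0.7372 -0.0096]
side 0.86 [284, 159, 301, 185] top 0.141 [ 0.5308 -0.1755] 0.0199 corr 
side 0.75 [249, 226, 273, 256] top 0.073 [0.5897 0.0475] 0.0176 corr 
side 0.7 [287, 144, 300, 165] top 0.141 [ 0.53   -0.2383] 0.0603 corr 
delta cm [11.58  0.25  0.03] roll 0.1 or -179.9 q1,q6 -9.3 -30.6 psi 140.1
```

View pics/c1side.png

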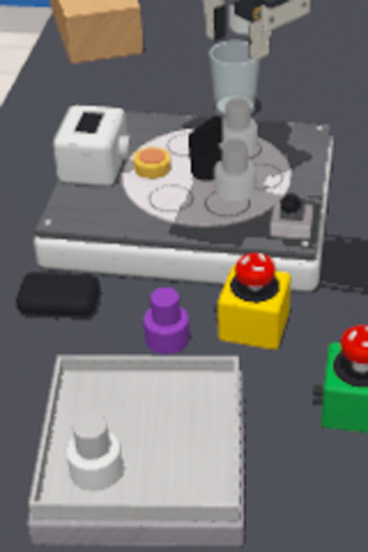

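h1 stands upright in the tray, near (92,455) in the crop. h3 is directly below the gripper at (0.537, -0.284), so I'll grip it.

>>> step_arm(
  deltas=[
    [0.8,0.1,0,0,0.3],
    [2.5,0.15,0,0,0.3],
    [5,0.15,0,0,0.3],
    [8,0.15,0,0,0.3],
    [10.2,0.15,0,0,0.3],
    [11.2,0.15,0,0,0.3],
    [11.6,0.15,0,0,0.3],
    [11.6,0.15,0,0,0.3],
    [11.6,0.15,0,0,0.8],
    [11.6,0.15,0,0,0.8],
  ],
)

```text
t: 67.78
eef_pos: [0.5384, -0.2847, 0.0951]
ee_rot: [-2.753, 1.568, -0.309]
force: [-0.6, -0.2, 0.6]
width: 0.0526
```

>>> step_arm(
  deltas=[
    [0,0,0,0,0.8],
    [0,0,0,0,0.8],
    [0,0,0,0,0.8],
    [0,0,0,0,0.8],
    [0,0,0,0,0.8],
    [-0.5,0,0,0,0.8],
    [-1.5,0,0,0,0.8],
    [-2.5,0,0,0,0.8],
    [-3.0,0,0,0,0.8],
    [-3.0,0,0,0,0.8],
  ],
)

```text
t: 68.62
eef_pos: [0.5384, -0.2847, 0.1255]
ee_rot: [-2.725, 1.568, -0.281]
force: [-0.4, -0.0, -1.7]
width: 0.0334
```

Run:
```python
from h import *
s=get_state();print(s["width"],s["force"].round(2),s["moment"].round(2),s["eef_pos"],"t",s["t"])
c=np.array([.5834,.2327]);a=np.radians(6);X=np.array([np.cos(a),np.sin(a)]);Y=np.array([-X[1],X[0]])
for i,j in((1,1),(1,-1),(-1,1),(-1,-1)): print(i,j,(c+.045*i*X+.045*j*Y).round(4))
go(.534,.273,.22,140)
```

```text
0.033394013035886065 [-0.42 -0.03 -1.72] [-0.04  0.04  0.08] [ 0.5383683  -0.28472352  0.12554738] t 68.6167
1 1 [0.6234 0.2822]
1 -1 [0.6329 0.1927]
-1 1 [0.5339 0.2727]
-1 -1 [0.5434 0.1832]
delta cm [ -9.49 -42.48  36.13] roll 0.0 or -180.0 q1,q6 -9.5 -30.5 psi 140.0
```

>>> step_arm(
  deltas=[
    [-1,0,0,0,0.8],
    [-3,0,0,0,0.8],
    [-6,0,0,0,0.8],
    [-8.5,-0.6,0.5,0,0.8],
    [-9.5,-2,1.7,0,0.8],
    [-9.5,-4.2,3.6,0,0.8],
    [-9.5,-6.8,5.8,0,0.8],
    [-9.5,-9.4,8,0,0.8],
    [-9.5,-12,10.2,0,0.8],
    [-9.5,-14.6,12.4,0,0.8],
  ],
)

```text
t: 69.45
eef_pos: [0.5355, -0.0914, 0.219]
ee_rot: [-1.059, 1.571, 1.385]
force: [0.6, 0.4, -2.0]
width: 0.0335
```

>>> step_arm(
  deltas=[
    [0,-2.7,2.3,0,0.8],
    [0,-5.4,4.6,0,0.8],
    [0,-8.1,6.9,0,0.8],
    [0,-10.8,9.2,0,0.8],
    [0,-13.5,11.5,0,0.8],
    [0,-16.2,13.8,0,0.8],
    [0,-18.9,16.1,0,0.8],
    [0,-21.5,18.3,0,0.8],
    [0,-24,20.4,0,0.8],
    [0,-26,22.2,0,0.8],
  ],
)

```text
t: 70.28
eef_pos: [0.5325, 0.2512, 0.2189]
ee_rot: [-0.74, 1.571, 1.705]
force: [0.3, -0.6, -1.7]
width: 0.0331
```

Run:
```python
from h import *
s=get_state();print(s["width"],s["force"].round(2),s["eef_pos"],"t",s["t"])
go(.534,.273,.067,140)
```

```text
0.03308972746437055 [ 0.28 -0.63 -1.69] [0.53253765 0.25124706 0.21885858] t 70.2833
delta cm [15.19 -1.76  1.28] roll 0.1 or -179.9 q1,q6 44.3 -84.2 psi 140.1
```

>>> step_arm(
  deltas=[
    [1,-1,0.8,0,0.8],
    [3.5,-1.85,1.45,0,0.8],
    [7,-1.85,1.45,0,0.8],
    [10.5,-1.85,1.45,0,0.8],
    [13,-1.85,1.45,0,0.8],
    [14.4,-1.85,1.45,0,0.8],
    [14.9,-1.85,1.45,0,0.8],
    [15.1,-1.85,1.45,0,0.8],
    [15.2,-1.85,1.45,0,0.8],
    [15.2,-1.85,1.45,0,0.8],
  ],
)

```text
t: 71.12
eef_pos: [0.5343, 0.2728, 0.0674]
ee_rot: [-1.74, 1.569, 0.704]
force: [0.1, -0.3, -2.3]
width: 0.0336
```

>>> step_arm(
  deltas=[
    [0,0,0,0,0.8],
    [0.1,0,0,0,0.8],
    [0.2,0,0,0,0.8],
    [0.2,0,0,0,0.3],
    [0.2,0,0,0,0.3],
    [0.2,0,0,0,0.3],
    [0.2,0,0,0,0.3],
    [-0.5,0,0,0,0.3],
    [-2,0,0,0,0.3],
    [-4.5,0,0,0,0.3],
  ],
)

```text
t: 71.95
eef_pos: [0.5324, 0.2715, 0.1101]
ee_rot: [1.388, 1.566, -2.452]
force: [0.1, 0.1, 0.3]
width: 0.0611
```

Run:
```python
from h import *
s=get_state();print(s["width"],s["force"].round(2),s["eef_pos"],"t",s["t"])
go(.5315,-.1815,.21,140)
```

```text
0.061102770948807915 [0.12 0.14 0.28] [0.53237022 0.27145518 0.11014179] t 71.95
delta cm [ -9.85  34.81 -29.03] roll 0.0 or -180.0 q1,q6 45.7 -85.7 psi 140.0
```

>>> step_arm(
  deltas=[
    [-2.5,0,0,0,0.3],
    [-5.5,0.6,-0.5,0,0.3],
    [-8.5,2,-1.7,4,0.3],
    [-9.8,4.3,-3.6,9,0.3],
    [-9.8,6.8,-5.7,14,0.3],
    [-9.8,9.3,-7.8,20,0.3],
    [-9.8,11.9,-9.9,26,0.3],
    [-9.8,14.5,-12.1,32,0.3],
    [-9.8,17.1,-14.3,38,0.3],
    [-9.8,19.7,-16.4,44,0.3],
  ],
)

```text
t: 72.78
eef_pos: [0.5326, 0.0146, 0.2103]
ee_rot: [-1.446, 1.57, 0.225]
force: [0.1, -0.3, -0.0]
width: 0.0611
```

Run:
```python
from h import *
p,M=tool(); M0=np.array(M)
# tool axes now; commanded pose expected roll 44
go(.5315,-.1815,.21,59)
```

```text
delta cm [  0.03   2.07 -19.5 ] roll 36.8 or -143.2 q1,q6 22.7 -106.9 psi 95.8
```

>>> step_arm(
  deltas=[
    [0,0.3,-2.4,5,0.3],
    [0,0.6,-5,10,0.3],
    [0,0.9,-8,15,0.3],
    [0,1.2,-11,20,0.3],
    [0,1.5,-14,25,0.3],
    [0,1.8,-16.8,30,0.3],
    [0,2,-18.7,34,0.3],
    [0,2.05,-19.4,36.5,0.3],
    [0,2.05,-19.4,36.5,0.3],
    [0,2.05,-19.4,36.5,0.3],
  ],
)

```text
t: 73.62
eef_pos: [0.5327, -0.1792, 0.2098]
ee_rot: [0.039, 1.571, 1.078]
force: [0.2, 0.6, 0.7]
width: 0.0616
```

```bash
python3 tt.py d1.png
python3 - <<'E'
from h import *
go(.5315,-.1815,.094,59)
E
```

```text
pose [ 0.5327 -0.1792  0.2098] w 0.06144051096928572 F [-0.2 -0.4  0.9]
bar 854 ((0.5552384853363037, -0.20448440313339233), (0.06045156717300415, 0.04173875227570534), 59.46865463256836)
holder 0.84 [433, 111, 490, 157] top 0.071 [0.5884 0.043 ] 0.0172 rel ang 86.4
holder 0.82 [251, 162, 308, 227] top 0.139 [ 0.5294 -0.1786] 0.0169 rel ang 139.9
holder 0.72 [547, 16, 559, 48] top 0.064 [0.5248 0.258 ] 0.0212 rel ang 95.7
delta cm [11.58 -0.04 -0.34] roll 0.6 or -179.4 q1,q6 1.4 -121.8 psi 59.6
```

View pics/d1.png

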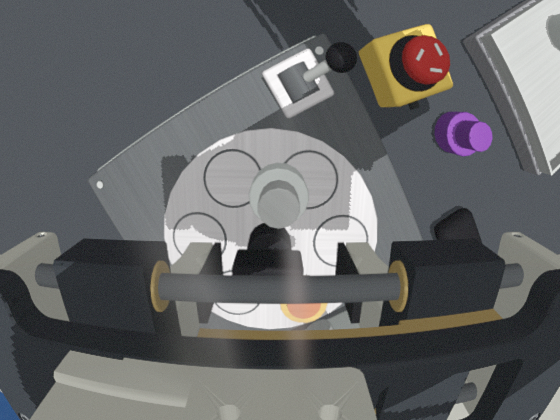

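h2's neck is at (278,200), beside the bar, and the jaws run parallel to the bar. The lever ball (341,57) still leans to the free side. Descending now.

>>> step_arm(
  deltas=[
    [0.8,0.2,0,0,0.3],
    [2.5,0.3,-0.1,0,0.3],
    [5,0.3,-0.1,0,0.3],
    [8,0.3,-0.1,0,0.3],
    [10.2,0.3,-0.1,0,0.3],
    [11.2,0.3,-0.1,0,0.3],
    [11.6,0.3,-0.1,0,0.3],
    [11.6,0.3,-0.1,0,0.3],
    [11.6,0.3,-0.1,0,0.8],
    [11.6,0.3,-0.1,0,0.8],
  ],
)

```text
t: 74.55
eef_pos: [0.5308, -0.1782, 0.095]
ee_rot: [-1.149, 1.568, -0.109]
force: [-0.1, 0.2, -0.3]
width: 0.053
```

>>> step_arm(
  deltas=[
    [0,0,0,0,0.8],
    [0,0,0,0,0.8],
    [0,0,0,0,0.8],
    [0,0,0,0,0.8],
    [0,0,0,0,0.8],
    [-0.5,0,0,0,0.8],
    [-1.5,0,0,0,0.8],
    [-2.5,0,0,0,0.8],
    [-3.0,0,0,0,0.8],
    [-3.0,0,0,0,0.8],
  ],
)

```text
t: 75.38
eef_pos: [0.5308, -0.1784, 0.1254]
ee_rot: [-1.134, 1.568, -0.095]
force: [0.0, -0.4, -2.0]
width: 0.0333
```

Run:
```python
from h import *
s=get_state();print(s["width"],s["force"].round(2),s["moment"].round(2),s["eef_pos"],"t",s["t"])
go(.589,.187,.22,59)
```

```text
0.03333542440001998 [ 0.02 -0.39 -1.96] [-0.04 -0.06 -0.03] [ 0.53077834 -0.17836874  0.1254446 ] t 75.3833
delta cm [-9.45 13.48 34.46] roll 0.5 or -179.5 q1,q6 1.5 -121.9 psi 59.5
```

>>> step_arm(
  deltas=[
    [-1,0,0,0,0.8],
    [-3,0,0,0,0.8],
    [-6,0,0,0,0.8],
    [-8.5,0.3,0.7,0,0.8],
    [-9.5,0.9,2.3,0,0.8],
    [-9.5,1.8,4.7,0,0.8],
    [-9.5,2.9,7.4,0,0.8],
    [-9.5,4,10.2,0,0.8],
    [-9.5,5.1,13,0,0.8],
    [-9.5,6.2,15.8,0,0.8],
  ],
)

```text
t: 76.22
eef_pos: [0.5561, -0.0093, 0.219]
ee_rot: [1.261, 1.571, 2.299]
force: [-0.1, -0.1, -2.4]
width: 0.0331
```

>>> step_arm(
  deltas=[
    [0,1.1,2.8,0,0.8],
    [0,2.2,5.6,0,0.8],
    [0,3.3,8.4,0,0.8],
    [0,4.4,11.2,0,0.8],
    [0,5.5,14,0,0.8],
    [0,6.5,16.5,0,0.8],
    [0,7.1,18.1,0,0.8],
    [0,7.3,18.7,0,0.8],
    [0,7.3,18.7,0,0.8],
    [0,7.3,18.7,0,0.8],
  ],
)

```text
t: 77.05
eef_pos: [0.588, 0.1871, 0.2184]
ee_rot: [2.736, 1.57, -2.507]
force: [-0.7, 0.2, -1.9]
width: 0.033
```

Run:
```python
from h import *
s=get_state();print(s["width"],s["force"].round(2),s["eef_pos"],"t",s["t"])
go(.589,.187,.067,59)
```

```text
0.03295251619863747 [-0.68  0.25 -1.91] [0.58798514 0.18709587 0.21840768] t 77.05
delta cm [15.14 -0.1   0.06] roll 0.5 or -179.5 q1,q6 35.8 -156.2 psi 59.5
```

>>> step_arm(
  deltas=[
    [1,-0.1,0,0,0.8],
    [3.5,-0.1,0,0,0.8],
    [7,-0.1,0,0,0.8],
    [10.5,-0.1,0,0,0.8],
    [13,-0.1,0,0,0.8],
    [14.4,-0.1,0,0,0.8],
    [14.9,-0.1,0,0,0.8],
    [15.1,-0.1,0,0,0.8],
    [15.2,-0.1,0,0,0.8],
    [15.2,-0.1,0,0,0.8],
  ],
)

```text
t: 77.88
eef_pos: [0.5898, 0.1868, 0.0672]
ee_rot: [-0.502, 1.569, 0.537]
force: [0.0, -0.6, -2.5]
width: 0.0334
```

>>> step_arm(
  deltas=[
    [0,0,0,0,0.8],
    [0.1,0,0,0,0.8],
    [0.2,0,0,0,0.8],
    [0.2,0,0,0,0.35],
    [0.2,0,0,0,0.35],
    [0.2,0,0,0,0.35],
    [0.2,0,0,0,0.35],
    [-0.5,0,0,0,0.35],
    [-2,0,0,0,0.35],
    [-4.5,0,0,0,0.35],
  ],
)

```text
t: 78.72
eef_pos: [0.5877, 0.1863, 0.11]
ee_rot: [2.617, 1.566, -2.628]
force: [0.2, 0.3, 0.1]
width: 0.0569
```

Run:
```python
from h import *
s=get_state();print(s["width"],s["force"].round(2),s["eef_pos"],"t",s["t"])
go(.452,-.03,.20,178.6)
```

```text
0.056913408352026365 [0.19 0.32 0.13] [0.58769939 0.18628632 0.11004401] t 78.7167
delta cm [ -8.89   0.74 -25.56] roll 60.9 or -119.1 q1,q6 35.7 -156.2 psi 59.5
```

>>> step_arm(
  deltas=[
    [-3,0,0,0,0.35],
    [-6.5,0,-0.5,-5,0.4],
    [-8.9,0.1,-2,-11,0.6],
    [-8.9,0.2,-4.2,-17,0.8],
    [-8.9,0.3,-6.8,-23,1],
    [-8.9,0.3,-9.4,-29,1],
    [-8.9,0.4,-12,-35,1],
    [-8.9,0.4,-14.6,-41,1],
    [-8.9,0.5,-17.2,-47,1],
    [-8.9,0.5,-19.8,-53,1],
  ],
)

```text
t: 79.55
eef_pos: [0.4837, 0.018, 0.2011]
ee_rot: [-1.702, 1.57, 0.267]
force: [0.8, -0.8, 0.0]
width: 0.0048
```

Run:
```python
from h import *
s=get_state();print(s["width"],s["force"].round(2),s["eef_pos"],"t",s["t"])
go(.452,-.03,.19,178.6)
```

```text
0.004816166136847443 [ 0.82 -0.77  0.04] [0.48365423 0.01797641 0.2011474 ] t 79.55
delta cm [ 1.11  4.78 -3.19] roll -65.8 or 114.2 q1,q6 25.5 -92.6 psi 112.8
```

>>> step_arm(
  deltas=[
    [0,0.8,-0.5,-7,1],
    [0,1.8,-1.2,-14,1],
    [0,3,-2,-21,1],
    [0,4,-2.7,-28,1],
    [0,4.7,-3.2,-35,1],
    [0,4.7,-3.2,-42,1],
    [0,4.7,-3.2,-49,1],
    [0,4.7,-3.2,-56,1],
    [0,4.7,-3.2,-63,1],
    [0,4.7,-3.2,-65.8,1],
  ],
)

```text
t: 80.38
eef_pos: [0.4534, -0.0287, 0.2012]
ee_rot: [-2.857, 1.57, 0.263]
force: [-0.3, 0.2, 0.0]
width: 0.0008
```

```bash
python3 hold.py e1; python3 ball.py e1w.png
python3 - <<'E'
from h import *
go(.452,-.035,.103,178.6)
E
```

```text
scene 0.74 [350, 213, 370, 231] top 0.113 [0.6243 0.2784] 0.0182 corr [0.6223 0.2744]
scene 0.51 [321, 206, 334, 226] top 0.113 [0.5912 0.1857] 0.0173 corr [0.5892 0.1817]
scene 0.48 [278, 218, 295, 241] top 0.073 [0.593  0.0436] 0.0164 corr [0.591  0.0396]
side 0.93 [243, 251, 263, 284] top 0.113 [0.5894 0.19  ] 0.0178 corr 
side 0.82 [218, 278, 241, 313] top 0.113 [0.6222 0.2827] 0.0181 corr 
side 0.62 [249, 225, 274, 255] top 0.073 [0.5899 0.0479] 0.0184 corr 
side 0.6 [258, 281, 284, 316] top 0.113 [0.5361 0.2769] 0.0181 corr 
[ 0.45337539 -0.02859939  0.20091396] [-1.2  0.  -0.4] 0.00020204147359878017
827
[ 0.45154032 -0.07573477  0.12722019] lean deg 37.38754399073827 8.344097911387899e-05
[ 0.45154032 -0.07573477  0.12722019] lean deg 37.38754395099943 8.34409791138793e-05
[ 0.45154032 -0.07573477  0.12722019] lean deg 37.387543965404625 8.34409791138795e-05
delta cm [9.78 0.64 0.12] roll -0.4 or 179.6 q1,q6 21.4 -23.2 psi 178.2
```

View pics/e1side.png

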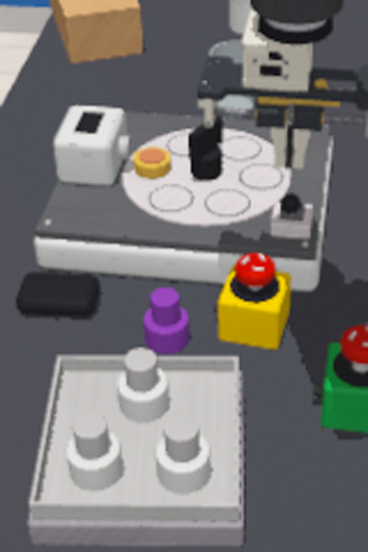

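All three holders stand upright in the tray, at side-crop (140,385), (92,455) and (182,460). All the turntable's stations are empty, and the standard at (152,160) faces the nose. Next I'll flip the lever back.

>>> step_arm(
  deltas=[
    [1,0,-0.1,0,1],
    [3,0,-0.1,0,1],
    [5.5,0,-0.1,0,1],
    [8,0,-0.1,0,1],
    [9.4,0,-0.1,0,1],
    [9.8,0,-0.1,0,1],
    [9.8,0.4,-0.1,0,1],
    [9.8,1.0,-0.1,0,1],
    [9.8,1.8,-0.1,0,1],
    [9.8,2.4,-0.1,0,1],
  ],
)

```text
t: 81.47
eef_pos: [0.4543, -0.0532, 0.1035]
ee_rot: [-2.829, 1.569, 0.284]
force: [-0.2, 5.5, 3.3]
width: 0.0007
```

>>> step_arm(
  deltas=[
    [0,0.6,0,0,1],
    [0,1.2,0,0,1],
    [0,1.8,0,0,1],
    [0,2.4,0,0,1],
    [0,3,0,0,1],
    [0,3.6,0,0,1],
    [0,4.2,0,0,1],
    [0,4.8,0,0,1],
    [0,5.4,0,0,1],
    [0,5.8,0,0,1],
  ],
)

```text
t: 82.3
eef_pos: [0.4515, -0.1113, 0.1021]
ee_rot: [-0.261, 1.57, 2.85]
force: [0.2, 3.9, -1.0]
width: 0.0005
```

```bash
python3 st.py
```

```text
0.0004918589937975421 [ 0.18  3.88 -1.03] [ 1.53  0.01 -0.02] t 82.3
delta cm [  1.     9.98 -12.4 ] roll 29.8 or -150.2 q1,q6 10.5 -12.2 psi 178.3
```

>>> step_arm(
  deltas=[
    [0,0.3,0,0,1],
    [0,0.6,0,0,1],
    [0,0.8,0,0,1],
    [0,1.0,0,0,1],
    [0,1.1,0,0,1],
    [0,1.2,0,0,1],
    [0,1.3,0,0,1],
    [0,1.3,0,0,1],
    [0,1.3,0,0,1],
    [0,1.3,0,0,1],
  ],
)

```text
t: 83.13
eef_pos: [0.4516, -0.1235, 0.1026]
ee_rot: [-2.352, 1.571, 0.761]
force: [-0.2, 4.2, 1.0]
width: 0.0001
```

```bash
python3 st.py
python3 - <<'E'
from h import *
save("side","f1.png",crop=(230,140,330,240),scale=5)
E
```

```text
0.00012904460483800952 [-0.23  4.24  0.97] [ 1.67  0.19 -0.01] t 83.1333
delta cm [  1.06   8.78 -12.35] roll 29.8 or -150.2 q1,q6 8.9 -10.5 psi 178.3
```

View pics/f1.png

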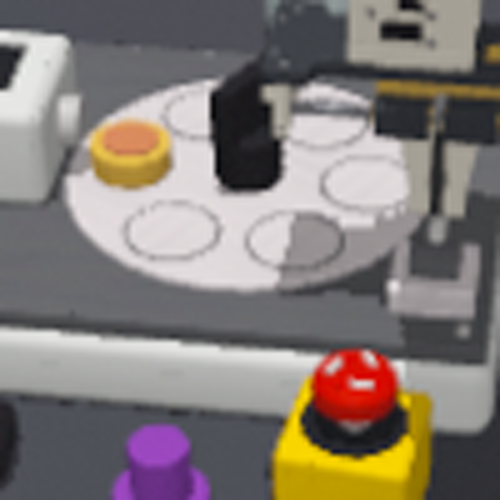

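The side view doesn't show the ball clearly. I'll push a little further, until the end stop is felt.

>>> step_arm(
  deltas=[
    [0,0.1,0,0,1],
    [0,0.2,0,0,1],
    [0,0.3,0,0,1],
    [0,0.4,0,0,1],
    [0,0.5,0,0,1],
    [0,0.6,0,0,1],
    [0,0.6,0,0,1],
    [0,0.6,0,0,1],
    [0,0.6,0,0,1],
    [0,0.6,0,0,1],
  ],
)

```text
t: 84.02
eef_pos: [0.4519, -0.125, 0.1024]
ee_rot: [-1.81, 1.564, 1.302]
force: [-5.0, 35.9, 7.5]
width: 0.0003
```

```bash
python3 st.py
```

```text
0.0002739282517791057 [-5.03 35.92  7.53] [13.28  1.82 -0.06] t 84.0167
delta cm [  1.     8.62 -12.32] roll 29.8 or -150.2 q1,q6 8.3 -9.8 psi 178.3
```

The end stop is reached. I'll back off and rise.

>>> step_arm(
  deltas=[
    [0,-0.6,0,0,1],
    [0,-1.5,0,0,1],
    [0,-3,0,0,1],
    [0,-4.5,0,0,1],
    [-1.5,-5.5,0,0,1],
    [-4,-6,0,0,0.8],
    [-7,-6.5,0,0,0.5],
    [-9.5,-7,0,0,0.2],
    [-10,-7,0,0,0.2],
    [-10,-7,0,0,0.2],
  ],
)

```text
t: 84.85
eef_pos: [0.4546, -0.0596, 0.2046]
ee_rot: [-3.111, 1.567, 0.002]
force: [0.2, -0.5, -0.5]
width: 0.0281
```

```bash
python3 ball.py g1.png
python3 - <<'E'
from h import *
save("side","g2.png",crop=(200,110,330,240),scale=4)
f,p,M,C=wgrab()
T=nearp(C,f,(.572,-.2135),.04,.138,.16); print("bar",len(T),cv2.minAreaRect(T[:,:2].astype(np.float32)))
Q=nearp(C,f,(.488,.010),.03,.09,.12); print("stop",len(Q),np.median(Q[:,2]),np.percentile(Q[:,2],95),enc(Q[Q[:,2]>.094]))
go(.488,.010,.16,178.6)
E
```

```text
[ 0.45458378 -0.05957384  0.2045753 ] [ 0.4 -0.5 -1.1] 0.03231573463400906
801
[ 0.44915711 -0.14649939  0.12730867] lean deg -42.30108305401112 0.00010266609299787543
[ 0.44915711 -0.14649939  0.12730867] lean deg -42.3010830393066 0.00010266609299787535
[ 0.44915711 -0.14649939  0.12730867] lean deg -42.30108307026444 0.00010266609299787525
bar 1167 ((0.5721160769462585, -0.21322883665561676), (0.05776680260896683, 0.014455309137701988), 58.043617248535156)
stop 612 0.10010571832615171 0.10244983550854528 (array([ 0.4747, -0.0008]), 0.0177)
delta cm [ 4.13 -7.1  -3.34] roll -0.3 or 179.7 q1,q6 17.3 -19.0 psi 178.3
```

View pics/g1.png

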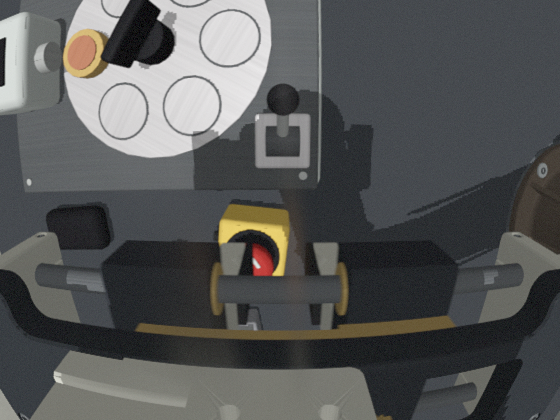

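View pics/g2.png

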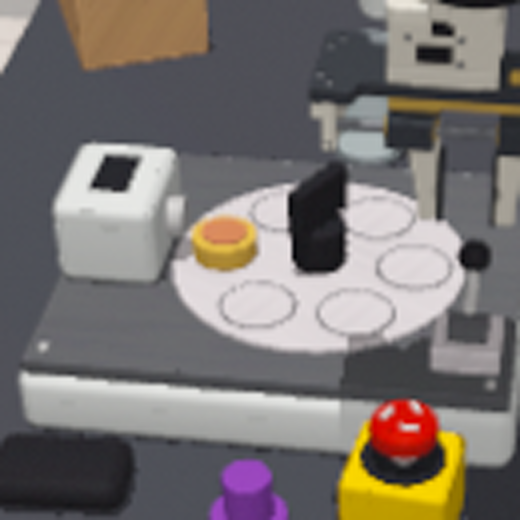

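The ball at (283,98) now leans to -y (-42°, against +37° when free, a span of 1.39 rad), so the lever is locked. The standard faces the nose. Next I'll move above the stop button and measure it.

>>> step_arm(
  deltas=[
    [0,-0.8,-0.4,0,0.2],
    [0,-2,-1,0,0.2],
    [0,-3.6,-1.7,0,0.15],
    [0,-5.2,-2.5,0,0.15],
    [0,-6.4,-3.1,0,0.15],
    [0,-7,-3.3,0,0.15],
    [0,-7,-3.3,0,0.15],
    [0,-7,-3.3,0,0.15],
    [0,-7,-3.3,0,0.15],
    [0,-7,-3.3,0,0.15],
  ],
)

```text
t: 85.83
eef_pos: [0.4881, 0.0089, 0.2026]
ee_rot: [0.504, 1.571, -2.668]
force: [-0.4, -0.1, -0.4]
width: 0.0746
```

Run:
```python
from h import *
f,p,M,C=wgrab("i1.png"); print(p,get_state()["width"])
Q=nearp(C,f,(.488,.010),.03,.09,.12); print("stop",len(Q),np.percentile(Q[:,2],95)); Q=Q[Q[:,2]>.085]; print(enc(Q),Q.min(0),Q.max(0))
P=C[f["range_z"]>0]
for i,(b) in enumerate(boxes_of("stop_top","wrist")[:3]): print(b)
g=grab_frame("scene"); save("scene","i2.png",g,crop=(200,150,380,330),scale=3.3)
G=cloud(g); G=G[g["range_z"]>0]; d=np.hypot(G[:,0]-.49,G[:,1]-.014)
G2=G[(d<.135)&(d>.045)&(G[:,2]>.10)]; print("tall near",len(G2)); 
if len(G2): print(np.unique(G2.round(2),axis=0)[:40])
```

```text
[0.48812593 0.00889301 0.20258947] 0.07433002723931324
stop 2184 0.10270747370901315
(array([0.4864, 0.0086]), 0.024) [ 0.46328142 -0.01525457  0.09045755] [0.50994492 0.03221397 0.10413738]
{'extent': [254.6, 172.9, 308.7, 228.6], 'conf': 0.98}
{'extent': [300.7, 0.0, 340.2, 81.6], 'conf': 0.6}
{'extent': [83.6, 0.0, 298.4, 89.4], 'conf': 0.51}
tall near 4417
[[ 0.4   0.11  0.62]
 [ 0.4   0.11  0.63]
 [ 0.41 -0.03  0.29]
 [ 0.41 -0.03  0.3 ]
 [ 0.41  0.1   0.63]
 [ 0.41  0.11  0.63]
 [ 0.41  0.11  0.64]
 [ 0.41  0.12  0.63]
 [ 0.41  0.12  0.64]
 [ 0.42 -0.03  0.31]
 [ 0.42  0.08  0.63]
 [ 0.42  0.09  0.63]
 [ 0.42  0.1   0.64]
 [ 0.42  0.11  0.63]
 [ 0.42  0.11  0.64]
 [ 0.42  0.12  0.64]
 [ 0.42  0.12  0.65]
 [ 0.42  0.13  0.64]
 [ 0.43 -0.03  0.29]
 [ 0.43 -0.03  0.31]
 [ 0.43 -0.02  0.31]
 [ 0.43  0.06  0.63]
 [ 0.43  0.07  0.63]
 [ 0.43  0.07  0.64]
 [ 0.43  0.08  0.63]
 [ 0.43  0.08  0.64]
 [ 0.43  0.09  0.63]
 [ 0.43  0.09  0.64]
 [ 0.43  0.1   0.64]
 [ 0.43  0.11  0.64]
 [ 0.43  0.12  0.64]
 [ 0.43  0.12  0.65]
 [ 0.43  0.13  0.64]
 [ 0.43  0.13  0.65]
 [ 0.43  0.14  0.65]
 [ 0.44 -0.11  0.1 ]
 [ 0.44 -0.03  0.3 ]
 [ 0.44 -0.03  0.31]
 [ 0.44 -0.02  0.28]
 [ 0.44 -0.02  0.3 ]]
```

View pics/i1.png

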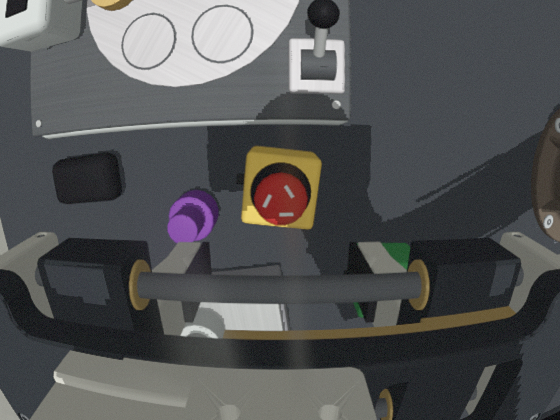

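View pics/i2.png

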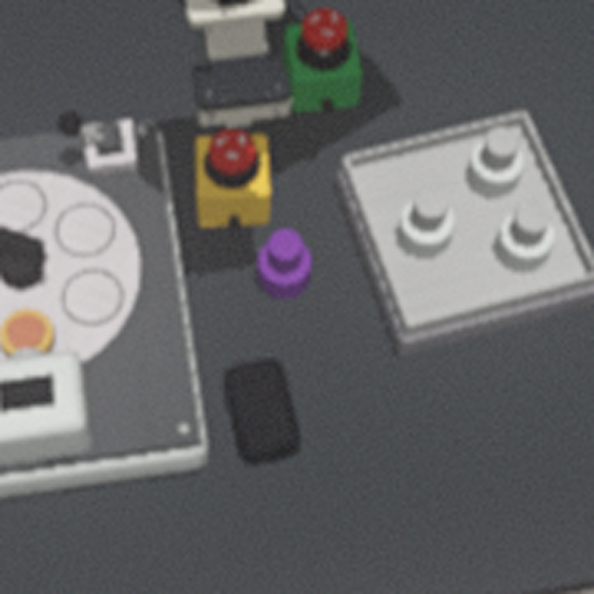

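The button is at (280,195), its centre measures (0.4864, 0.0086), and the head top is at about 0.101, so it is still latched. It sits on the yellow box, not the green one at (390,250). I'll pre-rotate counter-clockwise so that the twist doesn't swing the gripper body toward the green box.

Run:
```python
from h import *
f,p,M,C=wgrab()
P=C[f["range_z"]>0]; d=np.hypot(P[:,0]-.4864,P[:,1]-.0086)
for a in range(18,46,3):
    m=(d>a/1000)&(d<(a+3)/1000); print(a,m.sum(),np.percentile(P[m,2],[10,50,90]).round(3))
go(.4864,.0086,.12,225)
```

```text
18 468 [0.099 0.1   0.101]
21 1446 [0.068 0.31  0.325]
24 7727 [0.311 0.327 0.336]
27 6532 [0.3   0.326 0.336]
30 5602 [0.297 0.32  0.335]
33 4384 [0.066 0.319 0.334]
36 4709 [0.065 0.301 0.333]
39 5077 [0.067 0.301 0.332]
42 5611 [0.233 0.3   0.33 ]
45 4635 [0.225 0.305 0.331]
delta cm [8.27 0.05 0.19] roll -46.7 or 133.3 q1,q6 24.2 -25.9 psi 178.3
```

>>> step_arm(
  deltas=[
    [0,0,0.1,-7,0.15],
    [0,0,0.17,-14,0.15],
    [0,0,0.17,-21,0.15],
    [1,0,0.17,-28,0.15],
    [2.5,0,0.17,-35,0.15],
    [4.5,0,0.17,-42,0.15],
    [6.5,0,0.17,-47,0.15],
    [7.7,0,0.17,-47,0.15],
    [8.2,0,0.17,-47,0.15],
    [8.2,0,0.17,-47,0.15],
  ],
)

```text
t: 86.87
eef_pos: [0.4861, 0.009, 0.1196]
ee_rot: [-0.409, 1.569, -2.761]
force: [-0.3, 0.6, 0.1]
width: 0.0742
```

Run:
```python
from h import *
s=get_state();print(s["width"],s["force"].round(2),"t",s["t"]); go(.4864,.0086,.064,225); save("side","k1.png",crop=(200,160,330,290),scale=4)
```

```text
0.07420146545206785 [-0.32  0.62  0.13] t 86.8667
delta cm [ 5.56  0.06 -0.  ] roll 0.3 or -179.7 q1,q6 24.3 21.0 psi -134.7
```

View pics/k1.png

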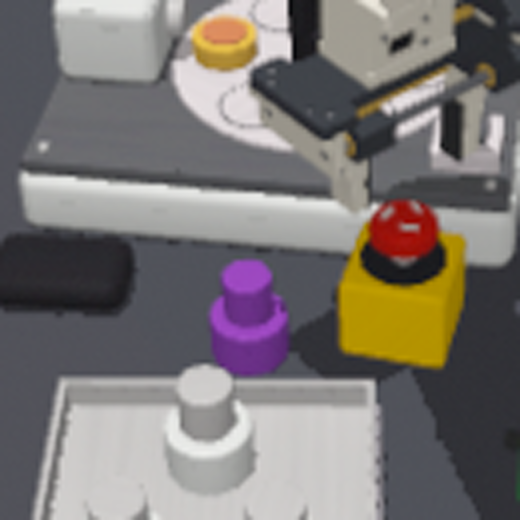

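>>> step_arm(
  deltas=[
    [0.6,0,0,0,0.15],
    [1.8,0,0,0,0.15],
    [3.2,0,0,0,0.15],
    [4.5,0,0,0,0.15],
    [5.3,0,0,0,0.15],
    [5.5,0,0,0,0.15],
    [5.5,0,0,0,0.15],
    [5.5,0,0,0,0.3],
    [5.5,0,0,0,0.6],
    [5.5,0,0,0,0.6],
  ],
  squeeze=30,
)

```text
t: 87.75
eef_pos: [0.4873, 0.0096, 0.0663]
ee_rot: [2.714, 1.569, 0.363]
force: [-0.5, -0.3, 0.0]
width: 0.06
```

```bash
python3 st.py
```

```text
0.06002187906638549 [-0.46 -0.33  0.05] [0.02 0.16 0.04] t 87.75
delta cm [-2.57 21.84  9.97] roll 76.8 or -103.2 q1,q6 24.3 21.0 psi -134.7
```

>>> step_arm(
  deltas=[
    [0,0,0,0,0.6],
    [0,0,0,0,0.6],
    [0,0,0,0,0.6],
    [0,0,0,0,0.6],
    [0,0,0,0,0.6],
    [0,0,0,0,0.6],
    [0,0,0,0,0.6],
    [0,0,0,0,0.6],
    [0,0,0,0,0.6],
    [0,0,0,0,0.6],
  ],
)

```text
t: 88.58
eef_pos: [0.4867, 0.0093, 0.0655]
ee_rot: [-0.109, 1.571, -2.46]
force: [-1.2, -1.7, 1.9]
width: 0.0478
```

```bash
python3 st.py
```

```text
0.04778225814582922 [-1.2  -1.71  1.86] [-0.84  0.43 -0.01] t 88.5833
delta cm [-2.64 21.86  9.91] roll 76.8 or -103.2 q1,q6 24.3 21.0 psi -134.7
```

The head is gripped at 47.8 mm with little side force. Twisting clockwise.

>>> step_arm(
  deltas=[
    [0,0,0,4,0.6],
    [0,0,0,10,0.6],
    [0,0,0,16,0.6],
    [0,0,0,22,0.6],
    [0,0,0,28,0.6],
    [0,0,0,34,0.6],
    [0,0,0,40,0.6],
    [0,0,0,45,0.6],
    [0,0,0,48,0.6],
    [0,0,0,48,0.6],
  ],
)

```text
t: 89.42
eef_pos: [0.4869, 0.0094, 0.0657]
ee_rot: [2.866, 1.57, -0.325]
force: [0.3, -2.1, 2.1]
width: 0.0475
```

```bash
python3 st.py
```

```text
0.04747217197469378 [ 0.25 -2.11  2.15] [-1.    0.12  0.04] t 89.4167
delta cm [-2.63 21.97 -9.64] roll 28.7 or -151.3 q1,q6 24.3 -27.1 psi 177.2
```

>>> step_arm(
  deltas=[
    [0,0,0,0,0.6],
    [0,0,0,0,0.15],
    [0,0,0,0,0.15],
    [0,0,0,0,0.15],
    [0,0,0,0,0.15],
    [0,0,0,0,0.15],
    [-0.5,0,0,0,0.15],
    [-2,0,0,0,0.15],
    [-4.5,0,0,0,0.15],
    [-7,0,0,0,0.15],
  ],
)

```text
t: 90.25
eef_pos: [0.4861, 0.0092, 0.1362]
ee_rot: [0.437, 1.569, -2.751]
force: [0.8, -0.1, -0.2]
width: 0.0745
```

>>> step_arm(
  deltas=[
    [-2,0,0,0,0.15],
    [-4,0,0,0,0.15],
    [-6,0,0,0,0.15],
    [-6.8,0,0,0,0.15],
    [-6.8,0,0,0,0.15],
    [-6.8,0,0,0,0.15],
    [-6.8,0,0,0,0.15],
    [-6.8,0,0,0,0.15],
    [-6.8,0,0,0,0.15],
    [-6.8,0,0,0,0.15],
  ],
)

```text
t: 91.08
eef_pos: [0.4864, 0.0093, 0.2028]
ee_rot: [0.418, 1.569, -2.771]
force: [0.3, 1.1, -0.1]
width: 0.0747
```

Run:
```python
from h import *
f,p,M,C=wgrab("m1.png"); print(p,get_state()["width"],get_state()["t"])
Q=nearp(C,f,(.4864,.0086),.015,.09,.13); print("stop z",len(Q),np.percentile(Q[:,2],[10,50,95]))
for n in("scene","side"):
    g=grab_frame(n); G=cloud(g)[g["range_z"]>0]; o=np.array([.4884,.0126])
    m=(np.hypot(*(G[:,:2]-o).T)<.02)&(G[:,2]>.07)&(G[:,2]<.13); print(n,m.sum(),np.percentile(G[m,2],[50,90,97]).round(4))
    save(n,"m2"+n+".png",g,crop=(150,110,390,300) if n=="scene" else (180,100,360,340),scale=3 if n=="scene" else 2.4)
```

```text
[0.48643068 0.0093273  0.20279859] 0.0745457844270547 91.1333
stop z 945 [0.10922715 0.11019636 0.11183888]
scene 109 [0.1084 0.1131 0.1141]
side 162 [0.1107 0.1131 0.114 ]
```

View pics/m1.png

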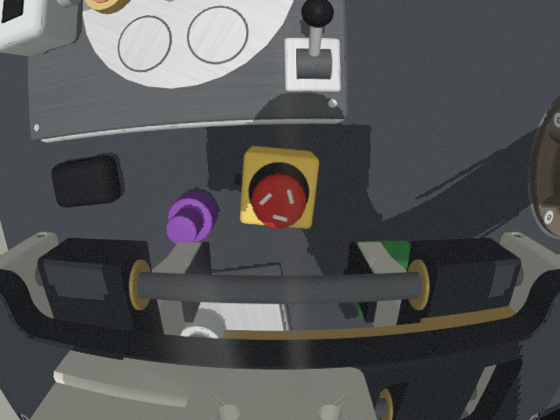

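View pics/m2side.png

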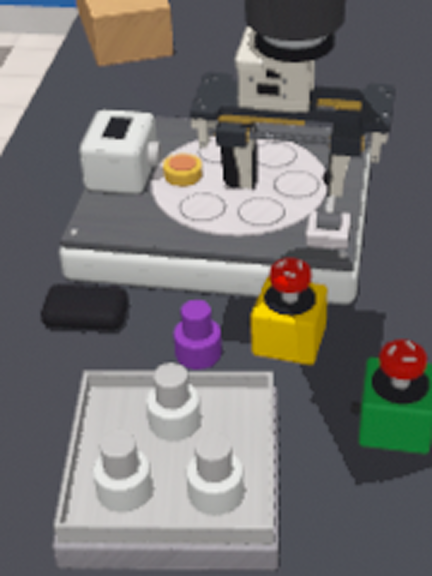

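View pics/m2scene.png

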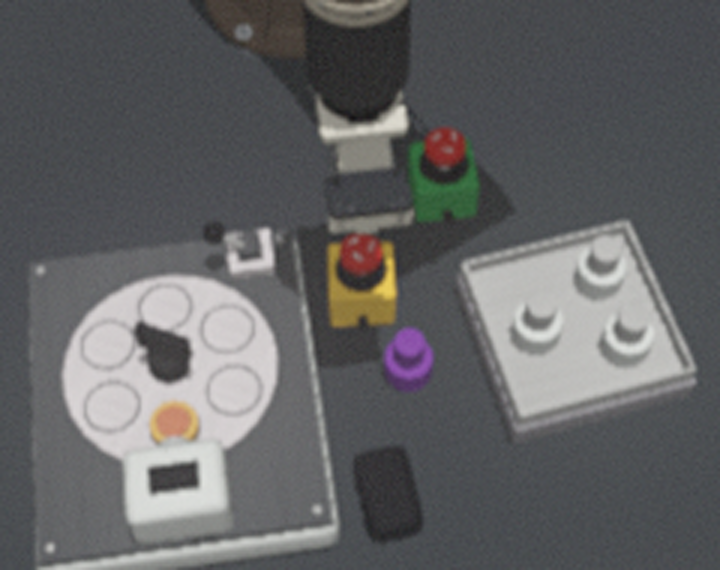

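The head has sprung up (top at 0.110, with its stem visible at side (290,297)). The lever is locked, the standard faces the nose, and three holders stand upright in the tray. The gripper is clear of everything, so I'm handing in.

```bash
python3 -c "
from station import *
print(job_done())"
```

```text
the job is handed in; nothing more can be done
None
```

The job is handed in, done in the order asked, at about 91 s of the 210 s. I pressed and latched the yellow box's stop button, then freed the lever. Next I turned the turntable one click counter-clockwise and moved the three holders into the tray. Then I locked the lever and twisted the button 48° clockwise to release it.

**Last checks:**
- **Stop button:** head top at 0.110 m, so it is back up; it read about 0.100 m while latched.
- **Lever:** leans −42°, against +37° when free, and its end stop was felt.
- **Turntable:** bar angle about 58°, against a target of 58.5°. The standard faces the nose and every station is empty.
- **Holders:** three are upright in the tray, with tops at about 0.11 m. No fourth holder was seen.

**What went less smoothly:**
- **Turntable:** it stuck at about 50° and took roughly 2 N m to pass the click. 0.4 N m was expected.
- **Holder 2:** it had been knocked toward the hub during the run, so I measured it again before gripping it.
- **Lever lock:** the last push reached about 36 N on the fingers at the end stop.
- **Cameras:** the scene camera disagreed with the wrist camera by 2–4 mm, so I trusted the wrist camera.
- **Bystanders:** I did not work on the beaker, wash bottle or mouse. I did not measure their positions again at the end; the mouse looked unmoved in the last pictures.

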